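Pack, close and book the stamped plates

TASK

Take the stamped plates off the stack and lay each gently, flat on the bottom of the blue container, one to a compartment; when all are in, close the lid. Then take the scanner and hold it still for a second square above the bar code of the job card lying on the bench, and after that in the same way above the label on the lid, each time about 10 cm away, and stand it back nose down in its cradle. Leave the other things on the bench where they are.

Things in the scene. Friction and masses are not known exactly. Their poses are not given: they have to be found in the camera images.
- plate0: one of two to four like stamped plates, grey steel, 80 mm (its x) x 62 mm (y) x 8 mm thick, 0.27 kg, a 26 mm hole in the middle and an 11 mm hole towards either end; origin at the centre of its underside. At the start they form one loose stack on the board, edges true to a few mm, in any order; some may be absent (None from the start).
- plate1: one of two to four like stamped plates, grey steel, 80 mm (its x) x 62 mm (y) x 8 mm thick, 0.27 kg, a 26 mm hole in the middle and an 11 mm hole towards either end; origin at the centre of its underside. At the start they form one loose stack on the board, edges true to a few mm, in any order; some may be absent (None from the start).
- plate2: one of two to four like stamped plates, grey steel, 80 mm (its x) x 62 mm (y) x 8 mm thick, 0.27 kg, a 26 mm hole in the middle and an 11 mm hole towards either end; origin at the centre of its underside. At the start they form one loose stack on the board, edges true to a few mm, in any order; some may be absent (None from the start).
- plate3: one of two to four like stamped plates, grey steel, 80 mm (its x) x 62 mm (y) x 8 mm thick, 0.27 kg, a 26 mm hole in the middle and an 11 mm hole towards either end; origin at the centre of its underside. At the start they form one loose stack on the board, edges true to a few mm, in any order; some may be absent (None from the start).
- board: plywood board under the stack, fixed to the bench, 124 (x) x 104 x 12 mm; origin at the centre of its underside. The long side of the plates lies along its x.
- container: loose blue plastic container, 258 (x) x 200 (y) x 60 mm high, 1.1 kg empty; walls 5 mm, floor 4 mm; crossed dividers 4 mm thick, up to 34 mm above its underside, make four compartments of 122 (x) x 93 mm (y). Origin at the centre of its underside. It can be pushed about.
- cell0 (a point): middle of the floor (its upper face) of the container's compartment at -x, -y: 63 mm in x and 48.5 mm in y from the container's origin, axes as the container's
- cell1 (a point): middle of the floor (its upper face) of the container's compartment at -x, +y: 63 mm in x and 48.5 mm in y from the container's origin, axes as the container's
- cell2 (a point): middle of the floor (its upper face) of the container's compartment at +x, -y: 63 mm in x and 48.5 mm in y from the container's origin, axes as the container's
- cell3 (a point): middle of the floor (its upper face) of the container's compartment at +x, +y: 63 mm in x and 48.5 mm in y from the container's origin, axes as the container's
- lid (a joint): angle of the container's lid, rad: 0 closed (flat on the rims), at the start about 1.9, open, leaning outward on its stop. The hinge line runs along the container's long -y side, 60 mm above its underside and 104 mm from its centre. Free turning (0.3 N m at most, damped): pushed inward past upright, below 1.5, it sinks shut by itself in 1 to 2 s.
- lid_edge (a point): middle of the lid's free edge, 206 mm from the hinge line; a tab 90 mm wide sticks out 14 mm farther. Lid 262 x 204 x 5 mm, 0.22 kg. Its axes turn with the lid: y from the hinge to the free edge, z out of the outer face (up when closed, outward and a little down when open).
- label (a point): centre of the white bar code label, 90 x 60 mm, in the middle of the lid's outer face; z points out of the outer face (up when closed), x and y along the lid's edges. Closed, it is 66 mm above the container's underside.
- scanner: cordless pistol-shaped bar code scanner, 0.26 kg, standing nose down: origin at the centre of the nose face, z up along the barrel. Nose 46 (x) x 62 (y) x 34 mm high; plain barrel 38 (x) x 40 mm (y), from 51 to 118 mm above the origin; fingers closing along y hold it well at 95 mm. Handle 90 x 30 x 34 mm sticks out from the barrel towards -x, 70 to 117 mm up.
- window (a point): centre of the scanner's window, the face of the nose (scanner origin); it reads along its -z
- aim (a point): the point that the scanner reads best, 100 mm out from the window along its -z
- card (a point): centre of the bar code on the white job card (80 x 58 mm), flat in a dark steel holder 92 x 70 x 5 mm that is fixed to the bench; the point is on the card, 5.5 mm above the bench, its z up
- cradle: charging cradle, fixed: black base 124 x 112 x 12 mm with a grey rim, 34 mm above the bench, round a pocket 64 (x) x 80 mm (y) whose floor is 12 mm above the bench. Origin at the centre of its underside, under the pocket's middle; the scanner stands in it nose down, axes nearly as the cradle's, handle towards -x.
- lever_a: bystander, loose: flat curved steel lever stamping, 95 x 25 x 7 mm; origin at the centre of its underside
- lever_b: bystander, loose: another such lever stamping; may be absent; origin at the centre of its underside
- caliper: bystander, loose: digital caliper lying flat, 205 x 45 x 9 mm, long along its x; origin at the centre of its underside
- plug_gauge: bystander, loose: steel plug gauge standing upright, 32 mm across, 100 mm tall; origin at the centre of its underside
- marker: bystander, loose: marker pen lying flat, 110 x 15 x 15 mm, long along its x; origin at the centre of its underside
- slotted_bar: bystander, loose: heavy slotted steel bar lying flat, 46 x 160 x 44 mm, long along its y; origin at the centre of its underside

How it is judged:
By the outcome, as a careful person would: the job done as asked, in the order asked, and still so for the second after the job is handed in, with the robot touching nothing.
Of plate1, plate2 only 1 to 2 are there at a start; the rules pass over those that are not, and their reading is None.
Of plate3, lever_b only 1 to 2 are there at a start; the rules pass over those that are not, and their reading is None.
At some moment in a run one of container may be knocked a few centimetres aside while the robot is not near it.
It also fails if it takes over 208 s, if anything falls off the work surface, if the arm or the gripper's body presses on something with over 40 N, if the wrist force passes 120 N, or if a joint passes its speed limit or range.

ROBOT

A 6-joint arm with a two-finger parallel gripper is mounted at the origin on the work surface. World frame = base frame: x ahead of the robot, y to its left, z up, the work surface at z = 0. Lengths are in m, angles in rad, forces in N, time in s.
With the tool pointing down it reaches from about 0.35 to 0.85 m from the base axis. Payload 8.1 kg.
Tool frame: the origin (TCP) lies midway between the tips of the shut fingers; the grasp point (between the pads) lies 19 mm behind it (manip.tcp_to_grasp is the distance from the TCP to the grasp point, in m); z points along the fingers, y is the line along which they close (so a half turn about z gives the same grasp; the last joint's range is limited). The gripper opens to 85 mm and grips with 20 to 120 N. Pads are 22 mm wide; open, the fingers measure 114 mm over their backs; the gripper's body (76 mm by 85 mm) begins 54 mm behind the grasp point. The pads swing forward as they close: fully open they stand 13 mm farther back than shut.
Start: joints at [-1.186, 0.13, 1.488, -0, 1.523, -0.085], TCP at [0.272, -0.535, 0.231] pointing down, gripper open.
Joint ranges: [-2.96, 2.96], [-0.89, 2.26], [0.02, 2.5], [-1.34, 4.48], [0, 2.73], [-2.66, 2.66]. Speed limits (rad/s): [2.39, 2.39, 2.79, 3.14, 3.14, 3.14].

INTERFACE

Orientations are given as a unit quaternion [w, x, y, z].
In Python, from station import manip gives the robot as it stands.
- The arm moves only by the tool move_arm, never from a script. Its argument "commands" is a list of rows, each an object with "hand": the closure, from -1 (fully open) to 1 (shut); "offset": the shift along the tool's x, y, z in units of 20 mm (1.0 is 20 mm), a list of three; "turn": the turn about the tool's z in units of pi rad (1.0 is pi rad). In form: [{"hand": hand, "offset": [x, y, z], "turn": turn}, ...]. A call has 1 to 5 rows; each row shifts and turns the commanded pose from where the row before left it, along the tool's axes as they then stand; what a row does not reach is not made up. A row lasts 1/12 s, in which the tool goes at most 41.7 mm and 7.16 degrees, less where a joint would pass 70% of its speed; a pose out of reach is approached as far as the arm can. A call with a number of a shift or a turn outside -1 to 1 is refused whole. A call with a gripper value outside its range is refused whole. The fingers move at their own pace and stop on an object; "grip_force" is the grip in N (left out, the last holds). Time passes only in rows, so rows that do not move let the fingers close. It gives the time, the measured TCP pose, the force, the opening and the grip force at its end, in the units of the state.
- manip.get_state(): the state, without advancing time (a new reading comes with each control period).
- manip.camera(name): name is "scene" or "top" or "wrist"; returns the picture (384x512x3 uint8, red, green, blue); there is no depth.
- manip.camera_params(name): a dict with "fovy" (degrees; the focal length in pixels is half the picture's height over the tangent of half this angle, whatever the lens; pixels are square), "cx", "cy" (the principal point, pixels), "xyz" and "orientation" of the camera in the world; the wrist camera has in their place "tool_from_camera" (4x4, takes a point from camera to tool coordinates, whose origin is the TCP and whose axes are the flange's). Camera axes: x right, y down, z forward; pixel columns grow to the right and rows downward; lengths in m; the calibration is good to about 2 mm. The wrist camera is an equidistant fisheye: a pixel r from the principal point sees the ray r / f radians off the axis. A picture is of the moment at which its call begins: read the wrist's pose just before it. camera_params takes no time and is no camera call.
- manip.close_job(): hands the job in; it is judged then, once.
Trained networks look in the newest picture that a camera, given by its name, has taken for a name from the list of things; names that differ only in an ending like _2 or _b are one class to them, and where a whole thing is asked for, a point or a joint stands for the part that bears it (a point fixed in the world has none). Each returns a list of dicts, best first, with "p" (0 to 1); they miss things now and then, are a little off and sometimes report something else, mostly with a low value. They report only what shows in the picture. A call takes as long as a camera call.
- manip.regions_of(camera, query): "region" (384x512 bool, what is visible of it) and "rect" ([left, top, width, height] in pixels, round what is visible of it).
- manip.landmark_of(camera, query): "pixel" ([row, column] in pixels: a listed point, or the origin of a listed thing).
The state is a dict: "t": time; "joint_positions": joint angles; "dq": joint speeds; "joint_efforts": joint torques, N m; "tool_pos": TCP position; "orientation": TCP orientation; "ft_force": force on the tool from outside, world axes, zero at the start; "moment": the same for the moment, N m; "width": finger opening in m; "finger_force": force on a finger pad.
Only numpy, scipy, OpenCV 4.12 (cv2) and the standard library are available. Lean on these libraries where they do the work, as an engineer would, in place of code of your own. Each camera call takes 0.05 s, during which the arm holds its last target. There are 200 camera calls.

## Working session

There is one attempt and no reset: what is moved stays moved. The work goes in short steps, Python scripts to look and compute and a tool call to move; the robot and the scene stay as the last step left them, time stands still between calls to the robot, and variables do not carry over. Pictures are saved under pics/ and viewed, at most 14 in all, crops included, and the job is handed in when it is done.

Besides the shell and the picture viewer there is one more tool, called after "Request:" in YAML: its name, and indented under it one key for each argument. move_arm: Moves the arm, as the interface text tells. Shifts and turns lie within -1 to 1; 1 stands for 20 mm of shift or pi rad of turn. Its arguments: {"type":"object","properties":{"commands":{"type":"array"},"grip_force":{"type":"number"}},"required":["commands"]}

```bash
ls; mkdir -p pics; python3 - <<'E'
from station import manip
import cv2,numpy as np
for c in("top","scene"):
    im=manip.camera(c); cv2.imwrite(f"pics/{c}0.png",cv2.resize(im[:,:,::-1],(800,600)))
    print(c,manip.camera_params(c))
    for q in ["plate0","board","container","cell0","cell1","cell2","cell3","lid_edge","label","scanner","card","cradle","lever_a","caliper","plug_gauge","marker","slotted_bar"]:
        r=manip.landmark_of(c,q); print(q,[(np.round(d["pixel"],1).tolist(),round(d["p"],2)) for d in r[:3]])
print(manip.camera_params("wrist")); print(manip.get_state(),manip.tcp_to_grasp)
E
```

```text
pics
top {'fovy': 50.46678121759461, 'cx': 258.8116214508126, 'cy': 195.54352120409243, 'xyz': array([0.42583633, 0.03485415, 1.08485759]), 'orientation': array([-0.06410644,  0.70770154, -0.70133015,  0.05643509])}
plate0 [([223.1, 151.0], 0.89), ([228.9, 154.4], 0.66), ([231.2, 156.1], 0.52)]
board [([228.3, 158.9], 0.88)]
container [([207.8, 355.3], 0.77), ([124.2, 295.9], 0.43)]
cell0 [([232.5, 342.3], 0.8), ([186.8, 339.4], 0.6)]
cell1 [([232.5, 342.3], 0.8), ([186.8, 339.4], 0.6)]
cell2 [([232.5, 342.3], 0.8), ([186.8, 339.4], 0.6)]
cell3 [([232.5, 342.3], 0.8), ([186.8, 339.4], 0.6)]
lid_edge [([182.2, 471.3], 0.95), ([223.3, 153.0], 0.27)]
label [([196.0, 432.6], 0.62)]
scanner [([203.9, 242.0], 0.61), ([205.5, 354.7], 0.18)]
card [([171.5, 184.0], 0.96)]
cradle [([203.5, 242.1], 0.57)]
lever_a [([149.9, 225.8], 0.72), ([141.7, 251.7], 0.66)]
caliper [([282.5, 241.2], 0.76)]
plug_gauge [([262.2, 195.4], 0.74)]
marker [([184.4, 130.4], 0.71)]
slotted_bar [([128.4, 296.1], 0.7)]
scene {'fovy': 55.371169550502124, 'cx': 253.485969404529, 'cy': 187.5777529591581, 'xyz': array([1.
[... 1515 characters left out ...]
 'joint_positions': array([-1.18638111e+00,  1.30413618e-01,  1.48821378e+00,  1.03658966e-05,
        1.52302089e+00, -8.54386359e-02]), 'dq': array([ 0.00102441, -0.00157778,  0.00062098,  0.00101608,  0.00061312,
        0.00183604]), 'joint_efforts': array([-1.71925535e-04, -5.69304442e+01, -5.00849462e+01, -2.86131080e-04,
        1.30661210e-03,  3.19924759e-06]), 'tool_pos': array([ 0.27165236, -0.5349698 ,  0.2312765 ]), 'orientation': array([-2.82759050e-05,  9.72531411e-01,  2.32771678e-01,  9.76729318e-07]), 'ft_force': array([ 0.26675614,  0.27186812, -0.25220532]), 'moment': array([ 0.03081658, -0.01108456, -0.00788929]), 'finger_force': 0.0, 'width': 0.08529134602968197} 0.0187
```

View pics/top0.png

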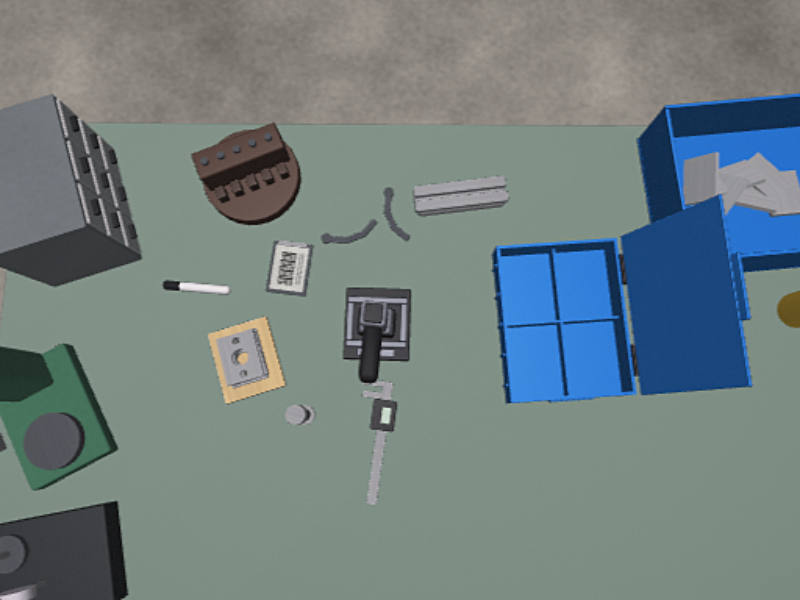

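View pics/scene0.png

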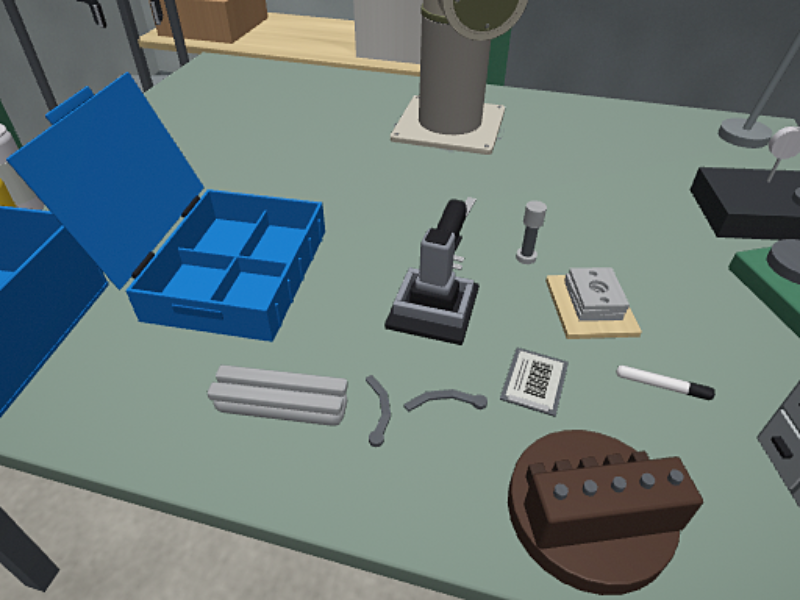

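```bash
cat > h.py <<'E'
from station import manip
import cv2,numpy as np
from scipy.spatial.transform import Rotation as R
def rot(q): return R.from_quat([q[1],q[2],q[3],q[0]]).as_matrix()
class Cam:
    def __init__(s,n):
        p=manip.camera_params(n); s.n=n; s.f=192/np.tan(np.radians(p["fovy"]/2)); s.c=np.array([p["cx"],p["cy"]])
        if n=="wrist":
            st=manip.get_state(); T=np.eye(4); T[:3,:3]=rot(st["orientation"]); T[:3,3]=st["tool_pos"]
            T=T@p["tool_from_camera"]; s.R=T[:3,:3]; s.o=T[:3,3]
        else: s.R=rot(p["orientation"]); s.o=np.array(p["xyz"])
    def ray(s,rc):
        d=np.array([rc[1],rc[0]],float)-s.c
        if s.n=="wrist":
            r=np.linalg.norm(d)+1e-9; th=r/s.f; v=np.r_[d/r*np.sin(th),np.cos(th)]
        else: v=np.r_[d/s.f,1]
        return s.R@(v/np.linalg.norm(v))
    def at(s,rc,z):
        v=s.ray(rc); return s.o+v*(z-s.o[2])/v[2]
    def px(s,P):
        v=s.R.T@(np.array(P,float)-s.o)
        if s.n=="wrist":
            a=np.hypot(v[0],v[1])+1e-9; d=v[:2]/a*np.arctan2(a,v[2])*s.f
        else: d=v[:2]/v[2]*s.f
        return (s.c+d)[::-1]
def tri(a,pa,b,pb):
    A=[];y=[]
    for c,p in((a,pa),(b,pb)):
        v=c.ray(p); M=np.eye(3)-np.outer(v,v); A.append(M); y.append(M@c.o)
    return np.linalg.lstsq(np.vstack(A),np.hstack(y),rcond=None)[0]
E
python3 - <<'E'
from h import *
np.set_printoptions(precision=3,suppress=True)
t=Cam("top"); s=Cam("scene")
print("tcp px",t.px([.272,-.535,.231]),s.px([.272,-.535,.231]),"fwd",t.R[:,2])
for n,z in(("plate0",.044),("board",.012),("card",.0055),("cradle",.012),("container",0.03),("lid_edge",.2),("slotted_bar",.02),("caliper",.005),("marker",.008),("plug_gauge",.05),("lever_a",.004)):
    manip
for n,pt,ps in (("plate",(223,151),(185.2,380.3)),("board",(228.3,158.9),(198,374.6)),("card",(171.5,184),(242.2,344.7)),("scan",(203.9,242),(193.8,277)),("cradle",(203.5,242.1),(196.3,276.9)),("lidedge",(182.2,471.3),(69.2,43.7)),("container",(207.8,355.3),(173.2,152.9)),("gauge",(262.2,195.4),(164.5,335.3))):
    print(n,tri(t,pt,s,ps))
manip.camera("top")
for q,z in(("container",.06),("board",.012),("plate0",.04),("cradle",.034),("card",.005)):
    for d in manip.regions_of("top",q)[:2]:
        m=d["region"].astype(np.uint8); c=max(cv2.findContours(m,0,2)[0],key=cv2.contourArea)
        r=cv2.minAreaRect(c); b=cv2.boxPoints(r)
        P=np.array([t.at(p[::-1],z)[:2] for p in b]); e=P[1]-P[0]; e2=P[2]-P[1]
        print(q,round(d["p"],2),d["rect"],"ctr",P.mean(0),"len",np.linalg.norm(e),np.linalg.norm(e2),"ang",np.degrees(np.arctan2(e[1],e[0])))
E
```

```text
tcp px [347.31  549.421] [21.101 84.815] fwd [ 0.17   0.012 -0.985]
plate [0.531 0.316 0.05 ]
board [0.522 0.311 0.001]
card [0.676 0.253 0.007]
scan [0.587 0.093 0.017]
cradle [0.589 0.094 0.011]
lidedge [ 0.602 -0.397  0.253]
container [ 0.582 -0.213  0.003]
gauge [0.433 0.211 0.008]
container 0.64 [314.6, 124.6, 165.4, 129.8] ctr [ 0.618 -0.306] len 0.42257982656859855 0.3169325339562227 ang -84.66562957909032
board 0.92 [134.2, 205.0, 48.2, 49.5] ctr [0.517 0.316] len 0.10697118832605551 0.125270515906094 ang -72.48045816129111
plate0 0.9 [138.0, 208.9, 30.6, 39.2] ctr [0.517 0.319] len 0.06359644841329318 0.08278730562979726 ang -76.31748592127448
cradle 0.84 [219.7, 181.2, 46.3, 49.9] ctr [0.577 0.095] len 0.10795289334022337 0.12101386734295388 ang -89.5486660987343
card 0.94 [171.8, 155.9, 25.7, 35.5] ctr [0.677 0.249] len 0.09296953761055834 0.07297103011994277 ang -6.1642337634654245
```

Request:
move_arm:
  commands:
    - {"hand": -1,"offset": [0,0,0],"turn": 0.0315}
    - {"hand": -1,"offset": [0,0,0],"turn": 0.0315}
    - {"hand": -1,"offset": [0.62,-0.99,0],"turn": 0}
    - {"hand": -1,"offset": [0.62,-0.99,0],"turn": 0}
    - {"hand": -1,"offset": [0.62,-0.99,0],"turn": 0}

```text
t: 2.52
tool_pos: [0.2915, -0.4671, 0.231]
orientation: [-0.0, 0.991, 0.135, -0.0]
ft_force: [-0.0, 0.3, 0.2]
width: 0.0856
finger_force: 0.0
```

Request:
move_arm:
  commands:
    - {"hand": -1,"offset": [0.62,-0.99,0],"turn": 0}
    - {"hand": -1,"offset": [0.62,-0.99,0],"turn": 0}
    - {"hand": -1,"offset": [0.62,-0.99,0],"turn": 0}
    - {"hand": -1,"offset": [0.62,-0.99,0],"turn": 0}
    - {"hand": -1,"offset": [0.62,-0.99,0],"turn": 0}

```text
t: 2.93
tool_pos: [0.3248, -0.3547, 0.2314]
orientation: [0.0, 0.991, 0.135, 0.0]
ft_force: [-0.1, 0.6, 0.3]
width: 0.0857
finger_force: 0.0
```

Request:
move_arm:
  commands:
    - {"hand": -1,"offset": [0.62,-0.99,0],"turn": 0}
    - {"hand": -1,"offset": [0.62,-0.99,0],"turn": 0}
    - {"hand": -1,"offset": [0.62,-0.99,0],"turn": 0}
    - {"hand": -1,"offset": [0.62,-0.99,0],"turn": 0}
    - {"hand": -1,"offset": [0.62,-0.99,0],"turn": 0}

```text
t: 3.35
tool_pos: [0.358, -0.2427, 0.2315]
orientation: [0.0, 0.991, 0.135, 0.0]
ft_force: [1.3, -0.4, 0.7]
width: 0.0853
finger_force: 0.0
```

Request:
move_arm:
  commands:
    - {"hand": -1,"offset": [0.62,-0.99,0],"turn": 0}
    - {"hand": -1,"offset": [0.62,-0.99,0],"turn": 0}
    - {"hand": -1,"offset": [0.62,-0.99,0],"turn": 0}
    - {"hand": -1,"offset": [0.62,-0.99,0],"turn": 0}
    - {"hand": -1,"offset": [0.62,-0.99,0],"turn": 0}

```text
t: 3.77
tool_pos: [0.3912, -0.1307, 0.2315]
orientation: [0.0, 0.991, 0.135, 0.0]
ft_force: [0.3, 0.1, 0.5]
width: 0.0854
finger_force: 0.0
```

Request:
move_arm:
  commands:
    - {"hand": -1,"offset": [0.62,-0.99,0],"turn": 0}
    - {"hand": -1,"offset": [0.62,-0.99,0],"turn": 0}
    - {"hand": -1,"offset": [0.62,-0.99,0],"turn": 0}
    - {"hand": -1,"offset": [0.62,-0.99,0],"turn": 0}
    - {"hand": -1,"offset": [0.62,-0.99,0],"turn": 0}

```text
t: 4.18
tool_pos: [0.4243, -0.0186, 0.2315]
orientation: [0.0, 0.991, 0.136, 0.0]
ft_force: [0.2, -0.3, -0.4]
width: 0.0853
finger_force: 0.0
```

Request:
move_arm:
  commands:
    - {"hand": -1,"offset": [0.62,-0.99,0],"turn": 0}
    - {"hand": -1,"offset": [0.62,-0.99,0],"turn": 0}
    - {"hand": -1,"offset": [0.62,-0.99,0],"turn": 0}
    - {"hand": -1,"offset": [0.62,-0.99,0],"turn": 0}
    - {"hand": -1,"offset": [0.62,-0.99,0],"turn": 0}

```text
t: 4.6
tool_pos: [0.4574, 0.0935, 0.2315]
orientation: [0.0, 0.991, 0.136, 0.0]
ft_force: [0.6, -0.9, -0.1]
width: 0.0855
finger_force: 0.0
```

Request:
move_arm:
  commands:
    - {"hand": -1,"offset": [0.62,-0.99,0],"turn": 0}
    - {"hand": -1,"offset": [0.62,-0.99,0],"turn": 0}
    - {"hand": -1,"offset": [0.62,-0.99,0],"turn": 0}
    - {"hand": -1,"offset": [0.62,-0.99,0],"turn": 0}
    - {"hand": -1,"offset": [0.62,-0.99,0],"turn": 0}

```text
t: 5.02
tool_pos: [0.4906, 0.2055, 0.2314]
orientation: [0.0, 0.991, 0.136, 0.0]
ft_force: [-0.6, -0.4, -0.5]
width: 0.0854
finger_force: 0.0
```

Request:
move_arm:
  commands:
    - {"hand": -1,"offset": [0.62,-0.99,0],"turn": 0}
    - {"hand": -1,"offset": [0.62,-0.99,0],"turn": 0}
    - {"hand": -1,"offset": [0.62,-0.99,0],"turn": 0}
    - {"hand": -1,"offset": [0.62,-0.99,0],"turn": 0}
    - {"hand": -1,"offset": [0.62,-0.99,0],"turn": 0}

```text
t: 5.43
tool_pos: [0.5237, 0.3175, 0.2312]
orientation: [0.0, 0.991, 0.136, 0.0]
ft_force: [0.0, -0.0, -0.7]
width: 0.0856
finger_force: 0.0
```

```bash
cat >> h.py <<'E'
np.set_printoptions(precision=4,suppress=True)
def phi():
    M=rot(manip.get_state()["orientation"]); return np.degrees(np.arctan2(M[1,0],M[0,0]))
def to(P,ph=None):
    """offsets (units of 20 mm, tool axes after turning to ph) and turn units from here to P"""
    st=manip.get_state(); p0=phi(); ph=p0 if ph is None else ph
    a=np.radians(ph); d=np.array(P)-st["tool_pos"]; tr=-((ph-p0+180)%360-180)/180
    print("at",st["tool_pos"],"phi %.2f t %.1f F"%(p0,st["t"]),st["ft_force"],"w %.4f"%st["width"])
    print("offset",np.array([d[0]*np.cos(a)+d[1]*np.sin(a),d[0]*np.sin(a)-d[1]*np.cos(a),-d[2]])/.02,"turn %.4f"%tr)
def rects(cam,q,z,k=2):
    C=Cam(cam); out=[]
    for d in manip.regions_of(cam,q)[:k]:
        m=d["region"].astype(np.uint8); c=max(cv2.findContours(m,0,2)[0],key=cv2.contourArea)
        W=np.array([C.at(p[0][::-1],z)[:2] for p in c]).astype(np.float32)
        r=cv2.minAreaRect(W); b=cv2.boxPoints(r); e=b[1]-b[0]; f=b[2]-b[1]
        if np.linalg.norm(f)>np.linalg.norm(e): e,f=f,e
        a=(np.degrees(np.arctan2(e[1],e[0]))+90)%180-90
        print(cam,q,"p %.2f"%d["p"],"ctr",b.mean(0),"size %.4f %.4f"%(np.linalg.norm(e),np.linalg.norm(f)),"ang %.1f"%a); out.append((b.mean(0),a))
    return out
E
python3 - <<'E'
from h import *
im=manip.camera("wrist"); cv2.imwrite("pics/w1.png",im[:,:,::-1])
rects("wrist","board",.012); 
for z in(.028,.036,.044): rects("wrist","plate0",z,3)
C=Cam("wrist")
for d in manip.landmark_of("wrist","plate0")[:4]: print(d, C.at(d["pixel"],.036))
to([.525,.315,.2],15.5)
E
```

```text
wrist board p 0.74 ctr [0.5176 0.3194] size 0.1241 0.1041 ang 18.0
wrist board p 0.67 ctr [0.6411 0.4129] size 0.1163 0.0161 ang 85.7
wrist plate0 p 0.80 ctr [0.5138 0.318 ] size 0.0838 0.0654 ang 16.7
wrist plate0 p 0.64 ctr [0.5061 0.3223] size 0.0209 0.0077 ang 70.1
wrist plate0 p 0.54 ctr [0.5423 0.3263] size 0.0059 0.0036 ang -74.4
wrist plate0 p 0.80 ctr [0.5154 0.3167] size 0.0819 0.0639 ang 16.7
wrist plate0 p 0.64 ctr [0.5079 0.3209] size 0.0204 0.0076 ang 70.1
wrist plate0 p 0.54 ctr [0.5433 0.3248] size 0.0058 0.0035 ang -74.4
wrist plate0 p 0.80 ctr [0.5172 0.3161] size 0.0800 0.0624 ang 16.7
wrist plate0 p 0.64 ctr [0.5099 0.3203] size 0.0199 0.0074 ang 70.0
wrist plate0 p 0.54 ctr [0.5444 0.324 ] size 0.0056 0.0034 ang -74.4
{'pixel': [176.6, 255.2], 'p': 0.57} [0.5177 0.3127 0.036 ]
{'pixel': [174.8, 258.2], 'p': 0.54} [0.5207 0.3099 0.036 ]
{'pixel': [170.2, 258.6], 'p': 0.46} [0.5261 0.311  0.036 ]
{'pixel': [171.2, 253.9], 'p': 0.37} [0.5235 0.3159 0.036 ]
at [0.5234 0.3156 0.2312] phi 15.56 t 5.7 F [ 0.4283 -0.3776 -0.0689] w 0.0852
offset [0.0697 0.0529 1.5612] turn 0.0004
```

View pics/w1.png

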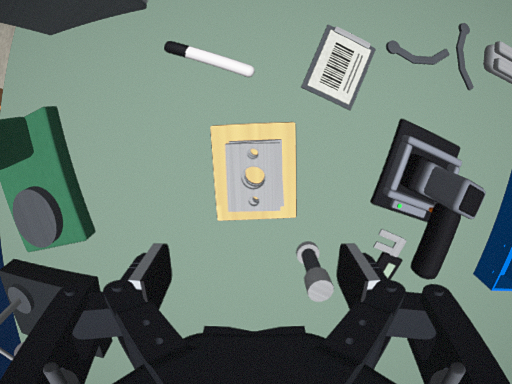

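```bash
python3 - <<'E'
from h import *
im=cv2.imread("pics/w1.png")[118:226,205:303]
a=cv2.resize(im,None,fx=5,fy=5,interpolation=cv2.INTER_CUBIC)
s=cv2.imread("pics/scene0.png")
b=cv2.resize(s[250:345,540:645],None,fx=2.8,fy=5.7,interpolation=cv2.INTER_CUBIC)
b=cv2.resize(b,(290,540))
cv2.imwrite("pics/c1.png",np.hstack([a,b]));print(a.shape)
E
```

```text
(540, 490, 3)
```

View pics/c1.png

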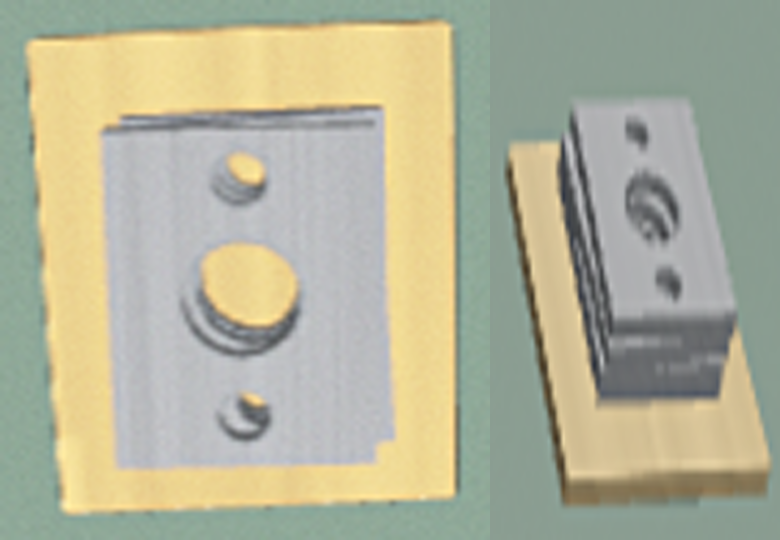

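```bash
python3 - <<'E'
from h import *
C=Cam("wrist")
q=np.array([[103,130],[376,128],[377,464],[117,467]])/5+[205,118]
for z in(.028,.036,.044):
    P=np.array([C.at(p[::-1]-.4,z)[:2] for p in q]); d=np.roll(P,-1,0)-P
    print(z,"sides",np.linalg.norm(d,axis=1),"ctr",P.mean(0),"ang",[round(float(np.degrees(np.arctan2(*v[::-1]))),1) for v in d])
    h=np.array([240,295])/5+[205,118]; print(C.at(h[::-1]-.4,z)[:2])
E
```

```text
0.028 sides [0.0641 0.0836 0.0648 0.0839] ctr [0.5138 0.3137] ang [-74.1, -163.0, 106.3, 16.5]
[0.5151 0.3149]
0.036 sides [0.0627 0.0817 0.0633 0.082 ] ctr [0.5157 0.3142] ang [-74.1, -163.0, 106.3, 16.5]
[0.517  0.3154]
0.044 sides [0.0612 0.0797 0.0618 0.0801] ctr [0.5175 0.3147] ang [-74.1, -163.0, 106.3, 16.5]
[0.5188 0.3158]
```

```bash
python3 - <<'E'
from h import *
C=Cam("wrist");S=Cam("scene");T=Cam("top")
for w,s in(((103,130),(402.4,194.7)),((376,128),(372.9,196.0))):
    p=np.array(w)/5+[205,118]; print(tri(C,p[::-1]-.4,S,s[::-1]))
# expected scene pixels for top-front corners for heights
for n,z in((3,.036),(4,.044)):
    a=np.radians(16.5); u=np.array([np.cos(a),np.sin(a)]);v=np.array([-u[1],u[0]]);c=np.array([.5165,.3145])
    for sg in(1,-1):
        P=c+.04*u+sg*.031*v; print(n,"scene",S.px([*P,z]),S.px([*P,.012]))
# board corner sanity
a=np.radians(18);u=np.array([np.cos(a),np.sin(a)]);v=np.array([-u[1],u[0]]);c=np.array([.5176,.3194])
for i in(1,-1):
    for j in(1,-1): P=c+.062*i*u+.052*j*v; q=S.px([*P,.012]); print("board",q,(q*1.5625)[::-1])
E
```

```text
[0.5481 0.3563 0.0476]
[0.5643 0.2973 0.0433]
3 scene [197.7788 400.0195] [205.6384 396.985 ]
3 scene [198.0378 371.3394] [205.9035 368.8814]
4 scene [195.0863 401.059 ] [205.6384 396.985 ]
4 scene [195.3431 372.1815] [205.9035 368.8814]
board [213.1712 412.7708] [644.9544 333.0799]
board [214.5726 364.9565] [570.2445 335.2697]
board [175.5603 393.8324] [615.3631 274.313 ]
board [176.6446 350.9293] [548.327  276.0072]
```

Request:
move_arm:
  commands:
    - {"hand": -1,"offset": [-0.26,-0.07,1],"turn": -0.0047}
    - {"hand": -1,"offset": [0,0,1],"turn": 0}
    - {"hand": -1,"offset": [0,0,1],"turn": 0}
    - {"hand": -1,"offset": [0,0,1],"turn": 0}
    - {"hand": -1,"offset": [0,0,1],"turn": 0}
  grip_force: 35

```text
t: 6.15
tool_pos: [0.5182, 0.3152, 0.1309]
orientation: [-0.0, 0.99, 0.142, 0.0]
ft_force: [-0.1, 0.2, 0.5]
width: 0.0853
finger_force: 0.0
```

Request:
move_arm:
  commands:
    - {"hand": -1,"offset": [0,0,1],"turn": 0}
    - {"hand": -1,"offset": [0,0,1],"turn": 0}
    - {"hand": -1,"offset": [0,0,1],"turn": 0}
    - {"hand": -1,"offset": [0,0,0.5],"turn": 0}
    - {"hand": -1,"offset": [0,0,0.4],"turn": 0}

```text
t: 6.57
tool_pos: [0.5174, 0.3151, 0.0521]
orientation: [0.0, 0.99, 0.142, -0.001]
ft_force: [-1.1, -0.7, 0.5]
width: 0.0856
finger_force: 0.0
```

Request:
move_arm:
  commands:
    - {"hand": -1,"offset": [0,0,0.4],"turn": 0}
    - {"hand": -1,"offset": [0,0,0.4],"turn": 0}
    - {"hand": -1,"offset": [0,0,0.23],"turn": 0}
    - {"hand": -0.7,"offset": [0,0,0],"turn": 0}
    - {"hand": -0.7,"offset": [0,0,0],"turn": 0}

```text
t: 6.98
tool_pos: [0.5182, 0.3163, 0.0329]
orientation: [-0.0, 0.99, 0.143, 0.0]
ft_force: [0.2, -0.4, 0.7]
width: 0.0728
finger_force: 0.0
```

```bash
python3 - <<'E'
from h import *
im=manip.camera("wrist"); cv2.imwrite("pics/w2.png",im[:,:,::-1])
to([.518,.3155,.0325],16.4)
E
```

```text
at [0.5185 0.3165 0.0333] phi 16.43 t 7.0 F [ 0.2564 -0.0599  0.6728] w 0.0725
offset [-0.0377  0.0408  0.0396] turn 0.0002
```

View pics/w2.png

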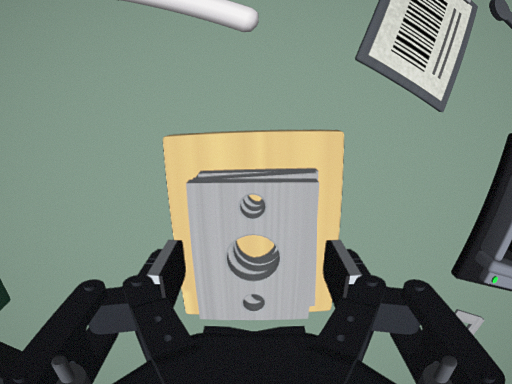

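```bash
python3 - <<'E'
from h import *
C=Cam("wrist")
for z in(.028,.036,.044):
    a,b=C.at((181,187.5),z),C.at((181,318),z); print(z,np.linalg.norm(a-b),C.at((258,253.5),z))
E
```

```text
0.028 0.06877964772642672 [0.51  0.314 0.028]
0.036 0.06510247401604824 [0.5142 0.3153 0.036 ]
0.044 0.06142530030566978 [0.5184 0.3165 0.044 ]
```

Request:
move_arm:
  commands:
    - {"hand": 0,"offset": [0,0,0],"turn": 0}
    - {"hand": 0,"offset": [0,0,0],"turn": 0}
    - {"hand": 0,"offset": [0,0,0],"turn": 0}
    - {"hand": 0,"offset": [0,0,0],"turn": 0}

```text
t: 7.37
tool_pos: [0.5188, 0.3167, 0.0339]
orientation: [-0.0, 0.99, 0.143, 0.001]
ft_force: [-1.9, 0.4, 5.3]
width: 0.0604
finger_force: 38.8
```

Request:
move_arm:
  commands:
    - {"hand": 0,"offset": [0,0,-0.15],"turn": 0}
    - {"hand": 0,"offset": [0,0,-0.3],"turn": 0}
    - {"hand": 0,"offset": [0,0,-0.6],"turn": 0}
    - {"hand": 0,"offset": [0,0,-1],"turn": 0}
    - {"hand": 0,"offset": [0,0,-1],"turn": 0}

```text
t: 7.78
tool_pos: [0.5173, 0.3158, 0.0942]
orientation: [0.0, 0.99, 0.143, -0.001]
ft_force: [-0.2, -0.2, -2.8]
width: 0.0604
finger_force: 38.6
```

Request:
move_arm:
  commands:
    - {"hand": 0,"offset": [0,0,-1],"turn": 0}
    - {"hand": 0,"offset": [0,0,-1],"turn": 0}
    - {"hand": 0,"offset": [0,0,-1],"turn": 0}
    - {"hand": 0,"offset": [0,0,-1],"turn": 0}
    - {"hand": 0,"offset": [0,0,-1],"turn": 0}

```text
t: 8.2
tool_pos: [0.5179, 0.3162, 0.1956]
orientation: [-0.0, 0.99, 0.143, 0.0]
ft_force: [0.6, 0.4, -2.1]
width: 0.0607
finger_force: 38.6
```

```bash
python3 - <<'E'
from h import *
im=manip.camera("wrist"); sc=manip.camera("scene"); tp=manip.camera("top")
cv2.imwrite("pics/m3.png",np.hstack([im[100:384,100:420],cv2.resize(sc[130:260,300:500],(437,284))])[:,:,::-1])
to([.518,.3155,.1])
for q,z in(("lid_edge",.2),("label",.1),("cell0",.004),("container",0)):
    for d in manip.landmark_of("top",q)[:5]: print("top",q,round(d["p"],2),Cam("top").at(d["pixel"],z),d["pixel"])
for q,z in(("cell0",.004),("container",0)):
    for d in manip.landmark_of("scene",q)[:5]: print("scene",q,round(d["p"],2),Cam("scene").at(d["pixel"],z))
E
```

```text
at [0.5194 0.3169 0.1964] phi 16.42 t 8.3 F [ 0.3156  0.4592 -2.5702] w 0.0605
offset [-0.0864  0.048   4.8208] turn -0.0000
top lid_edge 0.79 [ 0.612  -0.4284  0.2   ] [182.2, 473.8]
top lid_edge 0.27 [0.4996 0.2721 0.2   ] [230.3, 154.3]
top label 0.71 [ 0.6088 -0.3784  0.1   ] [191.6, 432.5]
top cell0 0.92 [ 0.5202 -0.2547  0.004 ] [230.7, 372.7]
top cell0 0.8 [ 0.5137 -0.1809  0.004 ] [232.9, 344.8]
top cell0 0.8 [ 0.6424 -0.1648  0.004 ] [185.1, 337.6]
top cell0 0.68 [ 0.6492 -0.2549  0.004 ] [182.9, 371.0]
top container 0.57 [ 0.5761 -0.2127  0.    ] [209.8, 355.8]
scene cell0 0.81 [ 0.6557 -0.2532  0.004 ]
scene cell0 0.73 [ 0.5219 -0.2628  0.004 ]
scene cell0 0.68 [ 0.52   -0.1698  0.004 ]
scene cell0 0.59 [ 0.6413 -0.1598  0.004 ]
scene cell0 0.35 [0.5667 0.0844 0.004 ]
scene container 0.55 [ 0.5741 -0.2207  0.    ]
scene container 0.4 [0.7672 0.0659 0.    ]
```

View pics/m3.png

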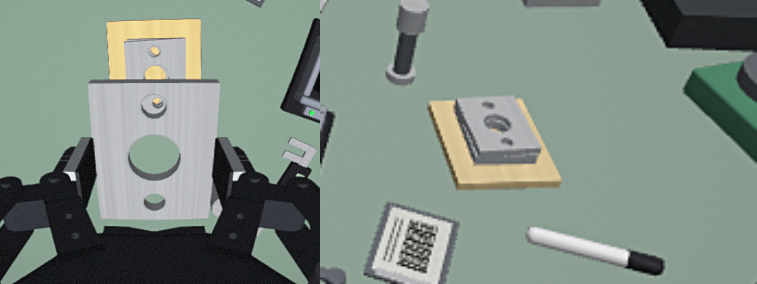

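Request:
move_arm:
  commands:
    - {"hand": 0,"offset": [0,0,0],"turn": -0.0389}
    - {"hand": 0,"offset": [0,0,0],"turn": -0.0389}
    - {"hand": 0,"offset": [0,0,0],"turn": -0.0389}
    - {"hand": 0,"offset": [0,0,0],"turn": -0.0389}
    - {"hand": 0,"offset": [0,0,0],"turn": -0.0389}

```text
t: 9.07
tool_pos: [0.5176, 0.316, 0.1925]
orientation: [0.0, 0.9, 0.437, -0.001]
ft_force: [-0.6, 0.1, -3.1]
width: 0.0604
finger_force: 38.6
```

Request:
move_arm:
  commands:
    - {"hand": 0,"offset": [0,0,0],"turn": -0.0389}
    - {"hand": 0,"offset": [0,0,0],"turn": -0.0389}
    - {"hand": 0,"offset": [0,0,0],"turn": -0.0389}
    - {"hand": 0,"offset": [0,0,0],"turn": -0.0389}
    - {"hand": 0,"offset": [0,0,0],"turn": -0.0389}

```text
t: 9.48
tool_pos: [0.5176, 0.316, 0.1925]
orientation: [-0.0, 0.727, 0.687, -0.001]
ft_force: [1.0, 0.3, -2.5]
width: 0.0606
finger_force: 38.6
```

Request:
move_arm:
  commands:
    - {"hand": 0,"offset": [-0.97,-0.06,0],"turn": -0.0389}
    - {"hand": 0,"offset": [-0.97,-0.06,0],"turn": 0}
    - {"hand": 0,"offset": [-0.97,-0.06,0],"turn": 0}
    - {"hand": 0,"offset": [-0.97,-0.06,0],"turn": 0}
    - {"hand": 0,"offset": [-0.97,-0.06,0],"turn": 0}

```text
t: 9.9
tool_pos: [0.515, 0.2183, 0.1926]
orientation: [-0.0, 0.685, 0.728, -0.001]
ft_force: [-0.0, -0.2, -1.8]
width: 0.0606
finger_force: 38.6
```

Request:
move_arm:
  commands:
    - {"hand": 0,"offset": [-0.97,-0.06,0],"turn": 0}
    - {"hand": 0,"offset": [-0.97,-0.06,0],"turn": 0}
    - {"hand": 0,"offset": [-0.97,-0.06,0],"turn": 0}
    - {"hand": 0,"offset": [-0.97,-0.06,0],"turn": 0}
    - {"hand": 0,"offset": [-0.97,-0.06,0],"turn": 0}

```text
t: 10.32
tool_pos: [0.5148, 0.1211, 0.1928]
orientation: [-0.0, 0.686, 0.728, -0.001]
ft_force: [-0.7, -0.1, -1.6]
width: 0.0605
finger_force: 38.6
```

Request:
move_arm:
  commands:
    - {"hand": 0,"offset": [-0.97,-0.06,0],"turn": 0}
    - {"hand": 0,"offset": [-0.97,-0.06,0],"turn": 0}
    - {"hand": 0,"offset": [-0.97,-0.06,0],"turn": 0}
    - {"hand": 0,"offset": [-0.97,-0.06,0],"turn": 0}
    - {"hand": 0,"offset": [-0.97,-0.06,0],"turn": 0}

```text
t: 10.73
tool_pos: [0.5147, 0.0239, 0.1928]
orientation: [-0.001, 0.686, 0.728, -0.0]
ft_force: [-0.3, -0.4, -2.7]
width: 0.0604
finger_force: 38.6
```

Request:
move_arm:
  commands:
    - {"hand": 0,"offset": [-0.97,-0.06,0],"turn": 0}
    - {"hand": 0,"offset": [-0.97,-0.06,0],"turn": 0}
    - {"hand": 0,"offset": [-0.97,-0.06,0],"turn": 0}
    - {"hand": 0,"offset": [-0.97,-0.06,0],"turn": 0}
    - {"hand": 0,"offset": [-0.97,-0.06,0],"turn": 0}

```text
t: 11.15
tool_pos: [0.5145, -0.0732, 0.1928]
orientation: [-0.001, 0.686, 0.728, -0.0]
ft_force: [0.1, -0.3, -2.4]
width: 0.0608
finger_force: 38.6
```

Request:
move_arm:
  commands:
    - {"hand": 0,"offset": [-0.97,-0.06,0],"turn": 0}
    - {"hand": 0,"offset": [-0.97,-0.06,0],"turn": 0}
    - {"hand": 0,"offset": [-0.97,-0.06,0],"turn": 0}
    - {"hand": 0,"offset": [-0.97,-0.06,0],"turn": 0}
    - {"hand": 0,"offset": [-0.97,-0.06,0],"turn": 0}

```text
t: 11.57
tool_pos: [0.5144, -0.1703, 0.1928]
orientation: [-0.001, 0.686, 0.728, -0.0]
ft_force: [-0.5, 0.4, -0.9]
width: 0.0605
finger_force: 38.6
```

```bash
cat >> h.py <<'E'
from itertools import permutations
CELLS=np.array([[-.063,-.0485],[-.063,.0485],[.063,-.0485],[.063,.0485]])
def container(cams=("top","scene","wrist"),guess=(.582,-.213,3.5),shoot=True):
    """robust fit of the container's pose to the cell centres that the cameras report"""
    from scipy.optimize import least_squares
    pts=[]
    for c in cams:
        if shoot: manip.camera(c)
        C=Cam(c)
        for d in manip.landmark_of(c,"cell0")[:6]:
            if d["p"]>.3: pts.append((c,d["p"],C.at(d["pixel"],.004)[:2]))
    def mod(v):
        a=np.radians(v[2]); return CELLS@np.array([[np.cos(a),np.sin(a)],[-np.sin(a),np.cos(a)]])+v[:2]
    g=np.array(guess,float)
    for _ in range(3):
        M=mod(g); asg=[(c,p,x,int(np.argmin(np.linalg.norm(M-x,axis=1)))) for c,p,x in pts]
        asg=[a for a in asg if np.linalg.norm(M[a[3]]-a[2])<.05]
        g=least_squares(lambda v:np.hstack([mod(v)[k]-x for _,_,x,k in asg]),g,x_scale=[1,1,100],loss="soft_l1",f_scale=.004).x
    M=mod(g)
    for c,p,x,k in asg: print(" ",c,k,"%.2f"%p,x,"res mm",(x-M[k])*1e3)
    print("container",g,"cells",M.tolist()); return g,M
E
python3 - <<'E'
from h import *
g,M=container()
im=manip.camera("wrist").copy(); C=Cam("wrist"); 
a=np.radians(g[2]);u=np.array([np.cos(a),np.sin(a)]);v=np.array([-u[1],u[0]])
for i in(1,-1):
    for j in(1,-1): cv2.circle(im,tuple(int(x) for x in C.px([*(g[:2]+.129*i*u+.1*j*v),.06])[::-1]),3,(255,0,0),1)
for m in M: cv2.circle(im,tuple(int(x) for x in C.px([*m,.004])[::-1]),3,(255,255,0),1)
t=manip.camera("top").copy();C=Cam("top")
for i in(1,-1):
    for j in(1,-1): cv2.circle(t,tuple(int(x) for x in C.px([*(g[:2]+.129*i*u+.1*j*v),.06])[::-1]),2,(255,0,0),1)
for m in M: cv2.circle(t,tuple(int(x) for x in C.px([*m,.004])[::-1]),2,(255,255,0),1)
tc=cv2.resize(t[110:290,300:490],None,fx=1.5,fy=1.5)
b=np.zeros((384,tc.shape[1],3),np.uint8); b[:tc.shape[0]]=tc
cv2.imwrite("pics/w4.png",np.hstack([im,b])[:,:,::-1]); to([*M[1],.1],90+g[2])
E
```

```text
top 0 0.86 [ 0.5256 -0.272 ] res mm [ 3.1505 -5.352 ]
  top 3 0.79 [ 0.6397 -0.1688] res mm [-1.4845 -7.9055]
  top 2 0.77 [ 0.6454 -0.2586] res mm [-2.7874 -0.9193]
  top 1 0.68 [ 0.5128 -0.1708] res mm [-2.7089 -0.893 ]
  scene 1 0.90 [ 0.5144 -0.1605] res mm [-1.1164  9.4379]
  scene 0 0.88 [ 0.5101 -0.2681] res mm [-12.4158  -1.4013]
  scene 2 0.78 [ 0.6551 -0.2522] res mm [6.9818 5.4019]
  scene 3 0.58 [ 0.6342 -0.1619] res mm [-6.9974 -1.0385]
  wrist 1 0.83 [ 0.5193 -0.1661] res mm [3.7747 3.7897]
  wrist 3 0.82 [ 0.6422 -0.1609] res mm [ 1.0611 -0.0594]
  wrist 0 0.78 [ 0.5254 -0.2638] res mm [2.9084 2.8873]
  wrist 2 0.74 [ 0.6508 -0.2587] res mm [ 2.6477 -1.1015]
container [ 0.5818 -0.2138  4.1158] cells [[0.5224723777176851, -0.2666749955392496], [0.5155105017362615, -0.16992515170051634], [0.6481474326009881, -0.25763173395513245], [0.6411855566195644, -0.16088189011639914]]
at [ 0.5149 -0.1686  0.1934] phi 93.50 t 12.0 F [ 0.3684  1.1665 -3.6674] w 0.0606
offset [-0.0674  0.0257  4.6724] turn -0.0034
```

View pics/w4.png

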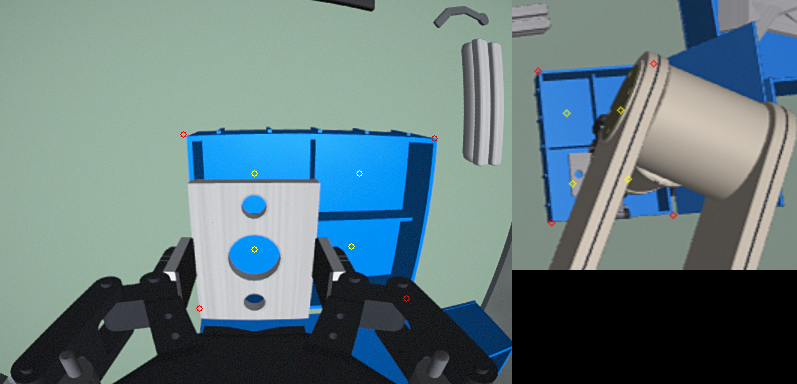

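Request:
move_arm:
  commands:
    - {"hand": 0,"offset": [0,0.18,1],"turn": -0.0034}
    - {"hand": 0,"offset": [0,0,1],"turn": 0}
    - {"hand": 0,"offset": [0,0,1],"turn": 0}
    - {"hand": 0,"offset": [0,0,1],"turn": 0}
    - {"hand": 0,"offset": [0,0,1],"turn": 0}

```text
t: 12.38
tool_pos: [0.5187, -0.1685, 0.0929]
orientation: [0.0, 0.681, 0.732, 0.0]
ft_force: [0.5, 0.0, -2.0]
width: 0.061
finger_force: 38.7
```

Request:
move_arm:
  commands:
    - {"hand": 0,"offset": [0,0,1],"turn": 0}
    - {"hand": 0,"offset": [0,0,0.8],"turn": 0}
    - {"hand": 0,"offset": [0,0,0.6],"turn": 0}
    - {"hand": 0,"offset": [0,0,0.5],"turn": 0}
    - {"hand": 0,"offset": [0,0,0.4],"turn": 0}

```text
t: 12.8
tool_pos: [0.5185, -0.1689, 0.027]
orientation: [-0.0, 0.681, 0.732, -0.0]
ft_force: [0.3, -0.0, -2.1]
width: 0.0607
finger_force: 38.6
```

Request:
move_arm:
  commands:
    - {"hand": 0,"offset": [0,0,0.4],"turn": 0}
    - {"hand": 0,"offset": [0,0,0.3],"turn": 0}
    - {"hand": 0,"offset": [0,0,0.2],"turn": 0}
    - {"hand": 0,"offset": [0,0,0],"turn": 0}

```text
t: 13.13
tool_pos: [0.5181, -0.1692, 0.009]
orientation: [-0.0, 0.682, 0.732, -0.0]
ft_force: [-0.4, 0.0, -3.0]
width: 0.0608
finger_force: 38.6
```

```bash
python3 - <<'E'
from h import *
im=manip.camera("wrist"); cv2.imwrite("pics/w5.png",im[:,:,::-1])
to([.5185,-.168,.002],94.1)
E
```

```text
at [ 0.5184 -0.1693  0.0096] phi 94.05 t 13.2 F [ 0.7494  0.2657 -1.6119] w 0.0607
offset [0.0652 0.0073 0.379 ] turn -0.0003
```

View pics/w5.png

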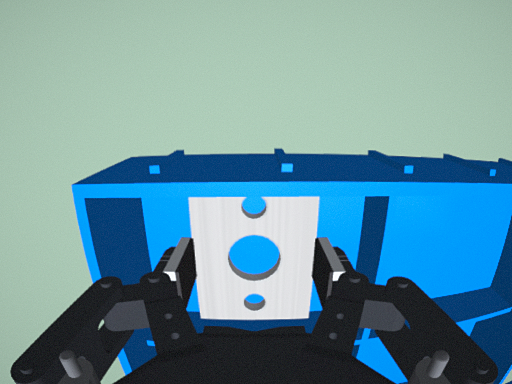

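Request:
move_arm:
  commands:
    - {"hand": 0,"offset": [0,0,0.1],"turn": 0}
    - {"hand": 0,"offset": [0,0,0.08],"turn": 0}
    - {"hand": 0,"offset": [0,0,0.05],"turn": 0}

```text
t: 13.43
tool_pos: [0.5189, -0.1695, 0.0054]
orientation: [0.0, 0.682, 0.732, 0.0]
ft_force: [1.0, 1.3, -2.0]
width: 0.0605
finger_force: 38.7
```

Request:
move_arm:
  commands:
    - {"hand": 0,"offset": [0,0,0.05],"turn": 0}
    - {"hand": 0,"offset": [0,0,0],"turn": 0}

```text
t: 13.6
tool_pos: [0.5191, -0.1694, 0.0043]
orientation: [0.001, 0.682, 0.732, 0.0]
ft_force: [2.6, -0.3, -2.5]
width: 0.0604
finger_force: 39.9
```

Request:
move_arm:
  commands:
    - {"hand": 0,"offset": [0,0,0.05],"turn": 0}
    - {"hand": 0,"offset": [0,0,0],"turn": 0}

```text
t: 13.77
tool_pos: [0.5192, -0.1695, 0.0034]
orientation: [0.001, 0.682, 0.732, 0.0]
ft_force: [4.8, -0.7, -3.0]
width: 0.0604
finger_force: 40.7
```

Request:
move_arm:
  commands:
    - {"hand": 0,"offset": [0,0.15,-0.05],"turn": 0}
    - {"hand": 0,"offset": [0,0.15,0],"turn": 0}
    - {"hand": 0,"offset": [0,0,0],"turn": 0}

```text
t: 14.02
tool_pos: [0.5248, -0.1688, 0.0041]
orientation: [-0.0, 0.682, 0.732, -0.0]
ft_force: [0.6, -0.3, -2.4]
width: 0.0606
finger_force: 40.7
```

Request:
move_arm:
  commands:
    - {"hand": 0,"offset": [0,0,0.05],"turn": 0}
    - {"hand": 0,"offset": [0,0,0],"turn": 0}

```text
t: 14.18
tool_pos: [0.5241, -0.1687, 0.0027]
orientation: [-0.0, 0.682, 0.732, -0.0]
ft_force: [-0.1, -0.5, -1.5]
width: 0.0604
finger_force: 40.7
```

Request:
move_arm:
  commands:
    - {"hand": 0,"offset": [0,0.05,0.05],"turn": 0}
    - {"hand": 0,"offset": [0,0,0],"turn": 0}

```text
t: 14.35
tool_pos: [0.5253, -0.1687, 0.0019]
orientation: [-0.0, 0.682, 0.732, -0.0]
ft_force: [-0.3, -0.8, -3.2]
width: 0.0603
finger_force: 40.7
```

Request:
move_arm:
  commands:
    - {"hand": 0,"offset": [0,0,0.04],"turn": 0}
    - {"hand": 0,"offset": [0,0,0],"turn": 0}

```text
t: 14.52
tool_pos: [0.5255, -0.1688, 0.0019]
orientation: [-0.0, 0.682, 0.732, -0.0]
ft_force: [-4.8, 1.2, 5.8]
width: 0.0608
finger_force: 41.5
```

Request:
move_arm:
  commands:
    - {"hand": -0.55,"offset": [0,0,0],"turn": 0}
    - {"hand": -0.65,"offset": [0,0,0],"turn": 0}
    - {"hand": -0.65,"offset": [0,0,0],"turn": 0}
    - {"hand": -0.65,"offset": [0,0,-0.3],"turn": 0}
    - {"hand": -0.65,"offset": [0,0,-0.5],"turn": 0}

```text
t: 14.93
tool_pos: [0.5245, -0.1684, 0.0167]
orientation: [-0.001, 0.682, 0.732, -0.0]
ft_force: [0.0, 0.1, -0.3]
width: 0.07
finger_force: 0.0
```

Request:
move_arm:
  commands:
    - {"hand": -0.65,"offset": [0,0,-1],"turn": 0}
    - {"hand": -0.65,"offset": [0,0,-1],"turn": 0}
    - {"hand": -1,"offset": [0,0,-1],"turn": 0}
    - {"hand": -1,"offset": [0,0,-1],"turn": 0}
    - {"hand": -1,"offset": [0,0,-1],"turn": 0}

```text
t: 15.35
tool_pos: [0.5258, -0.1689, 0.1196]
orientation: [0.001, 0.682, 0.732, 0.0]
ft_force: [-0.4, 0.4, 0.1]
width: 0.0855
finger_force: 0.0
```

Request:
move_arm:
  commands:
    - {"hand": -1,"offset": [0,0,-1],"turn": 0}
    - {"hand": -1,"offset": [0,0,-1],"turn": 0}
    - {"hand": -1,"offset": [0,0,-1],"turn": 0}
    - {"hand": -1,"offset": [0,0,-1],"turn": 0}

```text
t: 15.68
tool_pos: [0.5256, -0.1688, 0.1996]
orientation: [0.001, 0.682, 0.732, 0.0]
ft_force: [0.0, -0.0, -0.5]
width: 0.0856
finger_force: 0.0
```

```bash
python3 - <<'E'
from h import *
im=manip.camera("wrist"); cv2.imwrite("pics/w6.png",im[:,:,::-1])
rects("wrist","plate0",.012,1)
g,M=container(("wrist",),shoot=False)
to([.518,.3155,.19],16.4)
E
```

```text
wrist plate0 p 0.82 ctr [ 0.5293 -0.1716] size 0.0839 0.0650 ang -85.9
  wrist 1 0.94 [ 0.5213 -0.1708] res mm [-1.889   2.2461]
  wrist 2 0.91 [ 0.6581 -0.2628] res mm [ 3.0797 -0.9822]
  wrist 3 0.82 [ 0.6491 -0.1649] res mm [0.254  0.1074]
  wrist 0 0.60 [ 0.5283 -0.271 ] res mm [-1.017  -1.1575]
container [ 0.5891 -0.2174  3.6506] cells [[0.5293250226993919, -0.2698507408853582], [0.5231487686888344, -0.17304757003648014], [0.655069347719584, -0.2618279779438093], [0.6488930937090266, -0.16502480709493125]]
at [ 0.527  -0.1694  0.2005] phi 94.06 t 15.8 F [ 0.316  -0.3227 -0.7067] w 0.0854
offset [  6.415  -23.387    0.5271] turn 0.4314
```

View pics/w6.png

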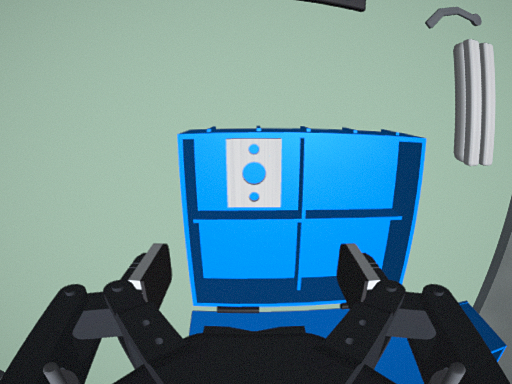

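Request:
move_arm:
  commands:
    - {"hand": -1,"offset": [0,0,0],"turn": 0.0392}
    - {"hand": -1,"offset": [0,0,0],"turn": 0.0392}
    - {"hand": -1,"offset": [0,0,0],"turn": 0.0392}
    - {"hand": -1,"offset": [0,0,0],"turn": 0.0392}
    - {"hand": -1,"offset": [0,0,0],"turn": 0.0392}

```text
t: 16.25
tool_pos: [0.5248, -0.1685, 0.1961]
orientation: [-0.001, 0.873, 0.488, -0.001]
ft_force: [-0.1, 0.8, 0.5]
width: 0.0854
finger_force: 0.0
```

Request:
move_arm:
  commands:
    - {"hand": -1,"offset": [0,0,0],"turn": 0.0392}
    - {"hand": -1,"offset": [0,0,0],"turn": 0.0392}
    - {"hand": -1,"offset": [0,0,0],"turn": 0.0392}
    - {"hand": -1,"offset": [0,0,0],"turn": 0.0392}
    - {"hand": -1,"offset": [0,0,0],"turn": 0.0392}

```text
t: 16.67
tool_pos: [0.5248, -0.1685, 0.1961]
orientation: [-0.001, 0.98, 0.201, -0.001]
ft_force: [-0.6, 0.8, -0.5]
width: 0.0852
finger_force: 0.0
```

Request:
move_arm:
  commands:
    - {"hand": -1,"offset": [0.27,-0.98,0],"turn": 0.0392}
    - {"hand": -1,"offset": [0.27,-0.98,0],"turn": 0}
    - {"hand": -1,"offset": [0.27,-0.98,0],"turn": 0}
    - {"hand": -1,"offset": [0.27,-0.98,0],"turn": 0}
    - {"hand": -1,"offset": [0.27,-0.98,0],"turn": 0}

```text
t: 17.08
tool_pos: [0.5203, -0.0663, 0.1962]
orientation: [-0.0, 0.99, 0.143, -0.001]
ft_force: [0.3, -0.0, -0.0]
width: 0.0852
finger_force: 0.0
```

Request:
move_arm:
  commands:
    - {"hand": -1,"offset": [0.27,-0.98,0],"turn": 0}
    - {"hand": -1,"offset": [0.27,-0.98,0],"turn": 0}
    - {"hand": -1,"offset": [0.27,-0.98,0],"turn": 0}
    - {"hand": -1,"offset": [0.27,-0.98,0],"turn": 0}
    - {"hand": -1,"offset": [0.27,-0.98,0],"turn": 0}

```text
t: 17.5
tool_pos: [0.5185, 0.0353, 0.1962]
orientation: [-0.0, 0.99, 0.143, -0.001]
ft_force: [0.3, 0.5, -0.1]
width: 0.0852
finger_force: 0.0
```

Request:
move_arm:
  commands:
    - {"hand": -1,"offset": [0.27,-0.98,0],"turn": 0}
    - {"hand": -1,"offset": [0.27,-0.98,0],"turn": 0}
    - {"hand": -1,"offset": [0.27,-0.98,0],"turn": 0}
    - {"hand": -1,"offset": [0.27,-0.98,0],"turn": 0}
    - {"hand": -1,"offset": [0.27,-0.98,0],"turn": 0}

```text
t: 17.92
tool_pos: [0.5166, 0.1368, 0.1962]
orientation: [0.0, 0.99, 0.143, -0.001]
ft_force: [0.1, -0.6, -0.1]
width: 0.0854
finger_force: 0.0
```

Request:
move_arm:
  commands:
    - {"hand": -1,"offset": [0.27,-0.98,0],"turn": 0}
    - {"hand": -1,"offset": [0.27,-0.98,0],"turn": 0}
    - {"hand": -1,"offset": [0.27,-0.98,0],"turn": 0}
    - {"hand": -1,"offset": [0.27,-0.98,0],"turn": 0}
    - {"hand": -1,"offset": [0.27,-0.98,0],"turn": 0}

```text
t: 18.33
tool_pos: [0.5148, 0.2383, 0.1961]
orientation: [0.0, 0.99, 0.143, -0.001]
ft_force: [0.9, -0.4, -1.4]
width: 0.0853
finger_force: 0.0
```

Request:
move_arm:
  commands:
    - {"hand": -1,"offset": [0.27,-0.98,0],"turn": 0}
    - {"hand": -1,"offset": [0.27,-0.98,0],"turn": 0}
    - {"hand": -1,"offset": [0.27,-0.98,0],"turn": 0}
    - {"hand": -1,"offset": [0.27,-0.98,0],"turn": 0}

```text
t: 18.67
tool_pos: [0.5134, 0.3195, 0.1961]
orientation: [0.0, 0.99, 0.143, -0.001]
ft_force: [0.3, 0.3, 0.5]
width: 0.0851
finger_force: 0.0
```

```bash
python3 - <<'E'
from h import *
im=manip.camera("wrist"); cv2.imwrite("pics/w7.png",cv2.resize(im[118:240,180:330,::-1],None,fx=4,fy=4,interpolation=cv2.INTER_CUBIC))
for z in (.036,.028): rects("wrist","plate0",z,1)
to([.518,.3155,.02],16.4)
E
```

```text
wrist plate0 p 0.85 ctr [0.5195 0.3182] size 0.0815 0.0637 ang 19.7
wrist plate0 p 0.85 ctr [0.518  0.3155] size 0.0837 0.0654 ang 19.8
at [0.5132 0.3196 0.196 ] phi 16.56 t 18.8 F [-0.4017 -0.6813  0.6532] w 0.0856
offset [0.1712 0.2638 8.7997] turn 0.0009
```

View pics/w7.png

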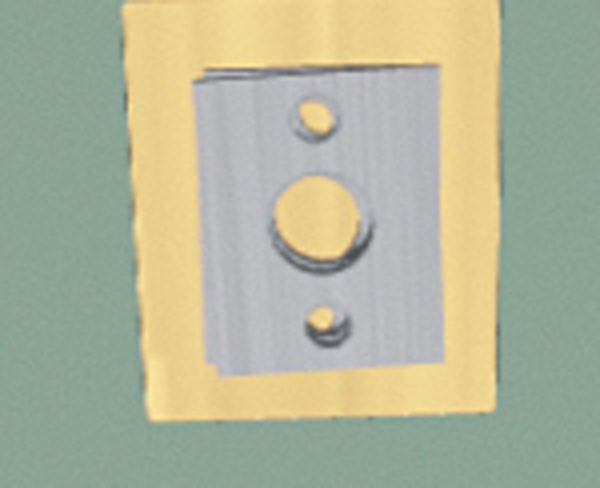

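```bash
python3 - <<'E'
from h import *
C=Cam("wrist"); p=np.array([322,223])/4+[180,118]; P=C.at(p[::-1]-.4,.036); print(P)
to([*P[:2],.0255],19.7)
E
```

```text
[0.5202 0.3148 0.036 ]
at [0.5132 0.3196 0.196 ] phi 16.56 t 18.8 F [-0.4017 -0.6813  0.6532] w 0.0856
offset [0.2472 0.3438 8.5247] turn -0.0174
```

Request:
move_arm:
  commands:
    - {"hand": -1,"offset": [0,0,1],"turn": -0.0174}
    - {"hand": -1,"offset": [0.26,0.28,1],"turn": 0}
    - {"hand": -1,"offset": [0,0,1],"turn": 0}
    - {"hand": -1,"offset": [0,0,1],"turn": 0}
    - {"hand": -1,"offset": [0,0,1],"turn": 0}

```text
t: 19.23
tool_pos: [0.5207, 0.3138, 0.0958]
orientation: [0.0, 0.986, 0.17, -0.0]
ft_force: [0.1, -0.3, 0.0]
width: 0.0854
finger_force: 0.0
```

Request:
move_arm:
  commands:
    - {"hand": -1,"offset": [0,0,1],"turn": 0}
    - {"hand": -1,"offset": [0,0,1],"turn": 0}
    - {"hand": -1,"offset": [0,0,0.5],"turn": 0}
    - {"hand": -1,"offset": [0,0,0.4],"turn": 0}
    - {"hand": -1,"offset": [0,0,0.3],"turn": 0}

```text
t: 19.65
tool_pos: [0.5208, 0.3146, 0.0326]
orientation: [0.0, 0.985, 0.17, -0.0]
ft_force: [0.9, 0.3, 0.4]
width: 0.0855
finger_force: 0.0
```

Request:
move_arm:
  commands:
    - {"hand": -0.8,"offset": [0,0,0.3],"turn": 0}
    - {"hand": -0.7,"offset": [0,0,0],"turn": 0}
    - {"hand": -0.7,"offset": [0,0,0],"turn": 0}

```text
t: 19.9
tool_pos: [0.5213, 0.3154, 0.0278]
orientation: [-0.0, 0.985, 0.17, 0.0]
ft_force: [-0.1, -0.4, -0.1]
width: 0.0727
finger_force: 0.0
```

```bash
python3 - <<'E'
from h import *
im=manip.camera("wrist"); cv2.imwrite("pics/w8.png",im[:,:,::-1])
for z in (.036,): rects("wrist","plate0",z,1)
to([.520,.316,.0258],19.7)
E
```

```text
wrist plate0 p 0.72 ctr [0.5202 0.3146] size 0.0832 0.0634 ang 20.3
at [0.5216 0.3157 0.0283] phi 19.58 t 20.0 F [ 0.3076 -0.3263  0.788 ] w 0.0731
offset [-0.0708 -0.042   0.1258] turn -0.0007
```

View pics/w8.png

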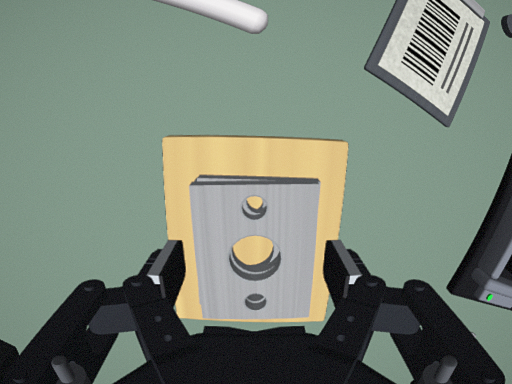

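Request:
move_arm:
  commands:
    - {"hand": -0.7,"offset": [-0.05,-0.03,0.1],"turn": 0}
    - {"hand": 0,"offset": [0,0,0],"turn": 0}
    - {"hand": 0,"offset": [0,0,0],"turn": 0}
    - {"hand": 0,"offset": [0,0,0],"turn": 0}
    - {"hand": 0,"offset": [0,0,0],"turn": 0}

```text
t: 20.42
tool_pos: [0.52, 0.3158, 0.026]
orientation: [-0.0, 0.985, 0.17, 0.0]
ft_force: [-2.0, -0.4, 5.1]
width: 0.0608
finger_force: 38.8
```

Request:
move_arm:
  commands:
    - {"hand": 0,"offset": [0,0,-0.15],"turn": 0}
    - {"hand": 0,"offset": [0,0,-0.3],"turn": 0}
    - {"hand": 0,"offset": [0,0,-0.6],"turn": 0}
    - {"hand": 0,"offset": [0,0,-1],"turn": 0}
    - {"hand": 0,"offset": [0,0,0],"turn": 0}

```text
t: 20.83
tool_pos: [0.5222, 0.3167, 0.071]
orientation: [-0.001, 0.985, 0.17, 0.003]
ft_force: [2.3, -0.3, -1.3]
width: 0.0604
finger_force: 39.0
```

```bash
python3 - <<'E'
from h import *
F=[];
for i in range(4): manip.camera("wrist"); F.append(manip.get_state()["ft_force"])
print(np.mean(F,0)); to([.535,-.269,.196],93.8); 
for z in (.028,.036):rects("wrist","plate0",z,3)
E
```

```text
[-0.264   0.2992 -3.422 ]
at [0.5194 0.3153 0.0655] phi 19.57 t 21.0 F [-0.8304 -0.3137 -3.7096] w 0.0607
offset [-29.2016  -1.1556  -6.5225] turn -0.4124
wrist plate0 p 0.89 ctr [0.5545 0.3242] size 0.0618 0.0122 ang -70.7
wrist plate0 p 0.78 ctr [0.496  0.3034] size 0.0076 0.0051 ang 7.3
wrist plate0 p 0.77 ctr [0.4944 0.3063] size 0.1125 0.0865 ang 19.9
wrist plate0 p 0.89 ctr [0.5558 0.3247] size 0.0589 0.0116 ang -70.7
wrist plate0 p 0.78 ctr [0.5    0.3049] size 0.0072 0.0049 ang 7.3
wrist plate0 p 0.77 ctr [0.4985 0.3077] size 0.1073 0.0825 ang 19.9
```

Request:
move_arm:
  commands:
    - {"hand": 0,"offset": [0,0,-1],"turn": -0.0375}
    - {"hand": 0,"offset": [0,0,-1],"turn": -0.0375}
    - {"hand": 0,"offset": [0,0,-1],"turn": -0.0375}
    - {"hand": 0,"offset": [0,0,-1],"turn": -0.0375}
    - {"hand": 0,"offset": [0,0,-1],"turn": -0.0375}

```text
t: 21.55
tool_pos: [0.5192, 0.3152, 0.166]
orientation: [-0.0, 0.892, 0.451, -0.001]
ft_force: [0.3, -0.2, -4.2]
width: 0.0606
finger_force: 39.8
```

Request:
move_arm:
  commands:
    - {"hand": 0,"offset": [0,0,-1],"turn": -0.0375}
    - {"hand": 0,"offset": [0,0,-0.5],"turn": -0.0375}
    - {"hand": 0,"offset": [0,0,0],"turn": -0.0375}
    - {"hand": 0,"offset": [0,0,0],"turn": -0.0375}
    - {"hand": 0,"offset": [0,0,0],"turn": -0.0375}

```text
t: 21.97
tool_pos: [0.5195, 0.3154, 0.1955]
orientation: [-0.0, 0.723, 0.691, -0.001]
ft_force: [0.3, -0.1, -3.2]
width: 0.0601
finger_force: 39.8
```

Request:
move_arm:
  commands:
    - {"hand": 0,"offset": [-0.97,-0.04,0],"turn": -0.0375}
    - {"hand": 0,"offset": [-0.97,-0.04,0],"turn": 0}
    - {"hand": 0,"offset": [-0.97,-0.04,0],"turn": 0}
    - {"hand": 0,"offset": [-0.97,-0.04,0],"turn": 0}
    - {"hand": 0,"offset": [-0.97,-0.04,0],"turn": 0}

```text
t: 22.38
tool_pos: [0.5194, 0.2176, 0.1951]
orientation: [-0.0, 0.683, 0.73, -0.001]
ft_force: [0.1, -0.0, -3.3]
width: 0.0608
finger_force: 39.8
```

Request:
move_arm:
  commands:
    - {"hand": 0,"offset": [-0.97,-0.04,0],"turn": 0}
    - {"hand": 0,"offset": [-0.97,-0.04,0],"turn": 0}
    - {"hand": 0,"offset": [-0.97,-0.04,0],"turn": 0}
    - {"hand": 0,"offset": [-0.97,-0.04,0],"turn": 0}
    - {"hand": 0,"offset": [-0.97,-0.04,0],"turn": 0}

```text
t: 22.8
tool_pos: [0.5219, 0.1205, 0.1952]
orientation: [-0.001, 0.683, 0.73, -0.001]
ft_force: [0.7, 0.5, -3.1]
width: 0.0604
finger_force: 39.8
```

Request:
move_arm:
  commands:
    - {"hand": 0,"offset": [-0.97,-0.04,0],"turn": 0}
    - {"hand": 0,"offset": [-0.97,-0.04,0],"turn": 0}
    - {"hand": 0,"offset": [-0.97,-0.04,0],"turn": 0}
    - {"hand": 0,"offset": [-0.97,-0.04,0],"turn": 0}
    - {"hand": 0,"offset": [-0.97,-0.04,0],"turn": 0}

```text
t: 23.22
tool_pos: [0.5243, 0.0235, 0.1953]
orientation: [-0.001, 0.683, 0.73, -0.001]
ft_force: [-0.2, -0.8, -3.4]
width: 0.0603
finger_force: 39.8
```

Request:
move_arm:
  commands:
    - {"hand": 0,"offset": [-0.97,-0.04,0],"turn": 0}
    - {"hand": 0,"offset": [-0.97,-0.04,0],"turn": 0}
    - {"hand": 0,"offset": [-0.97,-0.04,0],"turn": 0}
    - {"hand": 0,"offset": [-0.97,-0.04,0],"turn": 0}
    - {"hand": 0,"offset": [-0.97,-0.04,0],"turn": 0}

```text
t: 23.63
tool_pos: [0.5268, -0.0734, 0.1953]
orientation: [-0.001, 0.683, 0.73, -0.0]
ft_force: [-0.1, -0.1, -3.9]
width: 0.0605
finger_force: 39.8
```

Request:
move_arm:
  commands:
    - {"hand": 0,"offset": [-0.97,-0.04,0],"turn": 0}
    - {"hand": 0,"offset": [-0.97,-0.04,0],"turn": 0}
    - {"hand": 0,"offset": [-0.97,-0.04,0],"turn": 0}
    - {"hand": 0,"offset": [-0.97,-0.04,0],"turn": 0}
    - {"hand": 0,"offset": [-0.97,-0.04,0],"turn": 0}

```text
t: 24.05
tool_pos: [0.5293, -0.1704, 0.1952]
orientation: [-0.001, 0.683, 0.73, -0.0]
ft_force: [0.5, -0.3, -2.9]
width: 0.0605
finger_force: 39.8
```

```bash
python3 - <<'E'
from h import *
g,M=container(("wrist",),guess=(.588,-.216,3.8)); container(("scene","top"),guess=(.588,-.216,3.8))
rects("wrist","container",.06,1); to([M[0][0]+.006,M[0][1],.01],90+g[2])
E
```

```text
wrist 0 0.75 [ 0.5235 -0.2754] res mm [-0.8862 -3.2815]
  wrist 1 0.69 [ 0.5159 -0.1707] res mm [-1.462   4.7309]
  wrist 3 0.68 [ 0.6433 -0.1667] res mm [ 0.2967 -0.41  ]
  wrist 2 0.58 [ 0.6523 -0.2631] res mm [ 2.2222 -0.1096]
container [ 0.5837 -0.2192  4.1724] cells [[0.5244107508291739, -0.2721636010865773], [0.5173532037403816, -0.17542068905117553], [0.6500768015143348, -0.26299606569288836], [0.6430192544255425, -0.1662531536574866]]
  scene 3 0.96 [ 0.6371 -0.1613] res mm [-4.1523  0.4864]
  scene 1 0.92 [ 0.5142 -0.1704] res mm [-1.4058  0.5071]
  scene 2 0.66 [ 0.6467 -0.255 ] res mm [-1.7151  3.439 ]
  scene 0 0.58 [ 0.5173 -0.2683] res mm [-5.4618 -0.6533]
  top 0 0.93 [ 0.5237 -0.2619] res mm [0.9625 5.747 ]
  top 1 0.81 [ 0.5261 -0.1759] res mm [10.4457 -4.9701]
  top 2 0.66 [ 0.6553 -0.2578] res mm [6.8918 0.6349]
  top 3 0.64 [ 0.6422 -0.1723] res mm [  0.9017 -10.6097]
container [ 0.582  -0.2147  4.1842] cells [[0.5227153246427297, -0.26767181655706934], [0.5156379584791169, -0.17093035239517984], [0.6483794945849779, -0.2584785367981495], [0.641302128421365, -0.16173707263626003]]
wrist container p 0.80 ctr [ 0.5844 -0.1984] size 0.2607 0.1823 ang 4.5
at [ 0.5298 -0.1688  0.1958] phi 93.87 t 24.4 F [ 1.0003  0.5724 -4.1705] w 0.0604
offset [-5.1573 -0.3432  9.2915] turn -0.0017
```

```bash
python3 - <<'E'
from h import *
C=Cam("wrist"); p=manip.camera_params("wrist")["tool_from_camera"]
a=np.radians(94.06); T=np.eye(4); T[:3,:3]=[[np.cos(a),np.sin(a),0],[np.sin(a),-np.cos(a),0],[0,0,-1]]; T[:3,3]=[.5260,-.169,.2000]
T=T@p; C.R=T[:3,:3]; C.o=T[:3,3]
print("cross",C.at((213,302),.034))
for rc in((134,180),(138.5,425.5)): print("rim",C.at(rc,.06))
for rc in((303,193),(304,408)): print("rim-y",C.at(rc,.06))
print("plate hole",C.at((173,254),.012))
E
```

```text
cross [ 0.5832 -0.2063  0.034 ]
rim [ 0.4513 -0.1246  0.06  ]
rim [ 0.7065 -0.1053  0.06  ]
rim-y [ 0.464  -0.3214  0.06  ]
rim-y [ 0.7421 -0.3177  0.06  ]
plate hole [ 0.5266 -0.1695  0.012 ]
```

```bash
python3 - <<'E'
from h import *
im=cv2.imread("pics/w6.png")
for c in(210,350): print(c,[(r,int(im[r,c,0]),int(im[r,c,2])) for r in list(range(128,144))+list(range(198,226))+list(range(276,312,1))])
E
```

```text
210 [(128, 151, 29), (129, 246, 15), (130, 255, 29), (131, 227, 22), (132, 157, 17), (133, 245, 26), (134, 255, 36), (135, 254, 29), (136, 254, 32), (137, 253, 29), (138, 254, 31), (139, 253, 32), (140, 253, 31), (141, 253, 16), (142, 253, 28), (143, 253, 31), (198, 252, 0), (199, 252, 14), (200, 252, 0), (201, 252, 13), (202, 252, 0), (203, 252, 8), (204, 252, 0), (205, 252, 15), (206, 252, 0), (207, 252, 1), (208, 254, 1), (209, 255, 0), (210, 227, 13), (211, 115, 0), (212, 108, 12), (213, 116, 15), (214, 117, 10), (215, 113, 4), (216, 113, 0), (217, 109, 14), (218, 112, 2), (219, 191, 7), (220, 255, 2), (221, 254, 0), (222, 252, 0), (223, 251, 0), (224, 251, 0), (225, 251, 0), (276, 254, 0), (277, 255, 0), (278, 189, 0), (279, 107, 0), (280, 109, 0), (281, 116, 13), (282, 113, 1), (283, 116, 11), (284, 114, 14), (285, 110, 0), (286, 112, 10), (287, 113, 5), (288, 115, 13), (289, 110, 0), (290, 112, 3), (291, 114, 7), (292, 112, 3), (293, 111, 2), (294, 111, 9), (295, 113, 8), (296, 114, 5), (297, 112, 8), (298, 111, 5), (299, 113, 9), (300, 112, 17), (301, 107, 15), (302, 127, 7),
[... 673 characters left out ...]
16, 15), (216, 105, 10), (217, 159, 11), (218, 255, 2), (219, 255, 1), (220, 252, 0), (221, 251, 0), (222, 252, 4), (223, 251, 0), (224, 251, 0), (225, 251, 0), (276, 30, 21), (277, 18, 17), (278, 16, 12), (279, 22, 21), (280, 18, 22), (281, 30, 27), (282, 24, 24), (283, 34, 30), (284, 19, 19), (285, 22, 21), (286, 18, 16), (287, 31, 24), (288, 22, 16), (289, 23, 22), (290, 26, 23), (291, 25, 25), (292, 26, 24), (293, 25, 19), (294, 26, 20), (295, 19, 13), (296, 21, 29), (297, 26, 22), (298, 23, 19), (299, 24, 24), (300, 22, 23), (301, 24, 24), (302, 21, 23), (303, 20, 20), (304, 26, 24), (305, 26, 26), (306, 26, 29), (307, 20, 17), (308, 29, 31), (309, 46, 27), (310, 40, 32), (311, 29, 26)]
```

```bash
cat >> h.py <<'E'
def wcam(pos,ph):
    C=Cam("wrist"); a=np.radians(ph); T=np.eye(4)
    T[:3,:3]=[[np.cos(a),np.sin(a),0],[np.sin(a),-np.cos(a),0],[0,0,-1]]; T[:3,3]=pos
    T=T@manip.camera_params("wrist")["tool_from_camera"]; C.R=T[:3,:3]; C.o=T[:3,3]; return C
E
python3 - <<'E'
from h import *
C=wcam([.5260,-.169,.2000],94.06)
a=np.radians(4.2); n=np.array([-np.sin(a),np.cos(a)])
for s,rc,z,off in(("div foot",(210.4,210),.004,.002),("div top",(218.8,210),.034,.002),("div foot",(209.3,350),.004,.002),("div top",(217.2,350),.034,.002),("wall foot",(278.2,210),.004,-.095),("wall top",(302.3,210),.06,-.095),("rim out+",(133,350),.06,.1)):
    P=C.at(rc,z)[:2]; print(s,P,"centre along normal",P@n-off)
print("fit",np.array([.5837,-.2192])@n,np.array([.582,-.2147])@n)
E
```

```text
div foot [ 0.4763 -0.2215] centre along normal -0.25781006913979077
div top [ 0.4805 -0.2205] centre along normal -0.25714266218943677
div foot [ 0.6505 -0.2083] centre along normal -0.2573993947799729
div top [ 0.6408 -0.208 ] centre along normal -0.2564224255157937
wall foot [ 0.4775 -0.3197] centre along normal -0.2587844316917325
wall top [ 0.4847 -0.3178] centre along normal -0.2574212671565377
rim out+ [ 0.6174 -0.111 ] centre along normal -0.2559099884768472
fit -0.26136046907099986 -0.2567480489883728
```

Request:
move_arm:
  commands:
    - {"hand": 0,"offset": [-0.99,-0.05,0],"turn": -0.0018}
    - {"hand": 0,"offset": [-0.99,-0.05,0],"turn": 0}
    - {"hand": 0,"offset": [-0.99,-0.05,0],"turn": 0}
    - {"hand": 0,"offset": [-0.99,-0.05,0],"turn": 0}
    - {"hand": 0,"offset": [-0.99,-0.05,0],"turn": 0}

```text
t: 24.82
tool_pos: [0.5322, -0.2686, 0.1963]
orientation: [-0.0, 0.681, 0.733, 0.0]
ft_force: [0.1, 0.7, -3.7]
width: 0.0605
finger_force: 39.8
```

Request:
move_arm:
  commands:
    - {"hand": 0,"offset": [0,0,1],"turn": 0}
    - {"hand": 0,"offset": [0,0,1],"turn": 0}
    - {"hand": 0,"offset": [0,0,1],"turn": 0}
    - {"hand": 0,"offset": [0,0,1],"turn": 0}
    - {"hand": 0,"offset": [0,0,1],"turn": 0}

```text
t: 25.23
tool_pos: [0.5322, -0.2678, 0.0953]
orientation: [-0.0, 0.681, 0.733, 0.0]
ft_force: [0.4, 0.2, -2.9]
width: 0.0602
finger_force: 39.8
```

Request:
move_arm:
  commands:
    - {"hand": 0,"offset": [0,0,0.7],"turn": 0}
    - {"hand": 0,"offset": [0,0,0.3],"turn": 0}
    - {"hand": 0,"offset": [0,0,0],"turn": 0}

```text
t: 25.48
tool_pos: [0.531, -0.2675, 0.0744]
orientation: [-0.002, 0.681, 0.732, -0.0]
ft_force: [0.2, 1.0, -3.6]
width: 0.0606
finger_force: 39.8
```

```bash
python3 - <<'E'
from h import *
im=manip.camera("wrist"); cv2.imwrite("pics/w9.png",im[:,:,::-1]); to([.532,-.268,.002],94.2)
rects("wrist","container",.06,1)
for d in manip.landmark_of("wrist","cell0")[:5]: print(d["p"],Cam("wrist").at(d["pixel"],.004))
E
```

```text
at [ 0.5318 -0.2682  0.076 ] phi 94.18 t 25.5 F [ 0.5662 -0.1016 -2.1029] w 0.0609
offset [0.0092 0.0099 3.7003] turn -0.0001
wrist container p 0.57 ctr [ 0.707  -0.2565] size 0.5723 0.2779 ang -23.6
0.96 [ 0.5257 -0.2716  0.004 ]
0.87 [ 0.5207 -0.1703  0.004 ]
0.8 [ 0.6544 -0.2621  0.004 ]
0.79 [ 0.6468 -0.161   0.004 ]
```

View pics/w9.png

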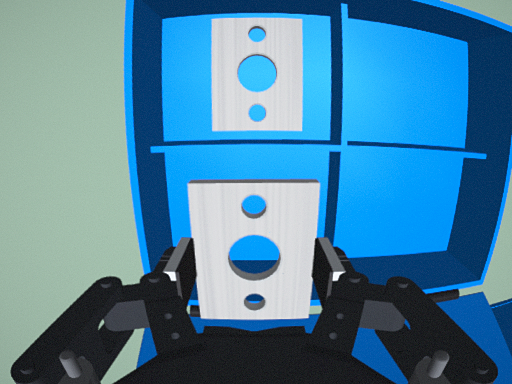

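```bash
python3 - <<'E'
from h import *
im=cv2.imread("pics/w9.png"); C=Cam("wrist")
for c in(200,310): 
    print(c,[(r,int(im[r,c,0])) for r in range(134,160)])
print([(c,int(im[220,c,0])) for c in list(range(320,345))])
a=np.radians(4.2); n=np.array([-np.sin(a),np.cos(a)]); 
for c in(200,310):
  for r in (142,148,152): print(c,r,[C.at((r,c),z)[:2]@n for z in(.004,.034)])
print("tcp",np.array([.532,-.268])@n, "cell0 target off from centre -.0485")
E
```

```text
200 [(134, 254), (135, 253), (136, 253), (137, 254), (138, 255), (139, 255), (140, 204), (141, 113), (142, 107), (143, 113), (144, 168), (145, 255), (146, 255), (147, 254), (148, 253), (149, 253), (150, 253), (151, 253), (152, 253), (153, 253), (154, 253), (155, 253), (156, 253), (157, 253), (158, 253), (159, 253)]
310 [(134, 254), (135, 254), (136, 254), (137, 255), (138, 255), (139, 255), (140, 154), (141, 112), (142, 106), (143, 126), (144, 245), (145, 255), (146, 255), (147, 254), (148, 254), (149, 254), (150, 254), (151, 254), (152, 254), (153, 254), (154, 254), (155, 254), (156, 254), (157, 254), (158, 254), (159, 254)]
[(320, 252), (321, 252), (322, 253), (323, 255), (324, 255), (325, 155), (326, 96), (327, 102), (328, 104), (329, 103), (330, 101), (331, 102), (332, 105), (333, 101), (334, 90), (335, 131), (336, 255), (337, 255), (338, 252), (339, 252), (340, 252), (341, 252), (342, 252), (343, 252), (344, 252)]
200 142 [np.float64(-0.25889153678320653), np.float64(-0.25549594676631726)]
200 148 [np.float64(-0.2634064471959886), np.float64(-0.25938962013212397)]
200 152 [np.float64(-0.2664300038945593), np.float64(-0.26199714522363)]
310 142 [np.float64(-0.2589541913385327), np.float64(-0.2555499802577968)]
310 148 [np.float64(-0.26347564117439515), np.float64(-0.25944929324325217)]
310 152 [np.float64(-0.26650360805515627), np.float64(-0.26206062169016575)]
tcp -0.30624300076805483 cell0 target off from centre -.0485
```

Request:
move_arm:
  commands:
    - {"hand": 0,"offset": [-0.07,0,1],"turn": 0}
    - {"hand": 0,"offset": [0,0,0.8],"turn": 0}
    - {"hand": 0,"offset": [0,0,0.6],"turn": 0}
    - {"hand": 0,"offset": [0,0,0.4],"turn": 0}
    - {"hand": 0,"offset": [0,0,0.3],"turn": 0}

```text
t: 26.05
tool_pos: [0.5321, -0.2704, 0.0148]
orientation: [0.0, 0.681, 0.732, -0.0]
ft_force: [-14.3, 8.8, 39.2]
width: 0.0604
finger_force: 44.2
```

Request:
move_arm:
  commands:
    - {"hand": 0,"offset": [0,0,0.2],"turn": 0}
    - {"hand": 0,"offset": [0,0,0.1],"turn": 0}
    - {"hand": 0,"offset": [0,0,0.05],"turn": 0}
    - {"hand": 0,"offset": [0,0,0],"turn": 0}

```text
t: 26.38
tool_pos: [0.5341, -0.2712, 0.0113]
orientation: [0.002, 0.681, 0.732, 0.0]
ft_force: [-5.3, 5.9, 20.0]
width: 0.0605
finger_force: 48.2
```

Request:
move_arm:
  commands:
    - {"hand": 0,"offset": [0,0,0.05],"turn": 0}
    - {"hand": 0,"offset": [0,0,0],"turn": 0}

```text
t: 26.55
tool_pos: [0.5343, -0.2712, 0.0108]
orientation: [0.002, 0.681, 0.732, 0.001]
ft_force: [-7.3, 6.0, 23.7]
width: 0.0606
finger_force: 48.8
```

```bash
python3 - <<'E'
from h import *
im=manip.camera("wrist"); s=manip.camera("scene")
cv2.imwrite("pics/m10.png",np.hstack([cv2.resize(im,(420,315)),cv2.resize(s[90:235,50:225],(380,315))])[:,:,::-1]); to([.532,-.268,.002],94.2); print(manip.get_state()["moment"])
E
```

```text
at [ 0.5343 -0.2712  0.0108] phi 94.15 t 26.6 F [-7.1995  6.1449 23.5498] w 0.0603
offset [ 0.1688 -0.1041  0.4397] turn -0.0003
[1.2712 1.3566 0.0532]
```

View pics/m10.png

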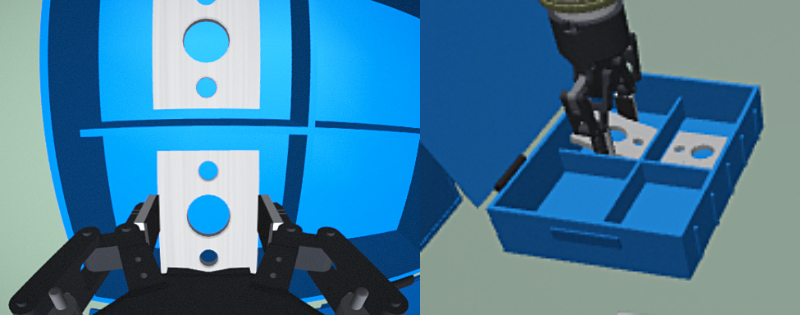

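Request:
move_arm:
  commands:
    - {"hand": 0,"offset": [0,0,-0.5],"turn": 0}
    - {"hand": 0,"offset": [0,0,-1],"turn": 0}
    - {"hand": 0,"offset": [0,0,-1],"turn": 0}
    - {"hand": 0,"offset": [0,0,-1],"turn": 0}
    - {"hand": 0,"offset": [0,-0.25,0],"turn": 0}

```text
t: 27.07
tool_pos: [0.5304, -0.2724, 0.0817]
orientation: [0.004, 0.681, 0.732, 0.001]
ft_force: [1.6, -1.1, -2.0]
width: 0.0605
finger_force: 46.2
```

```bash
python3 - <<'E'
from h import *
im=manip.camera("wrist"); cv2.imwrite("pics/w11.png",im[:,:,::-1]); C=Cam("wrist"); to([.5275,-.2695,.002],94.2); print(manip.get_state()["moment"])
b=im[:,:,2].astype(int)
def runs(v,o,th=180):
    e=np.where(np.diff((v>th).astype(int))!=0)[0]; return [(int(i+o+1),"up" if v[i+1]>th else "dn") for i in e]
for c in(205,305): print("col",c,runs(b[60:175,c],60))
for r in(165,120,210): print("row",r,runs(b[r,100:420],100))
rects("wrist","plate0",.085,3)
for d in manip.landmark_of("wrist","cell0")[:5]: print(d["p"],C.at(d["pixel"],.004))
E
```

```text
at [ 0.5283 -0.272   0.0792] phi 94.16 t 27.1 F [ 1.2433 -1.1105 -4.2925] w 0.0606
offset [ 0.1267 -0.0316  3.8594] turn -0.0002
[-0.0491 -0.0049 -0.0201]
col 205 [(132, 'dn'), (135, 'up')]
col 305 [(132, 'dn'), (135, 'up')]
row 165 [(133, 'up'), (142, 'dn'), (168, 'up'), (327, 'dn'), (337, 'up')]
row 120 [(130, 'up'), (139, 'dn'), (165, 'up'), (329, 'dn'), (339, 'up')]
row 210 [(138, 'up'), (147, 'dn'), (172, 'up'), (324, 'dn'), (334, 'up')]
wrist plate0 p 0.76 ctr [ 0.5297 -0.282 ] size 0.0963 0.0729 ang -86.1
wrist plate0 p 0.73 ctr [ 0.5236 -0.1793] size 0.0531 0.0414 ang -85.7
0.97 [ 0.5162 -0.1683  0.004 ]
0.83 [ 0.649  -0.2565  0.004 ]
0.68 [ 0.5246 -0.2663  0.004 ]
0.62 [ 0.6404 -0.1602  0.004 ]
```

```bash
python3 - <<'E'
from h import *
C=Cam("wrist"); a=np.radians(4.2); n=np.array([-np.sin(a),np.cos(a)]); u=np.array([np.cos(a),np.sin(a)])
for nm,rc,z,off in(("wall top",(165,142),.06,-.124),("wall foot",(165,168),.004,-.124),("div foot",(165,327),.004,-.002),("div top",(165,337),.034,-.002)): print(nm,"centre u",C.at(rc,z)[:2]@u-off)
for nm,rc,z in(("foot",(132,205),.004),("top",(135,205),.034),("foot",(132,305),.004),("top",(135,305),.034)): print(nm,"centre n",C.at(rc,z)[:2]@n-.002)
t=np.array([.5283,-.272]); print("tcp u,n",t@u,t@n)
A=cv2.imread("pics/w9.png").astype(int);B=cv2.imread("pics/w11.png").astype(int)
for X in(A,B):
    m=((X.max(2)-X.min(2))<60)&(X.min(2)>140); m=m.astype(np.uint8); m[:165]=0
    c=max(cv2.findContours(m,0,2)[0],key=cv2.contourArea); print(cv2.boundingRect(c),cv2.minAreaRect(c),cv2.contourArea(c))
    print([ (r,int(np.where(m[r,150:350])[0].min()+150),int(np.where(m[r,150:350])[0].max()+150)) for r in(190,220,310)])
    print([np.where(m[:,c])[0].min() for c in(195,215,290,312)],[np.where(m[:330,c])[0].max() for c in(200,215,290,305)])
E
```

```text
wall top centre u 0.5655539381492294
wall foot centre u 0.5644388537508647
div foot centre u 0.5626424760216674
div top centre u 0.5618355279385104
foot centre n -0.2540624048574049
top centre n -0.2536365703582259
foot centre n -0.25414144218536583
top centre n -0.2537055025713599
tcp u,n 0.5069604486989654 -0.30996127734758044
(0, 165, 144, 219) ((71.49998474121094, 273.9999694824219), (142.99996948242188, 217.99996948242188), 0.0) 19975.0
[(190, 188, 318), (220, 191, 316), (310, 187, 320)]
[np.int64(183), np.int64(183), np.int64(183), np.int64(182)] [np.int64(314), np.int64(318), np.int64(318), np.int64(317)]
(0, 165, 148, 219) ((73.49998474121094, 273.9999694824219), (146.99996948242188, 217.99996948242188), 0.0) 20563.0
[(190, 193, 314), (220, 193, 314), (310, 195, 313)]
[np.int64(184), np.int64(184), np.int64(184), np.int64(184)] [np.int64(329), np.int64(325), np.int64(325), np.int64(329)]
```

Request:
move_arm:
  commands:
    - {"hand": 0,"offset": [0.37,-0.22,0],"turn": 0}
    - {"hand": 0,"offset": [0,0,0.6],"turn": 0}
    - {"hand": 0,"offset": [0,0,0.6],"turn": 0}
    - {"hand": 0,"offset": [0,0,0.5],"turn": 0}
    - {"hand": 0,"offset": [0,0,0.5],"turn": 0}

```text
t: 27.63
tool_pos: [0.521, -0.2627, 0.0296]
orientation: [-0.001, 0.681, 0.732, -0.0]
ft_force: [-0.3, -0.1, -3.7]
width: 0.0609
finger_force: 46.1
```

Request:
move_arm:
  commands:
    - {"hand": 0,"offset": [0,0,0.3],"turn": 0}
    - {"hand": 0,"offset": [0,0,0.2],"turn": 0}
    - {"hand": 0,"offset": [0,0,0],"turn": 0}

```text
t: 27.88
tool_pos: [0.5214, -0.263, 0.0207]
orientation: [-0.001, 0.681, 0.732, -0.0]
ft_force: [-0.3, -0.7, -3.4]
width: 0.0603
finger_force: 46.1
```

```bash
cat >> h.py <<'E'
def runs(v,o,th=180):
    e=np.where(np.diff((v>th).astype(int))!=0)[0]; return [(int(i+o+1),"up" if v[i+1]>th else "dn") for i in e]
E
python3 - <<'E'
from h import *
C=Cam("wrist"); im=manip.camera("wrist"); cv2.imwrite("pics/w12.png",im[:,:,::-1]); to([.5275,-.2695,.002],94.2); print(manip.get_state()["moment"])
b=im[:,:,2].astype(int)
for c in(205,305): print("col",c,runs(b[60:215,c],60))
for r in(175,120): print("row",r,runs(b[r,20:420],20))
E
```

```text
at [ 0.5218 -0.2633  0.0216] phi 94.14 t 27.9 F [-0.088   0.4452 -2.575 ] w 0.0606
offset [-0.3297  0.2592  0.9816] turn -0.0003
[-0.0231 -0.0225 -0.0195]
col 205 [(160, 'dn'), (170, 'up')]
col 305 [(160, 'dn'), (170, 'up')]
row 175 [(22, 'dn'), (23, 'up'), (26, 'dn'), (28, 'up'), (33, 'dn'), (35, 'up'), (106, 'dn'), (132, 'up')]
row 120 [(22, 'up'), (23, 'dn'), (25, 'up'), (26, 'dn'), (27, 'up'), (30, 'dn'), (31, 'up'), (32, 'dn'), (33, 'up'), (35, 'dn'), (36, 'up'), (39, 'dn'), (42, 'up'), (43, 'dn'), (46, 'up'), (49, 'dn'), (51, 'up'), (56, 'dn'), (57, 'up'), (68, 'dn'), (69, 'up'), (77, 'dn'), (78, 'up'), (88, 'dn'), (89, 'up'), (101, 'dn'), (149, 'up'), (286, 'dn'), (287, 'up'), (370, 'dn'), (392, 'up')]
```

```bash
python3 - <<'E'
from h import *
C=Cam("wrist"); a=np.radians(4.2); n=np.array([-np.sin(a),np.cos(a)]); u=np.array([np.cos(a),np.sin(a)])
for nm,rc,z,off in(("wall top",(120,101),.06,-.124),("wall foot",(120,149),.004,-.124),("div foot",(120,370),.004,-.002),("div top",(120,392),.034,-.002)): print(nm,"centre u",C.at(rc,z)[:2]@u-off)
for c in(205,305): print([C.at((r,c),z)[:2]@n-.002 for r,z in((160,.004),(170,.034))])
t=C.o; t=manip.get_state()["tool_pos"][:2]; print("tcp u,n",t@u,t@n)
E
```

```text
wall top centre u 0.566793295551075
wall foot centre u 0.566814663558207
div foot centre u 0.5696244708950805
div top centre u 0.569048924304838
[np.float64(-0.25804826590316476), np.float64(-0.2574739557691052)]
[np.float64(-0.2580971596900946), np.float64(-0.2575156330262115)]
tcp u,n 0.5011623225005563 -0.30081454285309484
```

Request:
move_arm:
  commands:
    - {"hand": 0,"offset": [-0.27,0.25,0],"turn": 0}
    - {"hand": 0,"offset": [0,0,0.15],"turn": 0}
    - {"hand": 0,"offset": [0,0,0.1],"turn": 0}
    - {"hand": 0,"offset": [0,0,0.1],"turn": 0}
    - {"hand": 0,"offset": [0,0,0],"turn": 0}
  grip_force: 20

```text
t: 28.35
tool_pos: [0.5272, -0.2683, 0.0148]
orientation: [-0.0, 0.681, 0.732, -0.0]
ft_force: [0.0, 0.4, -3.7]
width: 0.0603
finger_force: 46.1
```

Request:
move_arm:
  commands:
    - {"hand": 0,"offset": [0,0,0.1],"turn": 0}
    - {"hand": 0,"offset": [0,0,0],"turn": 0}

```text
t: 28.52
tool_pos: [0.5273, -0.2683, 0.0129]
orientation: [-0.0, 0.681, 0.732, -0.0]
ft_force: [0.0, 0.2, -3.9]
width: 0.0606
finger_force: 46.1
```

Request:
move_arm:
  commands:
    - {"hand": 0,"offset": [0,0,0.1],"turn": 0}
    - {"hand": 0,"offset": [0,0,0],"turn": 0}

```text
t: 28.68
tool_pos: [0.5277, -0.2687, 0.0116]
orientation: [0.0, 0.681, 0.732, -0.0]
ft_force: [-1.6, 0.2, 2.3]
width: 0.0605
finger_force: 46.7
```

Request:
move_arm:
  commands:
    - {"hand": 0,"offset": [0,0,0.08],"turn": 0}
    - {"hand": 0,"offset": [0,0,0],"turn": 0}

```text
t: 28.85
tool_pos: [0.5279, -0.2692, 0.0106]
orientation: [0.001, 0.681, 0.732, -0.0]
ft_force: [-3.8, -1.7, 6.5]
width: 0.0604
finger_force: 47.4
```

Request:
move_arm:
  commands:
    - {"hand": 0,"offset": [0,0,0.08],"turn": 0}
    - {"hand": 0,"offset": [0,0,0],"turn": 0}

```text
t: 29.02
tool_pos: [0.5282, -0.2697, 0.0095]
orientation: [0.001, 0.681, 0.732, -0.0]
ft_force: [-4.2, -2.4, 7.2]
width: 0.0603
finger_force: 47.9
```

Request:
move_arm:
  commands:
    - {"hand": 0,"offset": [0,0,0.08],"turn": 0}
    - {"hand": 0,"offset": [0,0,0],"turn": 0}

```text
t: 29.18
tool_pos: [0.5286, -0.2701, 0.0083]
orientation: [0.002, 0.681, 0.732, -0.0]
ft_force: [-3.8, -3.4, 8.4]
width: 0.0604
finger_force: 48.4
```

Request:
move_arm:
  commands:
    - {"hand": 0,"offset": [0,0,0.08],"turn": 0}
    - {"hand": 0,"offset": [0,0,0],"turn": 0}

```text
t: 29.35
tool_pos: [0.5289, -0.2704, 0.0068]
orientation: [0.002, 0.681, 0.732, -0.0]
ft_force: [-2.5, -3.6, 7.7]
width: 0.0606
finger_force: 48.8
```

Request:
move_arm:
  commands:
    - {"hand": 0,"offset": [0,0,0.08],"turn": 0}
    - {"hand": 0,"offset": [0,0,0],"turn": 0}

```text
t: 29.52
tool_pos: [0.5291, -0.2707, 0.0054]
orientation: [0.003, 0.681, 0.732, -0.0]
ft_force: [-2.1, -5.1, 8.1]
width: 0.0604
finger_force: 49.3
```

Request:
move_arm:
  commands:
    - {"hand": 0,"offset": [0,0,0.08],"turn": 0}
    - {"hand": 0,"offset": [0,0,0],"turn": 0}

```text
t: 29.68
tool_pos: [0.5293, -0.2708, 0.004]
orientation: [0.003, 0.681, 0.732, -0.0]
ft_force: [-1.5, -4.9, 8.1]
width: 0.0606
finger_force: 49.7
```

Nearly flat; two more small steps, then release and rise.

Request:
move_arm:
  commands:
    - {"hand": 0,"offset": [0,0,0.06],"turn": 0}
    - {"hand": 0,"offset": [0,0,0],"turn": 0}

```text
t: 29.85
tool_pos: [0.5295, -0.2709, 0.0029]
orientation: [0.003, 0.681, 0.732, -0.0]
ft_force: [-1.7, -4.5, 8.1]
width: 0.0604
finger_force: 50.0
```

Request:
move_arm:
  commands:
    - {"hand": -0.5,"offset": [0,0,0],"turn": 0}
    - {"hand": -0.58,"offset": [0,0,0],"turn": 0}
    - {"hand": -0.58,"offset": [0,0,0],"turn": 0}
    - {"hand": -0.58,"offset": [0,0,-0.3],"turn": 0}
    - {"hand": -0.58,"offset": [0,0,-0.5],"turn": 0}

```text
t: 30.27
tool_pos: [0.5269, -0.2677, 0.0157]
orientation: [-0.001, 0.681, 0.732, -0.0]
ft_force: [-0.1, -0.1, -1.2]
width: 0.0673
finger_force: 0.0
```

Request:
move_arm:
  commands:
    - {"hand": -0.58,"offset": [0,0,-1],"turn": 0}
    - {"hand": -0.6,"offset": [0,0,-1],"turn": 0}
    - {"hand": -1,"offset": [0,0,-1],"turn": 0}
    - {"hand": -1,"offset": [0,0,-1],"turn": 0}
    - {"hand": -1,"offset": [0,0,-1],"turn": 0}

```text
t: 30.68
tool_pos: [0.5274, -0.2682, 0.118]
orientation: [-0.0, 0.681, 0.732, 0.0]
ft_force: [0.3, 0.0, -0.4]
width: 0.0856
finger_force: 0.0
```

Request:
move_arm:
  commands:
    - {"hand": -1,"offset": [0,0,-1],"turn": 0}
    - {"hand": -1,"offset": [0,0,-1],"turn": 0}
    - {"hand": -1,"offset": [0,0,-1],"turn": 0}
    - {"hand": -1,"offset": [0,0,-1],"turn": 0}
    - {"hand": -1,"offset": [0,0,0],"turn": 0}

```text
t: 31.1
tool_pos: [0.5295, -0.2696, 0.2023]
orientation: [0.004, 0.681, 0.732, 0.001]
ft_force: [1.2, -0.4, 1.3]
width: 0.0856
finger_force: 0.0
```

```bash
python3 - <<'E'
from h import *
C=Cam("wrist"); im=manip.camera("wrist"); cv2.imwrite("pics/w13.png",im[:,:,::-1]); rects("wrist","plate0",.012,3)
to([.518,.3155,.19],18)
b=im[:,:,2].astype(int); 
for c in(205,350): print("col",c,runs(b[60:260,c],60))
print("row",runs(b[120,20:480],20))
g,M=container(("wrist",),guess=(.586,-.216,4.2),shoot=False)
E
```

```text
wrist plate0 p 0.91 ctr [ 0.5242 -0.1681] size 0.0814 0.0617 ang -86.1
wrist plate0 p 0.74 ctr [ 0.6169 -0.3074] size 0.4241 0.4194 ang 4.0
wrist plate0 p 0.61 ctr [ 0.5276 -0.2708] size 0.0801 0.0614 ang -86.9
at [ 0.528  -0.2687  0.1978] phi 94.15 t 31.2 F [-0.215   0.5489 -0.3977] w 0.0858
offset [  8.5505 -27.9368   0.3909] turn 0.4231
col 205 [(126, 'dn'), (127, 'up'), (206, 'dn'), (223, 'up')]
col 350 [(206, 'dn'), (222, 'up'), (229, 'dn'), (230, 'up'), (231, 'dn'), (233, 'up'), (243, 'dn')]
row [(22, 'dn'), (24, 'up'), (26, 'dn'), (29, 'up'), (44, 'dn'), (45, 'up'), (185, 'dn'), (195, 'up'), (302, 'dn'), (306, 'up'), (401, 'dn'), (424, 'up'), (429, 'dn'), (430, 'up'), (464, 'dn'), (466, 'up'), (469, 'dn'), (470, 'up'), (474, 'dn'), (475, 'up'), (478, 'dn'), (479, 'up')]
  wrist 2 0.87 [ 0.6513 -0.2589] res mm [ 2.4435 -1.743 ]
  wrist 1 0.73 [ 0.5168 -0.1666] res mm [0.2212 2.3518]
  wrist 0 0.72 [ 0.5223 -0.267 ] res mm [-0.8377 -1.3078]
  wrist 3 0.59 [ 0.6407 -0.1596] res mm [-1.6007  0.831 ]
container [ 0.5827 -0.2131  3.897 ] cells [[0.5231753737424377, -0.26574175972506], [0.5165830407092087, -0.16896603371290858], [0.6488840487685312, -0.257178523001484], [0.6422917157353022, -0.16040279698933263]]
```

Request:
move_arm:
  commands:
    - {"hand": -1,"offset": [0,0,0],"turn": 0.0385}
    - {"hand": -1,"offset": [0,0,0],"turn": 0.0385}
    - {"hand": -1,"offset": [0,0,0],"turn": 0.0385}
    - {"hand": -1,"offset": [0,0,0],"turn": 0.0385}
    - {"hand": -1,"offset": [0,0,0],"turn": 0.0385}
  grip_force: 35

```text
t: 31.67
tool_pos: [0.5265, -0.2678, 0.1944]
orientation: [-0.001, 0.87, 0.494, -0.001]
ft_force: [-1.0, 0.4, 0.2]
width: 0.0858
finger_force: 0.0
```

Request:
move_arm:
  commands:
    - {"hand": -1,"offset": [0,0,0],"turn": 0.0385}
    - {"hand": -1,"offset": [0,0,0],"turn": 0.0385}
    - {"hand": -1,"offset": [0,0,0],"turn": 0.0385}
    - {"hand": -1,"offset": [0,0,0],"turn": 0.0385}
    - {"hand": -1,"offset": [0,0,0],"turn": 0.0385}

```text
t: 32.08
tool_pos: [0.5265, -0.2679, 0.1944]
orientation: [-0.001, 0.977, 0.212, -0.001]
ft_force: [-0.0, 0.2, 0.3]
width: 0.0853
finger_force: 0.0
```

Request:
move_arm:
  commands:
    - {"hand": -1,"offset": [0.295,-0.963,0],"turn": 0.0385}
    - {"hand": -1,"offset": [0.295,-0.963,0],"turn": 0}
    - {"hand": -1,"offset": [0.295,-0.963,0],"turn": 0}
    - {"hand": -1,"offset": [0.295,-0.963,0],"turn": 0}
    - {"hand": -1,"offset": [0.295,-0.963,0],"turn": 0}

```text
t: 32.5
tool_pos: [0.5223, -0.1666, 0.1945]
orientation: [-0.001, 0.988, 0.156, -0.001]
ft_force: [0.1, -0.4, -0.1]
width: 0.0856
finger_force: 0.0
```

Request:
move_arm:
  commands:
    - {"hand": -1,"offset": [0.295,-0.963,0],"turn": 0}
    - {"hand": -1,"offset": [0.295,-0.963,0],"turn": 0}
    - {"hand": -1,"offset": [0.295,-0.963,0],"turn": 0}
    - {"hand": -1,"offset": [0.295,-0.963,0],"turn": 0}
    - {"hand": -1,"offset": [0.295,-0.963,0],"turn": 0}

```text
t: 32.92
tool_pos: [0.5208, -0.066, 0.1946]
orientation: [-0.001, 0.988, 0.156, -0.001]
ft_force: [-0.1, 0.1, -0.9]
width: 0.0851
finger_force: 0.0
```

Request:
move_arm:
  commands:
    - {"hand": -1,"offset": [0.295,-0.963,0],"turn": 0}
    - {"hand": -1,"offset": [0.295,-0.963,0],"turn": 0}
    - {"hand": -1,"offset": [0.295,-0.963,0],"turn": 0}
    - {"hand": -1,"offset": [0.295,-0.963,0],"turn": 0}
    - {"hand": -1,"offset": [0.295,-0.963,0],"turn": 0}

```text
t: 33.33
tool_pos: [0.5192, 0.0345, 0.1946]
orientation: [-0.0, 0.988, 0.156, -0.002]
ft_force: [0.5, 0.1, -1.0]
width: 0.0857
finger_force: 0.0
```

Request:
move_arm:
  commands:
    - {"hand": -1,"offset": [0.295,-0.963,0],"turn": 0}
    - {"hand": -1,"offset": [0.295,-0.963,0],"turn": 0}
    - {"hand": -1,"offset": [0.295,-0.963,0],"turn": 0}
    - {"hand": -1,"offset": [0.295,-0.963,0],"turn": 0}
    - {"hand": -1,"offset": [0.295,-0.963,0],"turn": 0}

```text
t: 33.75
tool_pos: [0.5176, 0.135, 0.1946]
orientation: [-0.0, 0.988, 0.156, -0.002]
ft_force: [-0.1, 0.8, -0.0]
width: 0.0851
finger_force: 0.0
```

Request:
move_arm:
  commands:
    - {"hand": -1,"offset": [0.295,-0.963,0],"turn": 0}
    - {"hand": -1,"offset": [0.295,-0.963,0],"turn": 0}
    - {"hand": -1,"offset": [0.295,-0.963,0],"turn": 0}
    - {"hand": -1,"offset": [0.295,-0.963,0],"turn": 0}
    - {"hand": -1,"offset": [0.295,-0.963,0],"turn": 0}

```text
t: 34.17
tool_pos: [0.5161, 0.2355, 0.1945]
orientation: [0.0, 0.988, 0.156, -0.002]
ft_force: [0.9, -0.5, 0.0]
width: 0.0851
finger_force: 0.0
```

Request:
move_arm:
  commands:
    - {"hand": -1,"offset": [0.295,-0.963,0],"turn": 0}
    - {"hand": -1,"offset": [0.295,-0.963,0],"turn": 0}
    - {"hand": -1,"offset": [0.295,-0.963,0],"turn": 0}
    - {"hand": -1,"offset": [0.295,-0.963,0],"turn": 0}
    - {"hand": -1,"offset": [0,0,0],"turn": 0}

```text
t: 34.58
tool_pos: [0.5144, 0.3181, 0.1944]
orientation: [-0.0, 0.988, 0.157, -0.002]
ft_force: [0.7, -0.1, -0.3]
width: 0.0854
finger_force: 0.0
```

```bash
cat > holes.py <<'E'
from h import *
def look(z,name):
    C=Cam("wrist"); im=manip.camera("wrist"); cv2.imwrite(f"pics/{name}.png",im[:,:,::-1])
    r=rects("wrist","plate0",z,2)
    # rim of the middle hole: yellow board seen through plus dark wall, in the grey region
    m=manip.regions_of("wrist","plate0")[0]["region"].astype(np.uint8)
    cs,h=cv2.findContours(m,cv2.RETR_CCOMP,2)
    for c,k in zip(cs,h[0]):
        if k[3]>=0 and cv2.contourArea(c)>30:
            W=np.array([C.at(p[0][::-1],z)[:2] for p in c]).astype(np.float32); (x,y),rr=cv2.minEnclosingCircle(W); print("  hole",round(x,4),round(y,4),"d %.4f"%(2*rr))
    g=im.astype(int); sat=g.max(2)-g.min(2)
    M=((sat<40)&(g.min(2)>120)).astype(np.uint8)  # bright grey top face
    M&=cv2.dilate(m,np.ones((5,5),np.uint8)); M=cv2.morphologyEx(M,cv2.MORPH_OPEN,np.ones((3,3),np.uint8))
    c=max(cv2.findContours(M,0,2)[0],key=cv2.contourArea)
    W=np.array([C.at(p[0][::-1],z)[:2] for p in c]).astype(np.float32); q=cv2.minAreaRect(W); print("  grey face",q)
    return r
E
python3 - <<'E'
from holes import *
look(.028,"w14"); to([.518,.3155,.0178],18)
E
```

```text
wrist plate0 p 0.85 ctr [0.521  0.3123] size 0.0807 0.0628 ang 18.0
wrist plate0 p 0.70 ctr [0.4955 0.3387] size 0.0463 0.0022 ang 16.7
  hole 0.495 0.306 d 0.0134
  hole 0.5213 0.315 d 0.0296
  hole 0.5471 0.323 d 0.0133
  grey face ((0.5196678638458252, 0.3149886131286621), (0.08145003765821457, 0.0646907389163971), 17.60871124267578)
at [0.5153 0.3148 0.195 ] phi 17.95 t 34.7 F [ 0.7338 -0.0741 -0.4703] w 0.0852
offset [0.1379 0.0083 8.8584] turn -0.0003
```

Request:
move_arm:
  commands:
    - {"hand": -1,"offset": [0.25,0.08,1],"turn": -0.001}
    - {"hand": -1,"offset": [0,0,1],"turn": 0}
    - {"hand": -1,"offset": [0,0,1],"turn": 0}
    - {"hand": -1,"offset": [0,0,1],"turn": 0}
    - {"hand": -1,"offset": [0,0,1],"turn": 0}

```text
t: 35.15
tool_pos: [0.5212, 0.3139, 0.0951]
orientation: [0.0, 0.988, 0.157, -0.0]
ft_force: [-0.4, 0.3, 0.3]
width: 0.0855
finger_force: 0.0
```

Request:
move_arm:
  commands:
    - {"hand": -1,"offset": [0,0,1],"turn": 0}
    - {"hand": -1,"offset": [0,0,1],"turn": 0}
    - {"hand": -1,"offset": [0,0,0.7],"turn": 0}
    - {"hand": -1,"offset": [0,0,0.5],"turn": 0}
    - {"hand": -1,"offset": [0,0,0.4],"turn": 0}

```text
t: 35.57
tool_pos: [0.521, 0.3146, 0.0233]
orientation: [0.0, 0.988, 0.157, -0.001]
ft_force: [0.2, 1.0, -0.2]
width: 0.0853
finger_force: 0.0
```

Request:
move_arm:
  commands:
    - {"hand": -0.8,"offset": [0,0,0.3],"turn": 0}
    - {"hand": -0.7,"offset": [0,0,0],"turn": 0}
    - {"hand": -0.7,"offset": [0,0,0],"turn": 0}
    - {"hand": -0.7,"offset": [0,0,0],"turn": 0}

```text
t: 35.9
tool_pos: [0.5221, 0.3159, 0.0196]
orientation: [-0.0, 0.988, 0.157, 0.001]
ft_force: [-0.2, -0.4, 0.0]
width: 0.0726
finger_force: 0.0
```

```bash
python3 - <<'E'
from holes import *
look(.028,"w15"); to([.5205,.3147,.0178],18.1)
E
```

```text
wrist plate0 p 0.68 ctr [0.5206 0.3136] size 0.0846 0.0639 ang 18.0
wrist plate0 p 0.56 ctr [0.5237 0.3083] size 0.0221 0.0126 ang 11.4
  hole 0.4966 0.3061 d 0.0103
  hole 0.5228 0.314 d 0.0269
  hole 0.5486 0.3224 d 0.0115
  grey face ((0.5196306109428406, 0.31416046619415283), (0.08120239526033401, 0.0643974095582962), 17.881153106689453)
at [0.522  0.3158 0.0195] phi 18.11 t 36.0 F [-0.2912  0.7319  0.1072] w 0.0727
offset [-0.0875  0.0314  0.0834] turn 0.0000
```

Request:
move_arm:
  commands:
    - {"hand": -0.7,"offset": [-0.05,0.02,0.09],"turn": 0}
    - {"hand": 0,"offset": [0,0,0],"turn": 0}
    - {"hand": 0,"offset": [0,0,0],"turn": 0}
    - {"hand": 0,"offset": [0,0,0],"turn": 0}
    - {"hand": 0,"offset": [0,0,0],"turn": 0}

```text
t: 36.47
tool_pos: [0.5206, 0.3148, 0.0171]
orientation: [-0.0, 0.988, 0.157, 0.0]
ft_force: [-2.1, -0.5, 4.3]
width: 0.061
finger_force: 39.1
```

Request:
move_arm:
  commands:
    - {"hand": 0,"offset": [0,0,-0.15],"turn": 0}
    - {"hand": 0,"offset": [0,0,-0.3],"turn": 0}
    - {"hand": 0,"offset": [0,0,-0.6],"turn": 0}
    - {"hand": 0,"offset": [0,0,-1],"turn": 0}
    - {"hand": 0,"offset": [0,0,-1],"turn": 0}

```text
t: 36.88
tool_pos: [0.5198, 0.3144, 0.0782]
orientation: [0.0, 0.988, 0.157, -0.001]
ft_force: [1.0, 0.4, -2.9]
width: 0.0604
finger_force: 38.9
```

Request:
move_arm:
  commands:
    - {"hand": 0,"offset": [0,0,-1],"turn": -0.0384}
    - {"hand": 0,"offset": [0,0,-1],"turn": -0.0384}
    - {"hand": 0,"offset": [0,0,-1],"turn": -0.0384}
    - {"hand": 0,"offset": [0,0,-1],"turn": -0.0384}
    - {"hand": 0,"offset": [0,0,-1],"turn": -0.0384}

```text
t: 37.3
tool_pos: [0.5204, 0.3147, 0.1796]
orientation: [-0.0, 0.895, 0.446, 0.0]
ft_force: [0.5, -0.1, -2.8]
width: 0.0608
finger_force: 38.9
```

Request:
move_arm:
  commands:
    - {"hand": 0,"offset": [0,0,-1],"turn": -0.0384}
    - {"hand": 0,"offset": [0,0,0],"turn": -0.0384}
    - {"hand": 0,"offset": [0,0,0],"turn": -0.0384}
    - {"hand": 0,"offset": [0,0,0],"turn": -0.0384}
    - {"hand": 0,"offset": [0,0,0],"turn": -0.0384}

```text
t: 37.72
tool_pos: [0.5205, 0.3147, 0.1988]
orientation: [0.0, 0.722, 0.692, 0.0]
ft_force: [-0.1, -0.1, -2.8]
width: 0.0606
finger_force: 38.9
```

Request:
move_arm:
  commands:
    - {"hand": 0,"offset": [0,0,0],"turn": -0.0384}
    - {"hand": 0,"offset": [0,0,0],"turn": 0}

```text
t: 37.88
tool_pos: [0.5205, 0.3147, 0.1985]
orientation: [0.0, 0.679, 0.734, 0.0]
ft_force: [-0.6, -0.6, -2.8]
width: 0.0605
finger_force: 38.9
```

```bash
python3 - <<'E'
from h import *
F=[]
for i in range(3): manip.camera("wrist"); F.append(manip.get_state()["ft_force"])
print(np.mean(F,0)); to([.6432,-.1626,.2],94.2)
manip.camera("scene"); container(("scene",),guess=(.585,-.215,4.2),shoot=False)
E
```

```text
[ 0.0754 -0.1581 -2.7381]
at [0.5205 0.3148 0.1982] phi 93.88 t 38.0 F [-0.293 -0.808 -3.067] w 0.0604
offset [-24.2541   4.37    -0.0911] turn -0.0018
  scene 2 0.97 [ 0.6479 -0.2569] res mm [5.7124 2.4371]
  scene 0 0.92 [ 0.5111 -0.2701] res mm [-5.3457 -3.1479]
  scene 1 0.76 [ 0.5166 -0.1669] res mm [6.0731 3.2464]
  scene 3 0.67 [ 0.6298 -0.165 ] res mm [-6.5546 -2.5135]
container [ 0.5764 -0.2148  3.4654] cells [[0.5164308838282757, -0.26697145121695526], [0.5105677174155584, -0.17014881295700707], [0.6422004964133631, -0.25935537938187925], [0.6363373300006457, -0.16253274112193106]]
```

Request:
move_arm:
  commands:
    - {"hand": 0,"offset": [-0.97,0.175,0],"turn": -0.0018}
    - {"hand": 0,"offset": [-0.97,0.175,0],"turn": 0}
    - {"hand": 0,"offset": [-0.97,0.175,0],"turn": 0}
    - {"hand": 0,"offset": [-0.97,0.175,0],"turn": 0}
    - {"hand": 0,"offset": [-0.97,0.175,0],"turn": 0}

```text
t: 38.55
tool_pos: [0.5455, 0.2185, 0.1978]
orientation: [0.0, 0.68, 0.733, -0.0]
ft_force: [0.3, -0.3, -3.4]
width: 0.061
finger_force: 38.9
```

Request:
move_arm:
  commands:
    - {"hand": 0,"offset": [-0.97,0.175,0],"turn": 0}
    - {"hand": 0,"offset": [-0.97,0.175,0],"turn": 0}
    - {"hand": 0,"offset": [-0.97,0.175,0],"turn": 0}
    - {"hand": 0,"offset": [-0.97,0.175,0],"turn": 0}
    - {"hand": 0,"offset": [-0.97,0.175,0],"turn": 0}

```text
t: 38.97
tool_pos: [0.5705, 0.1231, 0.1978]
orientation: [-0.0, 0.68, 0.733, 0.0]
ft_force: [0.5, -0.3, -3.1]
width: 0.0605
finger_force: 38.9
```

Request:
move_arm:
  commands:
    - {"hand": 0,"offset": [-0.97,0.175,0],"turn": 0}
    - {"hand": 0,"offset": [-0.97,0.175,0],"turn": 0}
    - {"hand": 0,"offset": [-0.97,0.175,0],"turn": 0}
    - {"hand": 0,"offset": [-0.97,0.175,0],"turn": 0}
    - {"hand": 0,"offset": [-0.97,0.175,0],"turn": 0}

```text
t: 39.38
tool_pos: [0.5955, 0.0277, 0.1978]
orientation: [-0.0, 0.68, 0.733, 0.0]
ft_force: [1.8, -0.6, -3.1]
width: 0.0609
finger_force: 38.9
```

Request:
move_arm:
  commands:
    - {"hand": 0,"offset": [-0.97,0.175,0],"turn": 0}
    - {"hand": 0,"offset": [-0.97,0.175,0],"turn": 0}
    - {"hand": 0,"offset": [-0.97,0.175,0],"turn": 0}
    - {"hand": 0,"offset": [-0.97,0.175,0],"turn": 0}
    - {"hand": 0,"offset": [-0.97,0.175,0],"turn": 0}

```text
t: 39.8
tool_pos: [0.6204, -0.0676, 0.1978]
orientation: [-0.0, 0.68, 0.733, 0.0]
ft_force: [-0.6, 0.3, -3.1]
width: 0.0606
finger_force: 38.9
```

Request:
move_arm:
  commands:
    - {"hand": 0,"offset": [-0.97,0.175,0],"turn": 0}
    - {"hand": 0,"offset": [-0.97,0.175,0],"turn": 0}
    - {"hand": 0,"offset": [-0.97,0.175,0],"turn": 0}
    - {"hand": 0,"offset": [-0.97,0.175,0],"turn": 0}
    - {"hand": 0,"offset": [-0.97,0.175,0],"turn": 0}

```text
t: 40.22
tool_pos: [0.6454, -0.163, 0.1976]
orientation: [-0.0, 0.68, 0.733, -0.0]
ft_force: [-0.6, 0.7, -2.9]
width: 0.0607
finger_force: 38.9
```

Request:
move_arm:
  commands:
    - {"hand": 0,"offset": [0,0,1],"turn": 0}
    - {"hand": 0,"offset": [0,0,1],"turn": 0}
    - {"hand": 0,"offset": [0,0,1],"turn": 0}
    - {"hand": 0,"offset": [0,0,1],"turn": 0}
    - {"hand": 0,"offset": [0,0,0],"turn": 0}

```text
t: 40.63
tool_pos: [0.6421, -0.1611, 0.112]
orientation: [-0.004, 0.68, 0.733, -0.002]
ft_force: [-0.6, -0.1, -4.7]
width: 0.0609
finger_force: 39.5
```

Request:
move_arm:
  commands:
    - {"hand": 0,"offset": [0,0,0],"turn": 0}
    - {"hand": 0,"offset": [0,0,0],"turn": 0}

```text
t: 40.8
tool_pos: [0.6459, -0.1622, 0.1191]
orientation: [0.001, 0.679, 0.734, 0.0]
ft_force: [0.0, 0.8, -2.2]
width: 0.061
finger_force: 39.5
```

```bash
cat >> h.py <<'E'
def edges(name,x0=20,x1=490,rows=(),cols=(),y0=20,y1=240):
    C=Cam("wrist"); im=manip.camera("wrist"); cv2.imwrite(f"pics/{name}.png",im[:,:,::-1]); b=im[:,:,2].astype(int)
    a=np.radians(4.2); n=np.array([-np.sin(a),np.cos(a)]); u=np.array([np.cos(a),np.sin(a)]); t=manip.get_state()["tool_pos"][:2]
    print("tcp u,n %.4f %.4f"%(t@u,t@n))
    f=lambda rc,w:" ".join("%.4f"%(C.at(rc,z)[:2]@w) for z in(.004,.034,.06))
    for r in rows: print("row",r); [print("  ",c,s,"u@.004/.034/.06",f((r,c),u)) for (c,s),nx in zip(runs(b[r,x0:x1],x0),[1]*99)]
    for c in cols: print("col",c); [print("  ",r,s,"n@.004/.034/.06",f((r,c),n)) for (r,s) in runs(b[y0:y1,c],y0)]
    return C,u,n
E
python3 - <<'E'
from h import *
edges("w16",130,400,rows=(165,),cols=(205,330)); to([.6432,-.1626,.0])
container(("wrist",),guess=(.585,-.215,4.2),shoot=False)
E
```

```text
tcp u,n 0.6328 -0.2092
row 165
   152 dn u@.004/.034/.06 0.5389 0.5498 0.5591
   155 up u@.004/.034/.06 0.5419 0.5524 0.5615
   174 dn u@.004/.034/.06 0.5603 0.5687 0.5759
   182 up u@.004/.034/.06 0.5679 0.5754 0.5819
   319 dn u@.004/.034/.06 0.6916 0.6847 0.6788
   336 up u@.004/.034/.06 0.7076 0.6989 0.6914
   343 dn u@.004/.034/.06 0.7143 0.7049 0.6967
col 205
   139 up n@.004/.034/.06 -0.1627 -0.1596 -0.1569
   179 dn n@.004/.034/.06 -0.1990 -0.1917 -0.1854
   183 up n@.004/.034/.06 -0.2027 -0.1950 -0.1883
col 330
   140 up n@.004/.034/.06 -0.1626 -0.1595 -0.1568
   148 dn n@.004/.034/.06 -0.1698 -0.1659 -0.1625
   227 up n@.004/.034/.06 -0.2461 -0.2334 -0.2223
at [ 0.6464 -0.1623  0.1198] phi 94.43 t 40.9 F [ 1.0449  0.43   -2.4011] w 0.0606
offset [-0.002  -0.1618  5.9916] turn -0.0000
  wrist 2 0.97 [ 0.651  -0.2591] res mm [ 0.5034 -0.1418]
  wrist 3 0.73 [ 0.6438 -0.1632] res mm [-0.0948 -0.9976]
  wrist 1 0.70 [ 0.5167 -0.1696] res mm [-1.483   1.1344]
  wrist 0 0.63 [ 0.5258 -0.2674] res mm [1.0172 0.0183]
container [ 0.5843 -0.2148  3.8622] cells [[0.5247563548568679, -0.26746759502731493], [0.5182226777038783, -0.17068789125188225], [0.6504701968744402, -0.2589805504780707], [0.6439365197214506, -0.16220084670263804]]
```

Request:
move_arm:
  commands:
    - {"hand": 0,"offset": [0,-0.19,0.8],"turn": 0.0013}
    - {"hand": 0,"offset": [0,0,0.8],"turn": 0}
    - {"hand": 0,"offset": [0,0,0.8],"turn": 0}
    - {"hand": 0,"offset": [0,0,0.8],"turn": 0}
    - {"hand": 0,"offset": [0,0,0.6],"turn": 0}

```text
t: 41.32
tool_pos: [0.6421, -0.1625, 0.042]
orientation: [0.001, 0.681, 0.733, 0.0]
ft_force: [0.2, -0.5, -2.4]
width: 0.0606
finger_force: 39.5
```

Request:
move_arm:
  commands:
    - {"hand": 0,"offset": [0,0,0.4],"turn": 0}
    - {"hand": 0,"offset": [0,0,0.3],"turn": 0}
    - {"hand": 0,"offset": [0,0,0.2],"turn": 0}
    - {"hand": 0,"offset": [0,0,0],"turn": 0}

```text
t: 41.65
tool_pos: [0.6414, -0.1623, 0.0234]
orientation: [-0.0, 0.681, 0.733, -0.0]
ft_force: [-0.6, -0.2, -3.6]
width: 0.0613
finger_force: 39.5
```

```bash
python3 - <<'E'
from h import *
to([.6426,-.1621,.0015],94.2)
E
```

```text
at [ 0.6414 -0.1623  0.0234] phi 94.22 t 41.6 F [-0.5891 -0.207  -3.6021] w 0.0613
offset [0.0037 0.0589 1.0938] turn 0.0001
```

Request:
move_arm:
  commands:
    - {"hand": 0,"offset": [0,0.03,0.3],"turn": 0}
    - {"hand": 0,"offset": [0,0,0.25],"turn": 0}
    - {"hand": 0,"offset": [0,0,0.15],"turn": 0}
    - {"hand": 0,"offset": [0,0,0],"turn": 0}

```text
t: 41.98
tool_pos: [0.6415, -0.162, 0.0087]
orientation: [-0.001, 0.681, 0.733, -0.0]
ft_force: [-0.0, 0.5, -2.1]
width: 0.0603
finger_force: 39.5
```

Request:
move_arm:
  commands:
    - {"hand": 0,"offset": [0,0,0.15],"turn": 0}
    - {"hand": 0,"offset": [0,0,0],"turn": 0}

```text
t: 42.15
tool_pos: [0.6424, -0.1624, 0.007]
orientation: [0.0, 0.681, 0.733, 0.0]
ft_force: [-0.9, 0.2, -1.5]
width: 0.0608
finger_force: 39.4
```

Request:
move_arm:
  commands:
    - {"hand": 0,"offset": [0,0,0.08],"turn": 0}
    - {"hand": 0,"offset": [0,0,0],"turn": 0}

```text
t: 42.32
tool_pos: [0.6427, -0.1624, 0.0066]
orientation: [0.001, 0.681, 0.733, 0.0]
ft_force: [-6.7, 1.3, 6.7]
width: 0.0606
finger_force: 40.6
```

Request:
move_arm:
  commands:
    - {"hand": 0,"offset": [0,0,0.05],"turn": 0}
    - {"hand": 0,"offset": [0,0,0],"turn": 0}

```text
t: 42.48
tool_pos: [0.6428, -0.1625, 0.0065]
orientation: [0.001, 0.681, 0.733, 0.0]
ft_force: [-11.1, 2.0, 14.2]
width: 0.0604
finger_force: 42.4
```

Request:
move_arm:
  commands:
    - {"hand": 0,"offset": [0,0,-0.15],"turn": 0}
    - {"hand": 0,"offset": [0,-0.15,0],"turn": 0}
    - {"hand": 0,"offset": [0,0,0],"turn": 0}

```text
t: 42.73
tool_pos: [0.6388, -0.1626, 0.007]
orientation: [-0.0, 0.681, 0.733, -0.0]
ft_force: [-0.9, 0.3, -3.4]
width: 0.0606
finger_force: 40.5
```

Request:
move_arm:
  commands:
    - {"hand": 0,"offset": [0,0,0.12],"turn": 0}
    - {"hand": 0,"offset": [0,0,0],"turn": 0}

```text
t: 42.9
tool_pos: [0.6385, -0.1623, 0.0037]
orientation: [-0.001, 0.681, 0.733, -0.0]
ft_force: [-0.3, 0.7, -3.2]
width: 0.0603
finger_force: 40.4
```

```bash
python3 - <<'E'
from h import *
edges("w17",20,480,rows=(140,),cols=(205,)); to([.6432,-.1626,.0015])
A=cv2.imread("pics/w16.png");B=cv2.imread("pics/w17.png");Z=cv2.imread("pics/w5.png")
for X in(Z,A,B):
    X=X.astype(int); m=((X.max(2)-X.min(2))<60)&(X.min(2)>140); m[:165]=0
    print([(r,int(np.where(m[r,150:350])[0].min()+150),int(np.where(m[r,150:350])[0].max()+150)) for r in(200,220,300)],[int(np.where(m[:330,c])[0].max()) for c in(205,215,290,303)],[int(np.where(m[:,c])[0].min()) for c in(205,215,290,303)])
E
```

```text
tcp u,n 0.6249 -0.2086
row 140
   28 up u@.004/.034/.06 0.4897 0.5180 0.5426
   29 dn u@.004/.034/.06 0.4906 0.5188 0.5431
   35 up u@.004/.034/.06 0.4959 0.5229 0.5464
   37 dn u@.004/.034/.06 0.4976 0.5243 0.5474
   40 up u@.004/.034/.06 0.5001 0.5263 0.5490
   41 dn u@.004/.034/.06 0.5010 0.5270 0.5495
   43 up u@.004/.034/.06 0.5026 0.5283 0.5505
   44 dn u@.004/.034/.06 0.5035 0.5289 0.5510
   48 up u@.004/.034/.06 0.5067 0.5315 0.5530
   50 dn u@.004/.034/.06 0.5083 0.5328 0.5540
   56 up u@.004/.034/.06 0.5130 0.5365 0.5568
   57 dn u@.004/.034/.06 0.5138 0.5371 0.5573
   58 up u@.004/.034/.06 0.5145 0.5377 0.5578
   66 dn u@.004/.034/.06 0.5205 0.5424 0.5614
   67 up u@.004/.034/.06 0.5213 0.5430 0.5619
   70 dn u@.004/.034/.06 0.5234 0.5447 0.5632
   71 up u@.004/.034/.06 0.5241 0.5453 0.5636
   73 dn u@.004/.034/.06 0.5256 0.5464 0.5645
   74 up u@.004/.034/.06 0.5263 0.5470 0.5649
   75 dn u@.004/.034/.06 0.5270 0.5475 0.5654
   77 up u@.004/.034/.06 0.5284 0.5487 0.5662
   81 dn u@.004/.034/.06 0.5312 0.5508 0.5679
   82 up u@.004/.034/.06 0.5318 0.5514 0.5683
   85 dn u@
[... 2624 characters left out ...]
n@.004/.034/.06 -0.1410 -0.1399 -0.1389
   121 up n@.004/.034/.06 -0.1415 -0.1403 -0.1392
   140 dn n@.004/.034/.06 -0.1508 -0.1477 -0.1449
   141 up n@.004/.034/.06 -0.1513 -0.1481 -0.1452
   151 dn n@.004/.034/.06 -0.1563 -0.1520 -0.1483
   179 up n@.004/.034/.06 -0.1705 -0.1632 -0.1569
at [ 0.6385 -0.1623  0.0038] phi 94.22 t 43.0 F [-0.3968 -0.4198 -2.4994] w 0.0606
offset [-0.032   0.2341  0.1131] turn -0.0000
[(200, 189, 318), (220, 191, 317), (300, 199, 309)] [318, 318, 318, 318] [198, 198, 197, 197]
[(200, 150, 349), (220, 150, 349), (300, 198, 309)] [318, 319, 319, 318] [183, 183, 183, 183]
[(200, 189, 319), (220, 190, 317), (300, 198, 309)] [318, 319, 319, 318] [196, 196, 196, 196]
```

Request:
move_arm:
  commands:
    - {"hand": 0,"offset": [0,0,0.06],"turn": 0}
    - {"hand": 0,"offset": [0,0,0],"turn": 0}

```text
t: 43.12
tool_pos: [0.6388, -0.1624, 0.0029]
orientation: [-0.0, 0.681, 0.733, -0.0]
ft_force: [0.2, -0.1, -2.2]
width: 0.0605
finger_force: 40.5
```

Request:
move_arm:
  commands:
    - {"hand": 0,"offset": [0,0,0.05],"turn": 0}
    - {"hand": 0,"offset": [0,0,0],"turn": 0}

```text
t: 43.28
tool_pos: [0.639, -0.1624, 0.0022]
orientation: [-0.0, 0.681, 0.733, -0.0]
ft_force: [-0.2, -0.0, -2.4]
width: 0.0607
finger_force: 40.5
```

Request:
move_arm:
  commands:
    - {"hand": 0,"offset": [0,0,0.04],"turn": 0}
    - {"hand": 0,"offset": [0,0,0],"turn": 0}

```text
t: 43.45
tool_pos: [0.6391, -0.1625, 0.0015]
orientation: [-0.0, 0.681, 0.733, -0.0]
ft_force: [0.4, 0.0, -3.5]
width: 0.0606
finger_force: 40.5
```

Request:
move_arm:
  commands:
    - {"hand": 0,"offset": [0,0,0.04],"turn": 0}
    - {"hand": 0,"offset": [0,0,0],"turn": 0}

```text
t: 43.62
tool_pos: [0.6392, -0.1625, 0.0011]
orientation: [0.0, 0.681, 0.733, 0.0]
ft_force: [-1.6, 0.3, -1.0]
width: 0.0601
finger_force: 40.6
```

Request:
move_arm:
  commands:
    - {"hand": 0,"offset": [0,0,0.04],"turn": 0}
    - {"hand": 0,"offset": [0,0,0],"turn": 0}

```text
t: 43.78
tool_pos: [0.6393, -0.1625, 0.0011]
orientation: [0.0, 0.681, 0.733, 0.0]
ft_force: [-3.8, 0.2, 5.7]
width: 0.0605
finger_force: 41.3
```

Request:
move_arm:
  commands:
    - {"hand": -0.5,"offset": [0,0,0],"turn": 0}
    - {"hand": -0.58,"offset": [0,0,0],"turn": 0}
    - {"hand": -0.58,"offset": [0,0,0],"turn": 0}
    - {"hand": -0.58,"offset": [0,0,-0.3],"turn": 0}
    - {"hand": -0.58,"offset": [0,0,-0.5],"turn": 0}

```text
t: 44.2
tool_pos: [0.6384, -0.1622, 0.0154]
orientation: [-0.001, 0.681, 0.733, -0.0]
ft_force: [0.0, -0.1, -0.0]
width: 0.0678
finger_force: 0.0
```

Request:
move_arm:
  commands:
    - {"hand": -0.58,"offset": [0,0,-1],"turn": 0}
    - {"hand": -0.6,"offset": [0,0,-1],"turn": 0}
    - {"hand": -1,"offset": [0,0,-1],"turn": 0}
    - {"hand": -1,"offset": [0,0,-1],"turn": 0}
    - {"hand": -1,"offset": [0,0,-1],"turn": 0}

```text
t: 44.62
tool_pos: [0.6399, -0.1626, 0.1188]
orientation: [0.001, 0.681, 0.733, 0.001]
ft_force: [0.1, 0.8, -1.5]
width: 0.0855
finger_force: 0.0
```

Request:
move_arm:
  commands:
    - {"hand": -1,"offset": [0,0,-1],"turn": 0}
    - {"hand": -1,"offset": [0,0,-1],"turn": 0}
    - {"hand": -1,"offset": [0,0,-1],"turn": 0}
    - {"hand": -1,"offset": [0,0,-1],"turn": 0}
    - {"hand": -1,"offset": [0,0,0],"turn": 0}

```text
t: 45.03
tool_pos: [0.6421, -0.1634, 0.2036]
orientation: [0.005, 0.681, 0.733, 0.002]
ft_force: [0.7, -0.5, 1.5]
width: 0.0856
finger_force: 0.0
```

```bash
python3 - <<'E'
from h import *
manip.camera("wrist"); rects("wrist","plate0",.012,4); to([.518,.3155,.19],18)
E
```

```text
wrist plate0 p 0.91 ctr [ 0.5259 -0.1683] size 0.0830 0.0647 ang -86.4
wrist plate0 p 0.78 ctr [ 0.6387 -0.1613] size 0.0803 0.0626 ang -86.7
wrist plate0 p 0.77 ctr [ 0.5287 -0.2691] size 0.0812 0.0633 ang -86.9
at [ 0.6404 -0.1628  0.1986] phi 94.23 t 45.1 F [-0.2191  0.2347 -0.4146] w 0.0854
offset [  1.5711 -24.636    0.4319] turn 0.4235
```

Request:
move_arm:
  commands:
    - {"hand": -1,"offset": [0,0,0],"turn": 0.0385}
    - {"hand": -1,"offset": [0,0,0],"turn": 0.0385}
    - {"hand": -1,"offset": [0,0,0],"turn": 0.0385}
    - {"hand": -1,"offset": [0,0,0],"turn": 0.0385}
    - {"hand": -1,"offset": [0,0,0],"turn": 0.0385}

```text
t: 45.55
tool_pos: [0.6384, -0.1622, 0.1945]
orientation: [-0.001, 0.869, 0.494, -0.001]
ft_force: [-0.1, -0.5, 0.4]
width: 0.0851
finger_force: 0.0
```

Request:
move_arm:
  commands:
    - {"hand": -1,"offset": [0,0,0],"turn": 0.0385}
    - {"hand": -1,"offset": [0,0,0],"turn": 0.0385}
    - {"hand": -1,"offset": [0,0,0],"turn": 0.0385}
    - {"hand": -1,"offset": [0,0,0],"turn": 0.0385}
    - {"hand": -1,"offset": [0,0,0],"turn": 0.0385}

```text
t: 45.97
tool_pos: [0.6385, -0.1622, 0.1945]
orientation: [-0.001, 0.977, 0.213, -0.001]
ft_force: [-1.0, 0.1, 0.7]
width: 0.0858
finger_force: 0.0
```

Request:
move_arm:
  commands:
    - {"hand": -1,"offset": [0.065,-0.984,0],"turn": 0.0385}
    - {"hand": -1,"offset": [0.065,-0.984,0],"turn": 0}
    - {"hand": -1,"offset": [0.065,-0.984,0],"turn": 0}
    - {"hand": -1,"offset": [0.065,-0.984,0],"turn": 0}
    - {"hand": -1,"offset": [0.065,-0.984,0],"turn": 0}

```text
t: 46.38
tool_pos: [0.6116, -0.0666, 0.1946]
orientation: [-0.0, 0.988, 0.156, -0.001]
ft_force: [0.4, 0.8, -0.1]
width: 0.0853
finger_force: 0.0
```

Request:
move_arm:
  commands:
    - {"hand": -1,"offset": [0.065,-0.984,0],"turn": 0}
    - {"hand": -1,"offset": [0.065,-0.984,0],"turn": 0}
    - {"hand": -1,"offset": [0.065,-0.984,0],"turn": 0}
    - {"hand": -1,"offset": [0.065,-0.984,0],"turn": 0}
    - {"hand": -1,"offset": [0.065,-0.984,0],"turn": 0}

```text
t: 46.8
tool_pos: [0.5874, 0.0289, 0.1947]
orientation: [-0.0, 0.988, 0.156, -0.001]
ft_force: [1.0, -0.5, 0.6]
width: 0.0853
finger_force: 0.0
```

Request:
move_arm:
  commands:
    - {"hand": -1,"offset": [0.065,-0.984,0],"turn": 0}
    - {"hand": -1,"offset": [0.065,-0.984,0],"turn": 0}
    - {"hand": -1,"offset": [0.065,-0.984,0],"turn": 0}
    - {"hand": -1,"offset": [0.065,-0.984,0],"turn": 0}
    - {"hand": -1,"offset": [0.065,-0.984,0],"turn": 0}

```text
t: 47.22
tool_pos: [0.5632, 0.1245, 0.1947]
orientation: [-0.0, 0.988, 0.156, -0.001]
ft_force: [-0.3, 0.7, 0.6]
width: 0.0854
finger_force: 0.0
```

Request:
move_arm:
  commands:
    - {"hand": -1,"offset": [0.065,-0.984,0],"turn": 0}
    - {"hand": -1,"offset": [0.065,-0.984,0],"turn": 0}
    - {"hand": -1,"offset": [0.065,-0.984,0],"turn": 0}
    - {"hand": -1,"offset": [0.065,-0.984,0],"turn": 0}
    - {"hand": -1,"offset": [0.065,-0.984,0],"turn": 0}

```text
t: 47.63
tool_pos: [0.539, 0.2199, 0.1947]
orientation: [0.0, 0.988, 0.156, -0.001]
ft_force: [-0.9, -0.7, 0.4]
width: 0.0853
finger_force: 0.0
```

Request:
move_arm:
  commands:
    - {"hand": -1,"offset": [0.065,-0.984,0],"turn": 0}
    - {"hand": -1,"offset": [0.065,-0.984,0],"turn": 0}
    - {"hand": -1,"offset": [0.065,-0.984,0],"turn": 0}
    - {"hand": -1,"offset": [0.065,-0.984,0],"turn": 0}
    - {"hand": -1,"offset": [0.065,-0.984,0],"turn": 0}

```text
t: 48.05
tool_pos: [0.5148, 0.3154, 0.1946]
orientation: [0.0, 0.988, 0.156, -0.001]
ft_force: [1.7, -0.6, 0.4]
width: 0.0855
finger_force: 0.0
```

Request:
move_arm:
  commands:
    - {"hand": -1,"offset": [0,0,0],"turn": 0}
    - {"hand": -1,"offset": [0,0,0],"turn": 0}

```text
t: 48.22
tool_pos: [0.5149, 0.3153, 0.1948]
orientation: [0.0, 0.988, 0.157, -0.001]
ft_force: [-0.6, -0.7, 0.0]
width: 0.0857
finger_force: 0.0
```

```bash
python3 - <<'E'
from holes import *
look(.020,"w18"); to([.518,.3155,.010],18)
E
```

```text
wrist plate0 p 0.76 ctr [0.5168 0.3153] size 0.0807 0.0637 ang 17.5
  hole 0.49 0.3081 d 0.0120
  hole 0.5169 0.3169 d 0.0274
  hole 0.5434 0.3249 d 0.0123
  grey face ((0.5160018801689148, 0.31605425477027893), (0.07996055483818054, 0.06192825734615326), 17.558839797973633)
at [0.5158 0.3139 0.1955] phi 17.96 t 48.4 F [ 0.1291 -0.8011 -0.5779] w 0.0851
offset [ 0.1301 -0.0437  9.2734] turn -0.0002
```

Request:
move_arm:
  commands:
    - {"hand": -1,"offset": [0.07,-0.1,1],"turn": 0.002}
    - {"hand": -1,"offset": [0,0,1],"turn": 0}
    - {"hand": -1,"offset": [0,0,1],"turn": 0}
    - {"hand": -1,"offset": [0,0,1],"turn": 0}
    - {"hand": -1,"offset": [0,0,1],"turn": 0}

```text
t: 48.78
tool_pos: [0.5169, 0.316, 0.0952]
orientation: [0.0, 0.988, 0.153, 0.0]
ft_force: [0.2, -0.6, -0.1]
width: 0.0854
finger_force: 0.0
```

Request:
move_arm:
  commands:
    - {"hand": -1,"offset": [0,0,1],"turn": 0}
    - {"hand": -1,"offset": [0,0,1],"turn": 0}
    - {"hand": -1,"offset": [0,0,1],"turn": 0}
    - {"hand": -1,"offset": [0,0,0.5],"turn": 0}
    - {"hand": -1,"offset": [0,0,0.4],"turn": 0}

```text
t: 49.2
tool_pos: [0.5159, 0.3158, 0.0165]
orientation: [0.0, 0.988, 0.153, -0.001]
ft_force: [0.1, -0.4, 0.2]
width: 0.0856
finger_force: 0.0
```

Request:
move_arm:
  commands:
    - {"hand": -0.8,"offset": [0,0,0.25],"turn": 0}
    - {"hand": -0.7,"offset": [0,0,0],"turn": 0}
    - {"hand": -0.7,"offset": [0,0,0],"turn": 0}
    - {"hand": -0.7,"offset": [0,0,0],"turn": 0}

```text
t: 49.53
tool_pos: [0.5174, 0.3175, 0.0144]
orientation: [-0.0, 0.988, 0.153, 0.001]
ft_force: [-0.6, 0.6, -0.2]
width: 0.0726
finger_force: 0.0
```

```bash
python3 - <<'E'
from holes import *
look(.020,"w19"); to([.5165,.3163,.0105],17.6)
E
```

```text
wrist plate0 p 0.57 ctr [0.516  0.3159] size 0.0829 0.0631 ang 17.7
  hole 0.4915 0.3081 d 0.0110
  hole 0.519 0.3167 d 0.0275
  hole 0.5432 0.328 d 0.0086
  grey face ((0.515140950679779, 0.31557661294937134), (0.0808275043964386, 0.06275197118520737), 17.47287368774414)
at [0.5172 0.3175 0.0142] phi 17.64 t 49.7 F [0.0579 0.341  0.0872] w 0.0725
offset [-0.0518  0.0484  0.1833] turn 0.0002
```

Request:
move_arm:
  commands:
    - {"hand": -0.7,"offset": [-0.04,0.05,0.18],"turn": 0}
    - {"hand": 0,"offset": [0,0,0],"turn": 0}
    - {"hand": 0,"offset": [0,0,0],"turn": 0}
    - {"hand": 0,"offset": [0,0,0],"turn": 0}
    - {"hand": 0,"offset": [0,0,0],"turn": 0}

```text
t: 50.1
tool_pos: [0.5159, 0.3159, 0.0095]
orientation: [0.0, 0.988, 0.153, -0.0]
ft_force: [-0.7, -1.2, 1.4]
width: 0.0607
finger_force: 38.7
```

Request:
move_arm:
  commands:
    - {"hand": 0,"offset": [0,0,-0.15],"turn": 0}
    - {"hand": 0,"offset": [0,0,-0.3],"turn": 0}
    - {"hand": 0,"offset": [0,0,-0.6],"turn": 0}
    - {"hand": 0,"offset": [0,0,-1],"turn": 0}
    - {"hand": 0,"offset": [0,0,-1],"turn": 0}

```text
t: 50.52
tool_pos: [0.5154, 0.3156, 0.0712]
orientation: [0.0, 0.988, 0.153, -0.001]
ft_force: [-0.2, 0.1, -2.1]
width: 0.0608
finger_force: 38.7
```

Request:
move_arm:
  commands:
    - {"hand": 0,"offset": [0,0,-1],"turn": -0.0387}
    - {"hand": 0,"offset": [0,0,-1],"turn": -0.0387}
    - {"hand": 0,"offset": [0,0,-1],"turn": -0.0387}
    - {"hand": 0,"offset": [0,0,-1],"turn": -0.0387}
    - {"hand": 0,"offset": [0,0,-1],"turn": -0.0387}

```text
t: 50.93
tool_pos: [0.516, 0.3159, 0.1727]
orientation: [-0.0, 0.896, 0.445, 0.0]
ft_force: [-0.4, -0.1, -1.4]
width: 0.0609
finger_force: 38.8
```

Request:
move_arm:
  commands:
    - {"hand": 0,"offset": [0,0,-1],"turn": -0.0387}
    - {"hand": 0,"offset": [0,0,-0.4],"turn": -0.0387}
    - {"hand": 0,"offset": [0,0,0],"turn": -0.0387}
    - {"hand": 0,"offset": [0,0,0],"turn": -0.0387}
    - {"hand": 0,"offset": [0,0,0],"turn": -0.0387}

```text
t: 51.35
tool_pos: [0.5162, 0.3161, 0.2001]
orientation: [0.0, 0.722, 0.692, 0.001]
ft_force: [-0.0, 0.6, -3.7]
width: 0.0604
finger_force: 38.7
```

Request:
move_arm:
  commands:
    - {"hand": 0,"offset": [0,0,0],"turn": -0.0387}
    - {"hand": 0,"offset": [0,0,0],"turn": 0}

```text
t: 51.52
tool_pos: [0.5161, 0.3159, 0.1996]
orientation: [0.0, 0.678, 0.735, 0.0]
ft_force: [-0.7, 0.5, -2.7]
width: 0.0606
finger_force: 38.7
```

```bash
python3 - <<'E'
from h import *
F=[]
for i in range(3): manip.camera("wrist"); F.append(manip.get_state()["ft_force"])
print(np.mean(F,0)); to([.6462,-.2596,.2],94.2)
container(("scene","top"),guess=(.585,-.215,4.2)); rects("wrist","board",.012,1)
E
```

```text
[-0.3203 -0.1158 -2.9054]
at [0.5161 0.3159 0.1991] phi 94.00 t 51.7 F [-0.4562 -0.1474 -3.0532] w 0.0608
offset [-29.175    4.3813  -0.0461] turn -0.0011
  scene 3 0.86 [ 0.6193 -0.1632] res mm [-21.8532   3.09  ]
  scene 0 0.74 [ 0.5142 -0.2685] res mm [-5.1217  0.0362]
  scene 2 0.65 [ 0.6443 -0.2606] res mm [-0.9312  2.642 ]
  scene 1 0.62 [ 0.5241 -0.1664] res mm [8.8619 5.2456]
  top 3 0.92 [ 0.6411 -0.1726] res mm [-0.0161 -6.2733]
  top 0 0.81 [ 0.5246 -0.2709] res mm [ 5.2379 -2.396 ]
  top 2 0.69 [ 0.6426 -0.2625] res mm [-2.5621  0.749 ]
  top 1 0.60 [ 0.5213 -0.1768] res mm [ 6.0874 -5.2192]
container [ 0.5802 -0.2174  2.4119] cells [[0.5193155631525994, -0.26853282624969194], [0.5152334679847743, -0.17161875864833273], [0.645203939624468, -0.2632303108770531], [0.6411218444566429, -0.16631624327569394]]
wrist board p 0.91 ctr [0.5117 0.3318] size 0.1243 0.0701 ang 17.3
```

Request:
move_arm:
  commands:
    - {"hand": 0,"offset": [-0.973,0.146,0],"turn": -0.0011}
    - {"hand": 0,"offset": [-0.973,0.146,0],"turn": 0}
    - {"hand": 0,"offset": [-0.973,0.146,0],"turn": 0}
    - {"hand": 0,"offset": [-0.973,0.146,0],"turn": 0}
    - {"hand": 0,"offset": [-0.973,0.146,0],"turn": 0}

```text
t: 52.33
tool_pos: [0.5382, 0.2192, 0.1985]
orientation: [-0.0, 0.679, 0.734, -0.0]
ft_force: [-0.5, 0.6, -2.9]
width: 0.0606
finger_force: 38.8
```

Request:
move_arm:
  commands:
    - {"hand": 0,"offset": [-0.973,0.146,0],"turn": 0}
    - {"hand": 0,"offset": [-0.973,0.146,0],"turn": 0}
    - {"hand": 0,"offset": [-0.973,0.146,0],"turn": 0}
    - {"hand": 0,"offset": [-0.973,0.146,0],"turn": 0}
    - {"hand": 0,"offset": [-0.973,0.146,0],"turn": 0}

```text
t: 52.75
tool_pos: [0.5603, 0.1232, 0.1986]
orientation: [0.0, 0.679, 0.734, -0.0]
ft_force: [0.3, -0.2, -2.0]
width: 0.0608
finger_force: 38.8
```

Request:
move_arm:
  commands:
    - {"hand": 0,"offset": [-0.973,0.146,0],"turn": 0}
    - {"hand": 0,"offset": [-0.973,0.146,0],"turn": 0}
    - {"hand": 0,"offset": [-0.973,0.146,0],"turn": 0}
    - {"hand": 0,"offset": [-0.973,0.146,0],"turn": 0}
    - {"hand": 0,"offset": [-0.973,0.146,0],"turn": 0}

```text
t: 53.17
tool_pos: [0.5824, 0.0273, 0.1985]
orientation: [-0.0, 0.679, 0.734, 0.0]
ft_force: [-0.3, -1.2, -3.0]
width: 0.0604
finger_force: 38.8
```

Request:
move_arm:
  commands:
    - {"hand": 0,"offset": [-0.973,0.146,0],"turn": 0}
    - {"hand": 0,"offset": [-0.973,0.146,0],"turn": 0}
    - {"hand": 0,"offset": [-0.973,0.146,0],"turn": 0}
    - {"hand": 0,"offset": [-0.973,0.146,0],"turn": 0}
    - {"hand": 0,"offset": [-0.973,0.146,0],"turn": 0}

```text
t: 53.58
tool_pos: [0.6046, -0.0686, 0.1985]
orientation: [-0.0, 0.679, 0.734, 0.0]
ft_force: [0.0, 0.2, -2.9]
width: 0.0606
finger_force: 38.8
```

Request:
move_arm:
  commands:
    - {"hand": 0,"offset": [-0.973,0.146,0],"turn": 0}
    - {"hand": 0,"offset": [-0.973,0.146,0],"turn": 0}
    - {"hand": 0,"offset": [-0.973,0.146,0],"turn": 0}
    - {"hand": 0,"offset": [-0.973,0.146,0],"turn": 0}
    - {"hand": 0,"offset": [-0.973,0.146,0],"turn": 0}

```text
t: 54.0
tool_pos: [0.6266, -0.1644, 0.1984]
orientation: [-0.0, 0.679, 0.734, -0.0]
ft_force: [0.5, -0.1, -2.5]
width: 0.0607
finger_force: 38.8
```

Request:
move_arm:
  commands:
    - {"hand": 0,"offset": [-0.973,0.146,0],"turn": 0}
    - {"hand": 0,"offset": [-0.973,0.146,0],"turn": 0}
    - {"hand": 0,"offset": [-0.973,0.146,0],"turn": 0}
    - {"hand": 0,"offset": [-0.973,0.146,0],"turn": 0}
    - {"hand": 0,"offset": [-0.973,0.146,0],"turn": 0}

```text
t: 54.42
tool_pos: [0.6487, -0.2603, 0.1983]
orientation: [-0.0, 0.679, 0.734, -0.0]
ft_force: [0.4, -0.2, -2.5]
width: 0.0607
finger_force: 38.8
```

Request:
move_arm:
  commands:
    - {"hand": 0,"offset": [0,0,0.8],"turn": 0}
    - {"hand": 0,"offset": [0,0,1],"turn": 0}
    - {"hand": 0,"offset": [0,0,1],"turn": 0}
    - {"hand": 0,"offset": [0,0,0.8],"turn": 0}
    - {"hand": 0,"offset": [0,0,0.4],"turn": 0}

```text
t: 54.83
tool_pos: [0.6471, -0.2587, 0.115]
orientation: [-0.002, 0.679, 0.734, -0.001]
ft_force: [0.0, 0.0, -2.8]
width: 0.061
finger_force: 38.8
```

Request:
move_arm:
  commands:
    - {"hand": 0,"offset": [0,0,0],"turn": 0}
    - {"hand": 0,"offset": [0,0,0],"turn": 0}
    - {"hand": 0,"offset": [0,0,0],"turn": 0}

```text
t: 55.08
tool_pos: [0.6495, -0.2597, 0.1202]
orientation: [0.001, 0.679, 0.734, 0.0]
ft_force: [1.1, 0.7, -3.1]
width: 0.0607
finger_force: 38.8
```

```bash
python3 - <<'E'
from h import *
edges("w20",130,400,rows=(165,),cols=(205,305),y0=90,y1=190); to([.6462,-.2596,.0])
container(("wrist",),guess=(.585,-.215,4.2),shoot=False)
E
```

```text
tcp u,n 0.6290 -0.3067
row 165
   153 dn u@.004/.034/.06 0.5361 0.5467 0.5560
   155 up u@.004/.034/.06 0.5380 0.5485 0.5576
   179 dn u@.004/.034/.06 0.5613 0.5691 0.5758
   187 up u@.004/.034/.06 0.5688 0.5757 0.5817
   323 dn u@.004/.034/.06 0.6921 0.6848 0.6785
   340 up u@.004/.034/.06 0.7083 0.6991 0.6912
   348 dn u@.004/.034/.06 0.7161 0.7061 0.6973
col 205
   133 dn n@.004/.034/.06 -0.2551 -0.2526 -0.2504
   136 up n@.004/.034/.06 -0.2577 -0.2549 -0.2525
   178 dn n@.004/.034/.06 -0.2959 -0.2887 -0.2825
   182 up n@.004/.034/.06 -0.2997 -0.2920 -0.2854
col 305
   134 dn n@.004/.034/.06 -0.2556 -0.2530 -0.2508
   136 up n@.004/.034/.06 -0.2574 -0.2546 -0.2522
   179 dn n@.004/.034/.06 -0.2965 -0.2893 -0.2830
   182 up n@.004/.034/.06 -0.2994 -0.2918 -0.2852
at [ 0.6497 -0.2598  0.1206] phi 94.45 t 55.1 F [-0.1045  0.9719 -2.4894] w 0.0605
offset [ 0.0234 -0.1751  6.0286] turn -0.0000
  wrist 1 0.79 [ 0.5187 -0.1674] res mm [1.1496 1.7738]
  wrist 3 0.78 [ 0.6425 -0.1605] res mm [-0.7794  0.3184]
  wrist 0 0.74 [ 0.5246 -0.268 ] res mm [ 0.674  -2.1081]
  wrist 2 0.72 [ 0.6486 -0.2577] res mm [-1.0378 -0.074 ]
container [ 0.5836 -0.2134  3.7734] cells [[0.5239582751704134, -0.2659149655586998], [0.5175746521713017, -0.16912524834966358], [0.649685124328543, -0.2576228367144928], [0.6433015013294313, -0.16083311950545656]]
```

Request:
move_arm:
  commands:
    - {"hand": 0,"offset": [0.06,-0.18,0.8],"turn": 0.0014}
    - {"hand": 0,"offset": [0,0,0.8],"turn": 0}
    - {"hand": 0,"offset": [0,0,0.8],"turn": 0}
    - {"hand": 0,"offset": [0,0,0.8],"turn": 0}
    - {"hand": 0,"offset": [0,0,0.6],"turn": 0}

```text
t: 55.6
tool_pos: [0.6452, -0.2585, 0.0423]
orientation: [0.0, 0.681, 0.733, 0.0]
ft_force: [-0.3, 0.7, -1.5]
width: 0.0606
finger_force: 38.8
```

Request:
move_arm:
  commands:
    - {"hand": 0,"offset": [0,0,0.4],"turn": 0}
    - {"hand": 0,"offset": [0,0,0.3],"turn": 0}
    - {"hand": 0,"offset": [0,0,0.2],"turn": 0}
    - {"hand": 0,"offset": [0,0,0],"turn": 0}
    - {"hand": 0,"offset": [0,0,0],"turn": 0}

```text
t: 56.02
tool_pos: [0.6454, -0.2586, 0.0251]
orientation: [0.0, 0.681, 0.733, 0.0]
ft_force: [-0.0, 0.4, -3.5]
width: 0.0604
finger_force: 38.8
```

```bash
python3 - <<'E'
from h import *
C,u,n=edges("w21",130,160,rows=(),cols=(205,305),y0=90,y1=190); to([*(.6255*u-.3055*n),.0015],94.2)
E
```

```text
tcp u,n 0.6249 -0.3053
col 205
   150 dn n@.004/.034/.06 -0.2553 -0.2511 -0.2474
   158 up n@.004/.034/.06 -0.2599 -0.2548 -0.2505
   179 dn n@.004/.034/.06 -0.2722 -0.2649 -0.2586
   182 up n@.004/.034/.06 -0.2740 -0.2664 -0.2598
col 305
   150 dn n@.004/.034/.06 -0.2553 -0.2511 -0.2474
   158 up n@.004/.034/.06 -0.2599 -0.2548 -0.2505
   179 dn n@.004/.034/.06 -0.2722 -0.2649 -0.2586
   182 up n@.004/.034/.06 -0.2740 -0.2664 -0.2598
at [ 0.6456 -0.2587  0.0255] phi 94.20 t 56.1 F [-0.3759  0.1875 -2.355 ] w 0.0610
offset [-0.01    0.0301  1.1988] turn 0.0000
```

Spot on. Down to the floor in small steps.

Request:
move_arm:
  commands:
    - {"hand": 0,"offset": [0,0,0.35],"turn": 0}
    - {"hand": 0,"offset": [0,0,0.3],"turn": 0}
    - {"hand": 0,"offset": [0,0,0.2],"turn": 0}
    - {"hand": 0,"offset": [0,0,0.1],"turn": 0}
    - {"hand": 0,"offset": [0,0,0],"turn": 0}

```text
t: 56.48
tool_pos: [0.6442, -0.258, 0.0042]
orientation: [-0.001, 0.681, 0.733, -0.0]
ft_force: [-0.1, -0.5, -2.0]
width: 0.0607
finger_force: 38.8
```

Request:
move_arm:
  commands:
    - {"hand": 0,"offset": [0,0,0.08],"turn": 0}
    - {"hand": 0,"offset": [0,0,0],"turn": 0}

```text
t: 56.65
tool_pos: [0.645, -0.2584, 0.0037]
orientation: [-0.0, 0.681, 0.733, -0.0]
ft_force: [-0.6, -0.3, -2.1]
width: 0.0603
finger_force: 38.8
```

Request:
move_arm:
  commands:
    - {"hand": 0,"offset": [0,0,0.06],"turn": 0}
    - {"hand": 0,"offset": [0,0,0],"turn": 0}

```text
t: 56.82
tool_pos: [0.6451, -0.2585, 0.0027]
orientation: [0.0, 0.681, 0.733, 0.0]
ft_force: [0.3, -0.4, -2.2]
width: 0.0607
finger_force: 38.8
```

Request:
move_arm:
  commands:
    - {"hand": 0,"offset": [0,0,0.04],"turn": 0}
    - {"hand": 0,"offset": [0,0,0],"turn": 0}

```text
t: 56.98
tool_pos: [0.645, -0.2584, 0.0019]
orientation: [0.0, 0.681, 0.733, -0.0]
ft_force: [-0.6, -0.5, -2.9]
width: 0.0604
finger_force: 38.8
```

Request:
move_arm:
  commands:
    - {"hand": 0,"offset": [0,0,0.04],"turn": 0}
    - {"hand": 0,"offset": [0,0,0],"turn": 0}

```text
t: 57.15
tool_pos: [0.6451, -0.2585, 0.0016]
orientation: [0.0, 0.681, 0.733, 0.0]
ft_force: [-1.6, 0.9, 1.3]
width: 0.0598
finger_force: 39.2
```

Request:
move_arm:
  commands:
    - {"hand": 0,"offset": [0,0,0.03],"turn": 0}
    - {"hand": 0,"offset": [0,0,0],"turn": 0}

```text
t: 57.32
tool_pos: [0.6452, -0.2585, 0.0015]
orientation: [0.0, 0.681, 0.733, 0.0]
ft_force: [-4.3, 2.1, 5.6]
width: 0.0606
finger_force: 39.6
```

Request:
move_arm:
  commands:
    - {"hand": 0,"offset": [0,0,0.03],"turn": 0}
    - {"hand": 0,"offset": [0,0,0],"turn": 0}

```text
t: 57.48
tool_pos: [0.6453, -0.2585, 0.0015]
orientation: [0.0, 0.681, 0.733, 0.0]
ft_force: [-5.8, 2.8, 9.0]
width: 0.0604
finger_force: 40.0
```

Request:
move_arm:
  commands:
    - {"hand": -0.5,"offset": [0,0,0],"turn": 0}
    - {"hand": -0.58,"offset": [0,0,0],"turn": 0}
    - {"hand": -0.58,"offset": [0,0,0],"turn": 0}
    - {"hand": -0.58,"offset": [0,0,-0.3],"turn": 0}
    - {"hand": -0.58,"offset": [0,0,-0.5],"turn": 0}

```text
t: 57.9
tool_pos: [0.644, -0.2579, 0.0148]
orientation: [-0.001, 0.681, 0.733, -0.0]
ft_force: [-0.6, 0.6, -0.2]
width: 0.0675
finger_force: 0.0
```

Request:
move_arm:
  commands:
    - {"hand": -0.58,"offset": [0,0,-1],"turn": 0}
    - {"hand": -0.58,"offset": [0,0,-1],"turn": 0}
    - {"hand": -0.58,"offset": [0,0,-1],"turn": 0}
    - {"hand": 0,"offset": [0,0,-1],"turn": 0}
    - {"hand": 1,"offset": [0,0,-1],"turn": 0}

```text
t: 58.32
tool_pos: [0.6454, -0.2585, 0.1183]
orientation: [0.001, 0.681, 0.733, 0.0]
ft_force: [1.0, -0.2, -0.3]
width: 0.0443
finger_force: 0.0
```

Request:
move_arm:
  commands:
    - {"hand": 1,"offset": [0,0,-1],"turn": 0}
    - {"hand": 1,"offset": [0,0,-1],"turn": 0}
    - {"hand": 1,"offset": [0,0,-1],"turn": 0}
    - {"hand": 1,"offset": [0,0,-1],"turn": 0}
    - {"hand": 1,"offset": [0,0,-1],"turn": 0}

```text
t: 58.73
tool_pos: [0.6452, -0.2584, 0.2184]
orientation: [0.001, 0.681, 0.733, 0.0]
ft_force: [-0.4, 0.0, 0.6]
width: -0.0002
finger_force: 0.0
```

Request:
move_arm:
  commands:
    - {"hand": 1,"offset": [0,-1,-1],"turn": 0}
    - {"hand": 1,"offset": [0,-1,-1],"turn": 0}
    - {"hand": 1,"offset": [0,-1,-1],"turn": 0}
    - {"hand": 1,"offset": [0,-1,-1],"turn": 0}
    - {"hand": 1,"offset": [0,-1,-1],"turn": 0}

```text
t: 59.15
tool_pos: [0.5444, -0.2656, 0.3182]
orientation: [0.001, 0.681, 0.733, 0.0]
ft_force: [0.3, 0.8, 0.8]
width: 0.0002
finger_force: 0.0
```

Request:
move_arm:
  commands:
    - {"hand": 1,"offset": [0,-0.9,-0.5],"turn": 0}
    - {"hand": 1,"offset": [0,-0.9,-0.5],"turn": 0}
    - {"hand": 1,"offset": [0,0,0],"turn": 0}
    - {"hand": 1,"offset": [0,0,0],"turn": 0}

```text
t: 59.48
tool_pos: [0.5094, -0.2688, 0.3383]
orientation: [0.002, 0.681, 0.732, 0.0]
ft_force: [0.6, 0.1, -0.4]
width: 0.0
finger_force: 0.0
```

```bash
python3 - <<'E'
from h import *
C=Cam("wrist"); im=manip.camera("wrist"); cv2.imwrite("pics/w22.png",im[:,:,::-1]); rects("wrist","plate0",.012,6)
a=np.radians(4.2); n=np.array([-np.sin(a),np.cos(a)]); u=np.array([np.cos(a),np.sin(a)])
to([*(.49*u-.49*n),.34],94.2)
T=Cam("top");S=Cam("scene"); t=manip.camera("top"); s=manip.camera("scene"); cv2.imwrite("pics/top23.png",t[:,:,::-1]); cv2.imwrite("pics/scene23.png",s[:,:,::-1])
l={c:manip.landmark_of(c,"lid_edge")[:1] for c in("top","scene")}; print(l)
if all(l.values()): print("lid edge",tri(T,l["top"][0]["pixel"],S,l["scene"][0]["pixel"]))
# yellow thing
for nm,cam in(("top0",T),("scene0",S)):
    x=cv2.cvtColor(cv2.resize(cv2.imread(f"pics/{nm}.png"),(512,384)),cv2.COLOR_BGR2HSV); m=cv2.inRange(x,(18,150,80),(35,255,255)); c=cv2.findContours(m,0,2)[0]
    print(nm,[cv2.boundingRect(k) for k in c if cv2.contourArea(k)>15])
E
```

```text
wrist plate0 p 0.81 ctr [ 0.5291 -0.2714] size 0.0800 0.0616 ang -86.2
wrist plate0 p 0.80 ctr [ 0.6451 -0.257 ] size 0.0812 0.0658 ang -86.1
wrist plate0 p 0.73 ctr [ 0.6394 -0.1628] size 0.0816 0.0639 ang -85.3
wrist plate0 p 0.68 ctr [ 0.5258 -0.1684] size 0.0824 0.0617 ang -87.4
wrist plate0 p 0.51 ctr [ 0.698  -0.3411] size 0.5143 0.4919 ang -0.3
at [ 0.5097 -0.2682  0.336 ] phi 94.20 t 59.6 F [-0.6921  0.045  -0.3686] w 0.0002
offset [-9.2582  0.0672 -0.2016] turn 0.0000
{'top': [{'pixel': [184.3, 475.2], 'p': 0.8}], 'scene': [{'pixel': [64.2, 45.0], 'p': 0.95}]}
lid edge [ 0.5947 -0.3988  0.2608]
top0 [(498, 187, 14, 22)]
scene0 [(0, 115, 10, 17)]
```

```bash
python3 - <<'E'
from h import *
T=Cam("top");S=Cam("scene")
print(tri(T,(198,503),S,(123,5)),tri(T,(198,505),S,(115,5)))
for z in(0,.1,.2): print(z,T.at((198,500),z),S.at((131,8),z), "tray near edge",T.at((172,480),z), T.at((166,512),z))
E
```

```text
[ 0.6023 -0.5636  0.0935] [ 0.5986 -0.5556  0.1147]
0 [ 0.6114 -0.5997  0.    ] [ 0.5235 -0.6911  0.    ] tray near edge [ 0.6825 -0.5521  0.    ] [ 0.6999 -0.64    0.    ]
0.1 [ 0.5943 -0.5412  0.1   ] [ 0.6355 -0.5382  0.1   ] tray near edge [ 0.6589 -0.498   0.1   ] [ 0.6746 -0.5778  0.1   ]
0.2 [ 0.5772 -0.4827  0.2   ] [ 0.7475 -0.3852  0.2   ] tray near edge [ 0.6352 -0.4439  0.2   ] [ 0.6494 -0.5156  0.2   ]
```

Request:
move_arm:
  commands:
    - {"hand": 1,"offset": [-1,0,0],"turn": 0}
    - {"hand": 1,"offset": [-1,0,0],"turn": 0}
    - {"hand": 1,"offset": [-1,0,0],"turn": 0}
    - {"hand": 1,"offset": [-1,0,0],"turn": 0}
    - {"hand": 1,"offset": [-1,0,0],"turn": 0}

```text
t: 60.2
tool_pos: [0.517, -0.3688, 0.335]
orientation: [-0.001, 0.681, 0.733, 0.0]
ft_force: [0.8, 0.3, -0.5]
width: -0.0001
finger_force: 0.0
```

Request:
move_arm:
  commands:
    - {"hand": 1,"offset": [-1,0,0],"turn": 0}
    - {"hand": 1,"offset": [-1,0,0],"turn": 0}
    - {"hand": 1,"offset": [-1,0,0],"turn": 0}
    - {"hand": 1,"offset": [-1,0,0],"turn": 0}
    - {"hand": 1,"offset": [-0.6,0,0],"turn": 0}

```text
t: 60.62
tool_pos: [0.5233, -0.4615, 0.3343]
orientation: [-0.001, 0.681, 0.732, -0.0]
ft_force: [-0.2, 0.0, 0.5]
width: 0.0002
finger_force: 0.0
```

Request:
move_arm:
  commands:
    - {"hand": 1,"offset": [0,0,0],"turn": 0}
    - {"hand": 1,"offset": [0,0,0],"turn": 0}

```text
t: 60.78
tool_pos: [0.5234, -0.46, 0.3345]
orientation: [-0.001, 0.681, 0.732, 0.0]
ft_force: [-0.5, -0.1, 0.6]
width: -0.0001
finger_force: 0.0
```

Request:
move_arm:
  commands:
    - {"hand": 1,"offset": [0,0,1],"turn": 0}
    - {"hand": 1,"offset": [0,0,1],"turn": 0}
    - {"hand": 1,"offset": [0,0,1],"turn": 0}
    - {"hand": 1,"offset": [0,0,1],"turn": 0}
    - {"hand": 1,"offset": [0,0,1],"turn": 0}

```text
t: 61.2
tool_pos: [0.5239, -0.4584, 0.2351]
orientation: [-0.0, 0.68, 0.733, 0.0]
ft_force: [-0.0, 0.6, -0.5]
width: -0.0002
finger_force: 0.0
```

Request:
move_arm:
  commands:
    - {"hand": 1,"offset": [0,0,1],"turn": 0}
    - {"hand": 1,"offset": [0,0,0.7],"turn": 0}
    - {"hand": 1,"offset": [0.5,0,0],"turn": 0}
    - {"hand": 1,"offset": [0.7,0,0],"turn": 0}
    - {"hand": 1,"offset": [0.7,0,0],"turn": 0}

```text
t: 61.62
tool_pos: [0.5209, -0.4207, 0.2027]
orientation: [0.0, 0.681, 0.733, 0.0]
ft_force: [0.7, -2.8, 1.4]
width: -0.0002
finger_force: 0.0
```

Request:
move_arm:
  commands:
    - {"hand": 1,"offset": [0.6,0,0],"turn": 0}
    - {"hand": 1,"offset": [0.6,0,0],"turn": 0}
    - {"hand": 1,"offset": [0.6,0,0],"turn": 0}
    - {"hand": 1,"offset": [0.6,0,0],"turn": 0}
    - {"hand": 1,"offset": [0.6,0,0],"turn": 0}

```text
t: 62.03
tool_pos: [0.5167, -0.3609, 0.2034]
orientation: [0.001, 0.681, 0.733, 0.0]
ft_force: [0.3, -0.4, 2.1]
width: -0.0003
finger_force: 0.0
```

```bash
python3 - <<'E'
from h import *
T=Cam("top");S=Cam("scene"); t=manip.camera("top"); s=manip.camera("scene")
l={c:manip.landmark_of(c,"lid_edge")[:1] for c in("top","scene")}; print(l)
if all(l.values()): print("lid edge",tri(T,l["top"][0]["pixel"],S,l["scene"][0]["pixel"]))
to([.5,-.3,.2]); container(("top","scene"),guess=(.585,-.215,4.2),shoot=False)
E
```

```text
{'top': [{'pixel': [205.8, 239.5], 'p': 0.74}], 'scene': [{'pixel': [65.7, 70.5], 'p': 0.78}]}
lid edge [ 0.6496 -0.0506  0.3487]
at [ 0.5165 -0.3618  0.2025] phi 94.25 t 62.2 F [ 0.6659 -0.0931  0.4167] w 0.0001
offset [ 3.1432 -0.5918  0.1226] turn -0.0000
  top 0 0.95 [ 0.52   -0.2626] res mm [1.2185 2.3406]
  top 1 0.90 [ 0.5136 -0.1706] res mm [-2.4351 -2.6211]
  top 3 0.86 [ 0.6433 -0.1686] res mm [ 1.2976 -4.2001]
  top 2 0.74 [ 0.6412 -0.2568] res mm [-3.4873  4.5792]
  scene 0 0.87 [ 0.5115 -0.2699] res mm [-7.2857 -5.0023]
  scene 3 0.87 [ 0.6405 -0.1659] res mm [-1.4293 -1.4744]
  scene 1 0.79 [ 0.5259 -0.1653] res mm [9.8643 2.6385]
  scene 2 0.56 [ 0.6516 -0.2584] res mm [6.8496 2.9251]
container [ 0.5804 -0.2147  1.6147] cells [[0.5187603150191756, -0.2649137764941613], [0.5160271096336497, -0.16795229141724774], [0.6447102853252695, -0.26136342723048844], [0.6419770799397436, -0.1644019421535749]]
```

Request:
move_arm:
  commands:
    - {"hand": 1,"offset": [0.5,0,0],"turn": 0}
    - {"hand": 1,"offset": [0.5,0,0],"turn": 0}
    - {"hand": 1,"offset": [0.5,0,0],"turn": 0}
    - {"hand": 1,"offset": [0.5,0,0],"turn": 0}
    - {"hand": 1,"offset": [0.5,0,0],"turn": 0}

```text
t: 62.75
tool_pos: [0.5124, -0.3109, 0.2017]
orientation: [-0.0, 0.681, 0.733, -0.0]
ft_force: [-0.8, 0.8, -0.5]
width: 0.0005
finger_force: 0.2
```

Request:
move_arm:
  commands:
    - {"hand": 1,"offset": [0.5,0,0],"turn": 0}
    - {"hand": 1,"offset": [0.4,0,0],"turn": 0}
    - {"hand": 1,"offset": [0,0,0],"turn": 0}
    - {"hand": 1,"offset": [0,0,0],"turn": 0}
    - {"hand": 1,"offset": [0,0,0],"turn": 0}

```text
t: 63.17
tool_pos: [0.5113, -0.2944, 0.202]
orientation: [0.0, 0.681, 0.733, -0.0]
ft_force: [-0.2, -0.6, 0.3]
width: 0.0001
finger_force: 0.0
```

Request:
move_arm:
  commands:
    - {"hand": 1,"offset": [0,0,-0.5],"turn": 0}
    - {"hand": 1,"offset": [0,0,-1],"turn": 0}
    - {"hand": 1,"offset": [0,0,-1],"turn": 0}
    - {"hand": 1,"offset": [0,0,-1],"turn": 0}
    - {"hand": 1,"offset": [0,0,-1],"turn": 0}

```text
t: 63.58
tool_pos: [0.5112, -0.2948, 0.2937]
orientation: [0.0, 0.681, 0.732, 0.0]
ft_force: [0.8, 0.5, -0.4]
width: 0.0001
finger_force: 0.0
```

Request:
move_arm:
  commands:
    - {"hand": 1,"offset": [0,0,-1],"turn": 0}
    - {"hand": 1,"offset": [0,0,-1],"turn": 0}
    - {"hand": 1,"offset": [0,0,0],"turn": 0}
    - {"hand": 1,"offset": [0,0,0],"turn": 0}
    - {"hand": 1,"offset": [0,0,0],"turn": 0}

```text
t: 64.0
tool_pos: [0.5111, -0.2946, 0.3315]
orientation: [-0.0, 0.681, 0.732, -0.0]
ft_force: [-0.5, -0.2, -1.2]
width: -0.0
finger_force: 0.0
```

```bash
python3 - <<'E'
from h import *
T=Cam("top");S=Cam("scene"); t=manip.camera("top"); s=manip.camera("scene"); w=manip.camera("wrist")
cv2.imwrite("pics/w24.png",w[:,:,::-1]); cv2.imwrite("pics/s24.png",s[:,:,::-1]); cv2.imwrite("pics/t24.png",t[:,:,::-1])
for q in("lid_edge","label","lid"):
  try:
    l={c:manip.landmark_of(c,q)[:1] for c in("top","scene","wrist")}; print(q,[(c,v[0]["p"],v[0]["pixel"]) for c,v in l.items() if v])
    if l["top"] and l["scene"]: print(tri(T,l["top"][0]["pixel"],S,l["scene"][0]["pixel"]))
  except Exception as e: print(q,e)
to([.5,-.3,.2])
E
```

```text
lid_edge [('top', 0.81, [205.2, 324.8]), ('scene', 0.62, [157.0, 189.0])]
[ 0.5767 -0.1172  0.0695]
label [('top', 0.76, [202.4, 362.9]), ('scene', 0.61, [152.7, 144.9]), ('wrist', 0.69, [107.8, 309.6])]
[ 0.5867 -0.2178  0.0675]
lid it knows: aim, board, caliper, card, cell, container, cradle, label, lever, lid_edge, marker, plate, plug_gauge, scanner, slotted_bar, window
at [ 0.5112 -0.2942  0.3316] phi 94.20 t 64.5 F [-0.2399 -0.3649 -0.7312] w 0.0002
offset [-0.2469 -0.5781  6.5785] turn -0.0000
```

Request:
move_arm:
  commands:
    - {"hand": 1,"offset": [0,0,0],"turn": 0.0374}
    - {"hand": 0,"offset": [0,0,0],"turn": 0.0374}
    - {"hand": -1,"offset": [0,0,0],"turn": 0.0374}
    - {"hand": -1,"offset": [0,0,0],"turn": 0.0374}
    - {"hand": -1,"offset": [0,0,0],"turn": 0.0374}

```text
t: 64.87
tool_pos: [0.5112, -0.2942, 0.3319]
orientation: [-0.0, 0.865, 0.502, -0.0]
ft_force: [-0.4, 0.8, 0.3]
width: 0.0483
finger_force: 0.0
```

Request:
move_arm:
  commands:
    - {"hand": -1,"offset": [0,0,0],"turn": 0.0374}
    - {"hand": -1,"offset": [0,0,0],"turn": 0.0374}
    - {"hand": -1,"offset": [0,0,0],"turn": 0.0374}
    - {"hand": -1,"offset": [0,0,0],"turn": 0.0374}
    - {"hand": -1,"offset": [0,0,0],"turn": 0.0374}

```text
t: 65.28
tool_pos: [0.5112, -0.2943, 0.3318]
orientation: [-0.0, 0.973, 0.23, -0.0]
ft_force: [-0.0, -0.4, -0.8]
width: 0.0852
finger_force: 0.0
```

Request:
move_arm:
  commands:
    - {"hand": -1,"offset": [0,0,0],"turn": 0.0374}
    - {"hand": -1,"offset": [0,0,0],"turn": 0.0374}
    - {"hand": -1,"offset": [0,0,0],"turn": 0.0374}
    - {"hand": -1,"offset": [0,0,0],"turn": 0.0374}
    - {"hand": -1,"offset": [0.12,-0.97,0],"turn": 0}

```text
t: 65.7
tool_pos: [0.513, -0.2771, 0.3314]
orientation: [0.001, 1.0, -0.006, -0.0]
ft_force: [1.1, 1.2, -0.7]
width: 0.0854
finger_force: 0.0
```

Request:
move_arm:
  commands:
    - {"hand": -1,"offset": [0.12,-0.97,0],"turn": 0}
    - {"hand": -1,"offset": [0.12,-0.97,0],"turn": 0}
    - {"hand": -1,"offset": [0.12,-0.97,0],"turn": 0}
    - {"hand": -1,"offset": [0.12,-0.97,0],"turn": 0}
    - {"hand": -1,"offset": [0.12,-0.97,0],"turn": 0}

```text
t: 66.12
tool_pos: [0.5258, -0.177, 0.3319]
orientation: [0.0, 1.0, -0.0, 0.0]
ft_force: [-0.6, -0.9, 0.3]
width: 0.0854
finger_force: 0.0
```

Request:
move_arm:
  commands:
    - {"hand": -1,"offset": [0.12,-0.97,0],"turn": 0}
    - {"hand": -1,"offset": [0.12,-0.97,0],"turn": 0}
    - {"hand": -1,"offset": [0.12,-0.97,0],"turn": 0}
    - {"hand": -1,"offset": [0.12,-0.97,0],"turn": 0}
    - {"hand": -1,"offset": [0.12,-0.97,0],"turn": 0}

```text
t: 66.53
tool_pos: [0.5378, -0.08, 0.332]
orientation: [0.0, 1.0, -0.0, 0.0]
ft_force: [0.5, 0.5, -0.0]
width: 0.0854
finger_force: 0.0
```

Request:
move_arm:
  commands:
    - {"hand": -1,"offset": [0.12,-0.97,0],"turn": 0}
    - {"hand": -1,"offset": [0.12,-0.97,0],"turn": 0}
    - {"hand": -1,"offset": [0.12,-0.97,0],"turn": 0}
    - {"hand": -1,"offset": [0.12,-0.97,0],"turn": 0}
    - {"hand": -1,"offset": [0.12,-0.97,0],"turn": 0}

```text
t: 66.95
tool_pos: [0.5499, 0.0171, 0.332]
orientation: [-0.0, 1.0, -0.0, 0.0]
ft_force: [0.4, -0.6, 0.3]
width: 0.0854
finger_force: 0.0
```

Request:
move_arm:
  commands:
    - {"hand": -1,"offset": [0.12,-0.97,0],"turn": 0}
    - {"hand": -1,"offset": [0.12,-0.97,0],"turn": 0}
    - {"hand": -1,"offset": [0.12,-0.97,0],"turn": 0}
    - {"hand": -1,"offset": [0.12,-0.97,0],"turn": 0}
    - {"hand": -1,"offset": [0,0,0],"turn": 0}

```text
t: 67.37
tool_pos: [0.5595, 0.0968, 0.3318]
orientation: [-0.001, 1.0, 0.001, -0.0]
ft_force: [-0.6, 0.5, -0.7]
width: 0.0852
finger_force: 0.0
```

Request:
move_arm:
  commands:
    - {"hand": -1,"offset": [0,0,0],"turn": 0}
    - {"hand": -1,"offset": [0,0,0],"turn": 0}
    - {"hand": -1,"offset": [0,0,0],"turn": 0}

```text
t: 67.62
tool_pos: [0.5595, 0.0928, 0.3319]
orientation: [0.0, 1.0, -0.001, -0.0]
ft_force: [-0.1, -0.6, 0.3]
width: 0.0857
finger_force: 0.0
```

```bash
python3 - <<'E'
from h import *
C=Cam("wrist"); im=manip.camera("wrist"); cv2.imwrite("pics/w25.png",im[:,:,::-1])
to([.58,.094,.2],0)
rects("wrist","cradle",.012,1); rects("wrist","scanner",.13,1); rects("wrist","card",.005,1)
for q,z in(("scanner",.012),("window",.012),("cradle",0),("card",.0055)):
    for d in manip.landmark_of("wrist",q)[:2]: print(q,d["p"],d["pixel"],C.at(d["pixel"],z))
E
```

```text
at [0.5596 0.0928 0.332 ] phi -0.11 t 67.7 F [ 0.3169 -0.2001  0.041 ] w 0.0852
offset [ 1.0214 -0.0616  6.5983] turn -0.0006
wrist cradle p 0.67 ctr [0.5816 0.0929] size 0.1250 0.1159 ang -1.2
wrist scanner p 0.97 ctr [0.5456 0.0974] size 0.1300 0.0479 ang -4.6
wrist card p 0.90 ctr [0.6787 0.2493] size 0.0949 0.0708 ang -6.3
scanner 0.97 [141.4, 251.8] [0.5806 0.0962 0.012 ]
window 0.74 [143.5, 256.5] [0.5773 0.0888 0.012 ]
cradle 0.73 [139.2, 253.0] [0.5828 0.0943 0.    ]
cradle 0.63 [145.4, 423.8] [ 0.5821 -0.2129  0.    ]
card 0.73 [23.4, 268.0] [0.7707 0.0705 0.0055]
card 0.7 [85.4, 154.9] [0.6757 0.2521 0.0055]
```

View pics/w25.png

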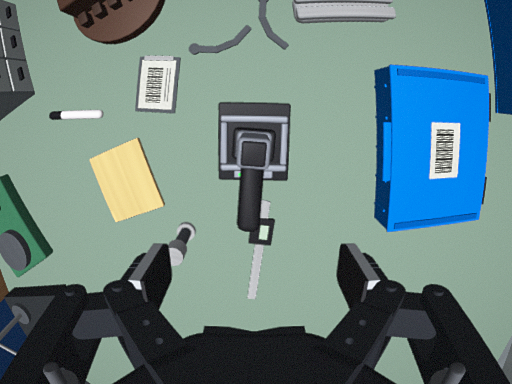

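```bash
python3 - <<'E'
from h import *
C=Cam("wrist"); im=cv2.imread("pics/w25.png")
c=im[92:236,208:300]; g=cv2.cvtColor(c,cv2.COLOR_BGR2GRAY)
m=manip.regions_of("wrist","scanner")[0]["region"]
for r in range(126,234,6):
    k=np.where(m[r])[0]
    if len(k): a,b=C.at((r,k.min()),.125),C.at((r,k.max()+1),.125); print(r,k.min(),k.max(),"mid",((a+b)/2)[:2],"w %.4f"%np.linalg.norm(a-b), g[r-92,k.min()-208:k.max()-207:3].tolist())
for p in((151,254),): print(C.at(p,.13))
for n,p in(("cradle corners",(103,219)),("",(103,291)),("",(179,290)),("",(178,219))): print(n,C.at(p,.012)[:2])
E
```

```text
132 234 274 mid [0.6049 0.0928] w 0.0483 [36, 91, 147, 129, 111, 124, 125, 120, 114, 104, 100, 89, 43, 40]
138 233 274 mid [0.5977 0.0934] w 0.0497 [34, 92, 126, 136, 134, 126, 117, 104, 102, 87, 81, 75, 154, 65]
144 233 273 mid [0.5905 0.094 ] w 0.0486 [29, 109, 152, 62, 87, 80, 81, 73, 73, 63, 57, 89, 144, 52]
150 233 273 mid [0.5833 0.094 ] w 0.0488 [35, 96, 156, 49, 73, 71, 67, 67, 61, 62, 65, 113, 130, 42]
156 232 272 mid [0.576  0.0952] w 0.0490 [40, 75, 149, 76, 65, 60, 65, 62, 59, 62, 60, 61, 144, 50]
162 236 268 mid [0.5687 0.0952] w 0.0396 [86, 170, 52, 63, 56, 59, 54, 61, 57, 47, 156]
168 240 266 mid [0.5613 0.094 ] w 0.0325 [129, 63, 78, 87, 97, 123, 142, 150, 156]
174 240 262 mid [0.5539 0.0965] w 0.0279 [117, 43, 64, 74, 58, 48, 43, 21]
180 239 262 mid [0.5464 0.0971] w 0.0292 [111, 33, 60, 75, 61, 50, 37, 30]
186 239 261 mid [0.5388 0.0977] w 0.0282 [88, 42, 66, 73, 62, 54, 40, 23]
192 238 261 mid [0.5312 0.0984] w 0.0296 [127, 33, 61, 68, 66, 51, 43, 30]
198 238 260 mid [0.5234 0.0991] w 0.0285 [109, 39, 57, 64, 61, 54, 40, 29]
204 238 259 mid [0.5156 0.0997] w 0.0274 [82, 45, 58, 65, 61, 50, 39, 22]
210 237 259 mid [0.5076 0.1004] w 0.0289 [117, 42, 53, 62, 62, 57, 43, 31]
216 237 258 mid [0.4996 0.1011] w 0.0278 [86, 36, 48, 62, 58, 55, 39, 26]
222 236 259 mid [0.4914 0.1012] w 0.0306 [121, 32, 47, 55, 55, 58, 48, 36]
228 238 257 mid [0.4831 0.1012] w 0.0257 [122, 31, 45, 40, 50, 39, 24]
[0.5827 0.0934 0.13  ]
cradle corners [0.6416 0.1474]
 [0.6415 0.0362]
 [0.52   0.0354]
 [0.5219 0.15  ]
```

Request:
move_arm:
  commands:
    - {"hand": -1,"offset": [0,0,0],"turn": 0.0233}
    - {"hand": -1,"offset": [0.6,-0.09,0.8],"turn": 0}
    - {"hand": -1,"offset": [0.61,-0.08,1],"turn": 0}
    - {"hand": -1,"offset": [0,0,1],"turn": 0}
    - {"hand": -1,"offset": [0,0,1],"turn": 0}
  grip_force: 60

```text
t: 68.48
tool_pos: [0.5844, 0.0952, 0.2549]
orientation: [-0.0, 0.999, -0.037, 0.0]
ft_force: [0.1, -0.4, -0.4]
width: 0.0852
finger_force: 0.0
```

Request:
move_arm:
  commands:
    - {"hand": -1,"offset": [0,0,1],"turn": 0}
    - {"hand": -1,"offset": [0,0,1],"turn": 0}
    - {"hand": -1,"offset": [0,0,0.8],"turn": 0}
    - {"hand": -1,"offset": [0,0,0.4],"turn": 0}
    - {"hand": -1,"offset": [0,0,0],"turn": 0}

```text
t: 68.9
tool_pos: [0.5825, 0.0952, 0.1893]
orientation: [0.0, 0.999, -0.037, -0.002]
ft_force: [-0.9, 0.4, -0.3]
width: 0.0855
finger_force: 0.0
```

Request:
move_arm:
  commands:
    - {"hand": -1,"offset": [0,0,0],"turn": 0}
    - {"hand": -1,"offset": [0,0,0],"turn": 0}
    - {"hand": -1,"offset": [0,0,0],"turn": 0}

```text
t: 69.15
tool_pos: [0.5849, 0.0953, 0.1937]
orientation: [-0.0, 0.999, -0.037, 0.001]
ft_force: [-0.0, 0.5, 0.5]
width: 0.0857
finger_force: 0.0
```

```bash
python3 - <<'E'
from h import *
C=Cam("wrist"); im=manip.camera("wrist"); cv2.imwrite("pics/w26.png",im[:,:,::-1])
to([.584,.0943,.087],-4.3)
d=manip.regions_of("wrist","scanner")[0]; m=d["region"]; print(d["p"],d["rect"])
for r in range(int(d["rect"][1])+4,int(d["rect"][1]+d["rect"][3]),14):
    k=np.where(m[r])[0]
    if len(k): a,b=C.at((r,k.min()),.13),C.at((r,k.max()+1),.13); print(r,k.min(),k.max(),"mid",((a+b)/2)[:2],"w %.4f"%np.linalg.norm(a-b))
for q,z in(("scanner",.012),("cradle",0)):
    for e in manip.landmark_of("wrist",q)[:2]: print(q,e["p"],e["pixel"],C.at(e["pixel"],z))
E
```

```text
at [0.5848 0.0953 0.1935] phi -4.24 t 69.2 F [-0.9376 -0.0423 -0.3678] w 0.0854
offset [-0.037   0.0547  5.3273] turn 0.0003
0.83 [225.6, 159.8, 62.6, 158.0]
163 228 283 mid [0.6197 0.0913] w 0.0399
177 226 287 mid [0.6094 0.0913] w 0.0447
191 226 285 mid [0.599  0.0928] w 0.0438
205 228 284 mid [0.5882 0.0932] w 0.0422
219 231 282 mid [0.5771 0.0937] w 0.0391
233 234 280 mid [0.5655 0.0941] w 0.0360
247 240 273 mid [0.5536 0.0953] w 0.0265
261 240 273 mid [0.541  0.0962] w 0.0271
275 240 272 mid [0.5278 0.0975] w 0.0270
289 240 273 mid [0.5137 0.0981] w 0.0285
303 240 271 mid [0.4988 0.1   ] w 0.0276
scanner 0.75 [180.8, 256.1] [0.5773 0.0936 0.012 ]
cradle 0.55 [173.8, 502.1] [ 0.5627 -0.2833  0.    ]
cradle 0.32 [185.0, 443.0] [ 0.5523 -0.1603  0.    ]
```

Request:
move_arm:
  commands:
    - {"hand": -1,"offset": [-0.12,0.08,0.8],"turn": 0}
    - {"hand": -1,"offset": [0,0,0.9],"turn": 0}
    - {"hand": -1,"offset": [0,0,0.9],"turn": 0}
    - {"hand": -1,"offset": [0,0,0.9],"turn": 0}
    - {"hand": -1,"offset": [0,0,0.8],"turn": 0}

```text
t: 69.77
tool_pos: [0.5813, 0.0938, 0.1051]
orientation: [0.0, 0.999, -0.037, 0.0]
ft_force: [0.4, -0.1, -0.6]
width: 0.0853
finger_force: 0.0
```

Request:
move_arm:
  commands:
    - {"hand": -1,"offset": [0,0,0.6],"turn": 0}
    - {"hand": -1,"offset": [0,0,0.4],"turn": 0}
    - {"hand": -1,"offset": [0,0,0],"turn": 0}
    - {"hand": -1,"offset": [0,0,0],"turn": 0}
    - {"hand": -1,"offset": [0,0,0],"turn": 0}

```text
t: 70.18
tool_pos: [0.5823, 0.0939, 0.0871]
orientation: [-0.0, 0.999, -0.037, 0.001]
ft_force: [0.4, 0.1, -0.3]
width: 0.0852
finger_force: 0.0
```

Request:
move_arm:
  commands:
    - {"hand": -0.2,"offset": [0,0,0],"turn": 0}
    - {"hand": 0.1,"offset": [0,0,0],"turn": 0}
    - {"hand": 0.3,"offset": [0,0,0],"turn": 0}
    - {"hand": 0.5,"offset": [0,0,0],"turn": 0}
    - {"hand": 0.5,"offset": [0,0,0],"turn": 0}

```text
t: 70.6
tool_pos: [0.5819, 0.0938, 0.0866]
orientation: [-0.0, 0.999, -0.037, 0.001]
ft_force: [0.1, -0.9, 3.7]
width: 0.0394
finger_force: 60.8
```

Request:
move_arm:
  commands:
    - {"hand": 0.5,"offset": [0,0,0],"turn": 0}
    - {"hand": 0.5,"offset": [0,0,0],"turn": 0}

```text
t: 70.77
tool_pos: [0.5819, 0.0938, 0.0865]
orientation: [-0.0, 0.999, -0.037, 0.001]
ft_force: [-0.2, -0.4, 5.1]
width: 0.0394
finger_force: 61.1
```

```bash
python3 - <<'E'
from h import *
to([.582,.0935,.087],-4.3); s=manip.get_state(); print(s["moment"],s["finger_force"],s["joint_positions"])
E
```

```text
at [0.5819 0.0938 0.0865] phi -4.24 t 70.8 F [-0.2217 -0.3844  5.058 ] w 0.0394
offset [ 0.0049  0.0142 -0.024 ] turn 0.0003
[-0.0151  0.0367 -0.0563] 61.06533408164978 [ 0.0729  0.2144  1.6662 -0.0001  1.2598  1.7178]
```

Request:
move_arm:
  commands:
    - {"hand": 0.5,"offset": [0,0,-0.2],"turn": 0}
    - {"hand": 0.5,"offset": [0,0,-0.5],"turn": 0}
    - {"hand": 0.5,"offset": [0,0,-0.8],"turn": 0}
    - {"hand": 0.5,"offset": [0,0,-0.8],"turn": 0}
    - {"hand": 0.5,"offset": [0,0,-0.8],"turn": 0}

```text
t: 71.18
tool_pos: [0.5808, 0.0939, 0.1484]
orientation: [0.0, 0.999, -0.037, -0.001]
ft_force: [-0.6, 0.1, -3.0]
width: 0.0395
finger_force: 60.6
```

Request:
move_arm:
  commands:
    - {"hand": 0.5,"offset": [0,0,-0.8],"turn": 0}
    - {"hand": 0.5,"offset": [0,0,-0.8],"turn": 0}
    - {"hand": 0.5,"offset": [0,0,-0.7],"turn": 0}
    - {"hand": 0.5,"offset": [0,0,-0.3],"turn": 0}
    - {"hand": 0.5,"offset": [0,0,0],"turn": 0}

```text
t: 71.6
tool_pos: [0.5823, 0.094, 0.2021]
orientation: [-0.0, 0.999, -0.037, 0.002]
ft_force: [0.5, 0.1, -2.5]
width: 0.0392
finger_force: 60.8
```

Request:
move_arm:
  commands:
    - {"hand": 0.5,"offset": [0,0,0],"turn": 0}
    - {"hand": 0.5,"offset": [0,0,0],"turn": 0}
    - {"hand": 0.5,"offset": [0,0,0],"turn": 0}

```text
t: 71.85
tool_pos: [0.5806, 0.0938, 0.1983]
orientation: [0.0, 0.999, -0.037, -0.001]
ft_force: [0.3, -0.2, -3.2]
width: 0.0394
finger_force: 60.8
```

```bash
python3 - <<'E'
from h import *
to([.676,.252,.19],-4.3); st=manip.get_state(); zo=st["tool_pos"][2]-.0745; print("origin z",zo,st["moment"])
P={}
for c in("top","scene","wrist"):
    C=Cam(c); im=manip.camera(c); cv2.imwrite(f"pics/{c}27.png",im[:,:,::-1])
    for q,z in(("scanner",zo),("window",zo),("card",.0055),("label",.066),("aim",zo-.1),("cradle",0)):
        for e in manip.landmark_of(c,q)[:2]: print(c,q,round(e["p"],2),C.at(e["pixel"],z)); P.setdefault((c,q),e["pixel"])
for q in("scanner","window","card","label","cradle"):
    if ("top",q) in P and ("scene",q) in P: print("tri",q,tri(Cam("top"),P["top",q],Cam("scene"),P["scene",q]))
E
```

```text
at [0.5806 0.0938 0.1983] phi -4.24 t 71.8 F [ 0.2809 -0.185  -3.2498] w 0.0394
offset [ 4.1656 -8.2457  0.4159] turn 0.0003
origin z 0.12381731130846389 [-0.026   0.0245  0.0156]
top scanner 0.91 [0.58   0.0879 0.1238]
top window 0.94 [0.575  0.0873 0.1238]
top label 0.8 [ 0.5893 -0.2159  0.066 ]
top cradle 0.66 [0.5779 0.0941 0.    ]
top cradle 0.56 [0.379  0.0883 0.    ]
scene scanner 0.97 [0.57   0.0926 0.1238]
scene scanner 0.31 [0.6524 0.2901 0.1238]
scene window 0.8 [0.5696 0.094  0.1238]
scene card 0.62 [0.5201 0.313  0.0055]
scene card 0.55 [0.6758 0.2475 0.0055]
scene label 0.78 [ 0.5789 -0.2149  0.066 ]
scene cradle 0.94 [0.5795 0.0948 0.    ]
wrist scanner 0.92 [0.5799 0.0915 0.1238]
wrist scanner 0.6 [0.6693 0.1936 0.1238]
wrist card 0.62 [0.6765 0.2535 0.0055]
wrist label 0.56 [ 0.5824 -0.216   0.066 ]
wrist cradle 0.68 [ 0.5837 -0.221   0.    ]
tri scanner [0.5785 0.0908 0.1297]
tri window [0.5739 0.0909 0.1264]
tri label [ 0.5872 -0.2119  0.073 ]
tri cradle [ 0.578   0.0943 -0.0015]
```

Request:
move_arm:
  commands:
    - {"hand": 0.5,"offset": [0.25,-0.5,0],"turn": 0}
    - {"hand": 0.5,"offset": [0.45,-0.9,0],"turn": 0}
    - {"hand": 0.5,"offset": [0.5,-0.95,0],"turn": 0}
    - {"hand": 0.5,"offset": [0.5,-0.95,0],"turn": 0}
    - {"hand": 0.5,"offset": [0.5,-0.95,0],"turn": 0}

```text
t: 73.32
tool_pos: [0.6323, 0.1768, 0.1998]
orientation: [-0.0, 0.999, -0.037, 0.0]
ft_force: [1.3, -1.0, -2.7]
width: 0.0395
finger_force: 60.8
```

Request:
move_arm:
  commands:
    - {"hand": 0.5,"offset": [0.5,-0.95,0],"turn": 0}
    - {"hand": 0.5,"offset": [0.5,-0.95,0],"turn": 0}
    - {"hand": 0.5,"offset": [0.5,-0.9,0.1],"turn": 0}
    - {"hand": 0.5,"offset": [0.32,-0.7,0.2],"turn": 0}
    - {"hand": 0.5,"offset": [0.25,-0.5,0.3],"turn": 0}

```text
t: 73.73
tool_pos: [0.6797, 0.2546, 0.188]
orientation: [-0.001, 0.999, -0.036, 0.001]
ft_force: [-0.3, 0.8, -2.7]
width: 0.0394
finger_force: 61.0
```

Request:
move_arm:
  commands:
    - {"hand": 0.5,"offset": [0,0,0.2],"turn": 0}
    - {"hand": 0.5,"offset": [0,0,0.12],"turn": 0}
    - {"hand": 0.5,"offset": [0,0,0],"turn": 0}
    - {"hand": 0.5,"offset": [0,0,0],"turn": 0}
    - {"hand": 0.5,"offset": [0,0,0],"turn": 0}

```text
t: 74.15
tool_pos: [0.6789, 0.2515, 0.1821]
orientation: [-0.0, 0.999, -0.037, 0.0]
ft_force: [-0.6, 0.5, -2.8]
width: 0.0392
finger_force: 61.1
```

```bash
python3 - <<'E'
from h import *
to([.678,.252,.180],-4.3)
P={}
for c in("top","scene","wrist"):
    C=Cam(c); im=manip.camera(c); cv2.imwrite(f"pics/{c}28.png",im[:,:,::-1])
    for q,z in(("window",.1055),("scanner",.1055),("card",.0055),("aim",.0055)):
        for e in manip.landmark_of(c,q)[:2]: print(c,q,round(e["p"],2),np.round(e["pixel"]),C.at(e["pixel"],z)); P.setdefault((c,q),e["pixel"])
for q in("scanner","window","card","aim"):
    if ("top",q) in P and ("scene",q) in P: print("tri",q,tri(Cam("top"),P["top",q],Cam("scene"),P["scene",q]))
to([.678,.252,.180],-4.3)
E
```

```text
at [0.6789 0.2515 0.1821] phi -4.28 t 74.2 F [-0.5628  0.4523 -2.8082] w 0.0392
offset [-0.0456 -0.0222  0.1051] turn 0.0001
top window 0.53 [160. 175.] [0.6829 0.256  0.1055]
top card 0.74 [174. 184.] [0.671  0.2507 0.0055]
scene window 0.72 [206. 353.] [0.6723 0.2524 0.1055]
scene window 0.5 [260. 241.] [0.8428 0.0904 0.1055]
scene scanner 0.62 [207. 355.] [0.674  0.256  0.1055]
scene card 0.72 [244. 344.] [0.6787 0.2533 0.0055]
scene aim 0.49 [196. 377.] [0.5177 0.3129 0.0055]
wrist window 0.63 [ 90. 401.] [0.7638 0.1289 0.1055]
wrist scanner 0.74 [208. 255.] [0.6758 0.2517 0.1055]
wrist card 0.57 [177. 252.] [0.6765 0.2541 0.0055]
tri window [0.6808 0.2528 0.1139]
tri card [ 0.6726  0.2531 -0.0018]
at [0.6788 0.2521 0.1814] phi -4.24 t 74.9 F [ 0.1476 -0.7589 -2.4514] w 0.0393
offset [-0.0384  0.0062  0.072 ] turn 0.0003
```

Request:
move_arm:
  commands:
    - {"hand": 0.5,"offset": [-0.03,0,0.06],"turn": 0}
    - {"hand": 0.5,"offset": [0,0,0],"turn": 0}
    - {"hand": 0.5,"offset": [0,0,0],"turn": 0}
    - {"hand": 0.5,"offset": [0,0,0],"turn": 0}
    - {"hand": 0.5,"offset": [0,0,0],"turn": 0}

```text
t: 75.32
tool_pos: [0.6782, 0.2521, 0.1803]
orientation: [0.0, 0.999, -0.037, 0.0]
ft_force: [0.0, -0.8, -2.2]
width: 0.039
finger_force: 61.1
```

Request:
move_arm:
  commands:
    - {"hand": 0.5,"offset": [0,0,0],"turn": 0}
    - {"hand": 0.5,"offset": [0,0,0],"turn": 0}
    - {"hand": 0.5,"offset": [0,0,0],"turn": 0}
    - {"hand": 0.5,"offset": [0,0,0],"turn": 0}
    - {"hand": 0.5,"offset": [0,0,0],"turn": 0}

```text
t: 75.73
tool_pos: [0.6782, 0.2521, 0.1803]
orientation: [-0.0, 0.999, -0.037, 0.0]
ft_force: [0.5, -0.2, -1.6]
width: 0.0395
finger_force: 61.1
```

Request:
move_arm:
  commands:
    - {"hand": 0.5,"offset": [0,0,0],"turn": 0}
    - {"hand": 0.5,"offset": [0,0,0],"turn": 0}
    - {"hand": 0.5,"offset": [0,0,0],"turn": 0}
    - {"hand": 0.5,"offset": [0,0,0],"turn": 0}
    - {"hand": 0.5,"offset": [0,0,0],"turn": 0}

```text
t: 76.15
tool_pos: [0.6782, 0.2521, 0.1803]
orientation: [-0.0, 0.999, -0.037, 0.0]
ft_force: [0.7, -0.1, -3.5]
width: 0.0394
finger_force: 61.1
```

Request:
move_arm:
  commands:
    - {"hand": 0.5,"offset": [0,0,0],"turn": 0}
    - {"hand": 0.5,"offset": [0,0,0],"turn": 0}
    - {"hand": 0.5,"offset": [0,0,0],"turn": 0}
    - {"hand": 0.5,"offset": [0,0,0],"turn": 0}
    - {"hand": 0.5,"offset": [0,0,0],"turn": 0}

```text
t: 76.57
tool_pos: [0.6782, 0.2521, 0.1803]
orientation: [0.0, 0.999, -0.037, -0.0]
ft_force: [-1.2, 0.3, -3.3]
width: 0.0396
finger_force: 61.1
```

Request:
move_arm:
  commands:
    - {"hand": 0.5,"offset": [0,0,0],"turn": 0}
    - {"hand": 0.5,"offset": [0,0,0],"turn": 0}
    - {"hand": 0.5,"offset": [0,0,0],"turn": 0}
    - {"hand": 0.5,"offset": [0,0,0],"turn": 0}
    - {"hand": 0.5,"offset": [0,0,0],"turn": 0}

```text
t: 76.98
tool_pos: [0.6782, 0.2521, 0.1803]
orientation: [-0.0, 0.999, -0.037, 0.0]
ft_force: [0.6, -0.7, -3.4]
width: 0.0393
finger_force: 61.1
```

Request:
move_arm:
  commands:
    - {"hand": 0.5,"offset": [0,0,0],"turn": 0}
    - {"hand": 0.5,"offset": [0,0,0],"turn": 0}
    - {"hand": 0.5,"offset": [0,0,0],"turn": 0}
    - {"hand": 0.5,"offset": [0,0,0],"turn": 0}
    - {"hand": 0.5,"offset": [0,0,0],"turn": 0}

```text
t: 77.4
tool_pos: [0.6782, 0.2521, 0.1803]
orientation: [-0.0, 0.999, -0.037, -0.0]
ft_force: [0.3, -0.1, -3.5]
width: 0.0392
finger_force: 61.1
```

```bash
python3 - <<'E'
from h import *
T=Cam("top");S=Cam("scene"); manip.camera("top"); manip.camera("scene"); a=manip.landmark_of("top","label")[0]; b=manip.landmark_of("scene","label")[0]
print(a["p"],T.at(a["pixel"],.066),b["p"],S.at(b["pixel"],.066),tri(T,a["pixel"],S,b["pixel"]))
to([.589,-.215,.242],-4.3)
E
```

```text
0.93 [ 0.5898 -0.218   0.066 ] 0.81 [ 0.576  -0.2172  0.066 ] [ 0.5871 -0.2128  0.0755]
at [0.6782 0.2521 0.1803] phi -4.24 t 77.6 F [ 0.3272  0.5111 -3.2875] w 0.0400
offset [-2.6961 23.6256 -3.0853] turn 0.0003
```

Request:
move_arm:
  commands:
    - {"hand": 0.5,"offset": [0,0.2,-0.8],"turn": 0}
    - {"hand": 0.5,"offset": [-0.06,0.5,-0.8],"turn": 0}
    - {"hand": 0.5,"offset": [-0.12,0.95,-0.8],"turn": 0}
    - {"hand": 0.5,"offset": [-0.12,0.95,-0.6],"turn": 0}
    - {"hand": 0.5,"offset": [-0.12,0.95,0],"turn": 0}

```text
t: 78.02
tool_pos: [0.6662, 0.1812, 0.246]
orientation: [-0.001, 0.999, -0.037, 0.004]
ft_force: [0.7, 1.0, -2.5]
width: 0.0395
finger_force: 61.2
```

Request:
move_arm:
  commands:
    - {"hand": 0.5,"offset": [-0.12,0.95,0],"turn": 0}
    - {"hand": 0.5,"offset": [-0.12,0.95,0],"turn": 0}
    - {"hand": 0.5,"offset": [-0.12,0.95,0],"turn": 0}
    - {"hand": 0.5,"offset": [-0.12,0.95,0],"turn": 0}
    - {"hand": 0.5,"offset": [-0.12,0.95,0],"turn": 0}

```text
t: 78.43
tool_pos: [0.6456, 0.0866, 0.2419]
orientation: [0.0, 0.999, -0.037, 0.001]
ft_force: [-0.2, -0.2, -3.1]
width: 0.0394
finger_force: 61.2
```

Request:
move_arm:
  commands:
    - {"hand": 0.5,"offset": [-0.12,0.95,0],"turn": 0}
    - {"hand": 0.5,"offset": [-0.12,0.95,0],"turn": 0}
    - {"hand": 0.5,"offset": [-0.12,0.95,0],"turn": 0}
    - {"hand": 0.5,"offset": [-0.12,0.95,0],"turn": 0}
    - {"hand": 0.5,"offset": [-0.12,0.95,0],"turn": 0}

```text
t: 78.85
tool_pos: [0.6265, -0.0073, 0.2419]
orientation: [0.0, 0.999, -0.037, 0.001]
ft_force: [-0.5, -0.4, -2.8]
width: 0.0398
finger_force: 61.2
```

Request:
move_arm:
  commands:
    - {"hand": 0.5,"offset": [-0.12,0.95,0],"turn": 0}
    - {"hand": 0.5,"offset": [-0.12,0.95,0],"turn": 0}
    - {"hand": 0.5,"offset": [-0.12,0.95,0],"turn": 0}
    - {"hand": 0.5,"offset": [-0.12,0.95,0],"turn": 0}
    - {"hand": 0.5,"offset": [-0.12,0.95,0],"turn": 0}

```text
t: 79.27
tool_pos: [0.6074, -0.1012, 0.2419]
orientation: [0.0, 0.999, -0.037, 0.001]
ft_force: [-0.1, 0.5, -3.0]
width: 0.0391
finger_force: 61.2
```

Request:
move_arm:
  commands:
    - {"hand": 0.5,"offset": [-0.12,0.95,0],"turn": 0}
    - {"hand": 0.5,"offset": [-0.12,0.95,0],"turn": 0}
    - {"hand": 0.5,"offset": [-0.12,0.95,0],"turn": 0}
    - {"hand": 0.5,"offset": [-0.12,0.95,0],"turn": 0}
    - {"hand": 0.5,"offset": [-0.12,0.95,0],"turn": 0}

```text
t: 79.68
tool_pos: [0.5884, -0.1951, 0.2419]
orientation: [0.0, 0.999, -0.037, 0.001]
ft_force: [0.3, -0.5, -3.1]
width: 0.0393
finger_force: 61.2
```

Request:
move_arm:
  commands:
    - {"hand": 0.5,"offset": [0,0.7,0],"turn": 0}
    - {"hand": 0.5,"offset": [0,0.4,0],"turn": 0}
    - {"hand": 0.5,"offset": [0,0,0],"turn": 0}
    - {"hand": 0.5,"offset": [0,0,0],"turn": 0}
    - {"hand": 0.5,"offset": [0,0,0],"turn": 0}

```text
t: 80.1
tool_pos: [0.5872, -0.2146, 0.2404]
orientation: [-0.0, 0.999, -0.037, 0.0]
ft_force: [0.1, -0.5, -3.7]
width: 0.0396
finger_force: 61.0
```

```bash
python3 - <<'E'
from h import *
for c in("scene","wrist","top"):
    C=Cam(c); im=manip.camera(c); cv2.imwrite(f"pics/{c}29.png",im[:,:,::-1])
    for q,z in(("window",.166),("scanner",.166),("label",.066)):
        for e in manip.landmark_of(c,q)[:1]: print(c,q,round(e["p"],2),np.round(e["pixel"]),C.at(e["pixel"],z))
    rects(c,"label",.066,1)
to([.587,-.216,.2405],-4.3)
E
```

```text
scene window 0.87 [111. 138.] [ 0.5699 -0.2252  0.166 ]
scene scanner 0.79 [115. 138.] [ 0.5821 -0.2172  0.166 ]
scene label 0.56 [151. 146.] [ 0.5799 -0.2224  0.066 ]
scene label p 0.74 ctr [ 0.5854 -0.2058] size 0.2635 0.2196 ang 4.4
wrist scanner 0.55 [207. 255.] [ 0.5852 -0.2152  0.166 ]
wrist label 0.9 [181. 254.] [ 0.5807 -0.2147  0.066 ]
wrist label p 0.78 ctr [ 0.5833 -0.2083] size 0.2633 0.2190 ang 4.0
top window 0.74 [199. 372.] [ 0.5787 -0.2129  0.166 ]
top scanner 0.56 [196. 374.] [ 0.5843 -0.2174  0.166 ]
top label 0.86 [203. 360.] [ 0.5836 -0.2079  0.066 ]
top label p 0.83 ctr [ 0.5836 -0.1931] size 0.2715 0.1955 ang -0.8
at [ 0.587  -0.2154  0.2403] phi -4.24 t 80.8 F [-0.1078 -0.1203 -3.364 ] w 0.0394
offset [ 0.0046  0.0276 -0.0118] turn 0.0003
```

Request:
move_arm:
  commands:
    - {"hand": 0.5,"offset": [0,0,0],"turn": 0}
    - {"hand": 0.5,"offset": [0,0,0],"turn": 0}
    - {"hand": 0.5,"offset": [0,0,0],"turn": 0}
    - {"hand": 0.5,"offset": [0,0,0],"turn": 0}
    - {"hand": 0.5,"offset": [0,0,0],"turn": 0}

```text
t: 81.27
tool_pos: [0.587, -0.2154, 0.2403]
orientation: [0.0, 0.999, -0.037, 0.0]
ft_force: [-0.3, 0.5, -3.1]
width: 0.0395
finger_force: 61.0
```

Request:
move_arm:
  commands:
    - {"hand": 0.5,"offset": [0,0,0],"turn": 0}
    - {"hand": 0.5,"offset": [0,0,0],"turn": 0}
    - {"hand": 0.5,"offset": [0,0,0],"turn": 0}
    - {"hand": 0.5,"offset": [0,0,0],"turn": 0}
    - {"hand": 0.5,"offset": [0,0,0],"turn": 0}

```text
t: 81.68
tool_pos: [0.587, -0.2154, 0.2403]
orientation: [-0.0, 0.999, -0.037, -0.0]
ft_force: [0.4, 0.2, -2.6]
width: 0.0389
finger_force: 61.0
```

Request:
move_arm:
  commands:
    - {"hand": 0.5,"offset": [0,0,0],"turn": 0}
    - {"hand": 0.5,"offset": [0,0,0],"turn": 0}
    - {"hand": 0.5,"offset": [0,0,0],"turn": 0}
    - {"hand": 0.5,"offset": [0,0,0],"turn": 0}
    - {"hand": 0.5,"offset": [0,0,0],"turn": 0}

```text
t: 82.1
tool_pos: [0.587, -0.2154, 0.2403]
orientation: [-0.0, 0.999, -0.037, -0.0]
ft_force: [-0.0, -0.2, -2.9]
width: 0.0394
finger_force: 61.0
```

Request:
move_arm:
  commands:
    - {"hand": 0.5,"offset": [0,0,0],"turn": 0}
    - {"hand": 0.5,"offset": [0,0,0],"turn": 0}
    - {"hand": 0.5,"offset": [0,0,0],"turn": 0}
    - {"hand": 0.5,"offset": [0,0,0],"turn": 0}
    - {"hand": 0.5,"offset": [0,0,0],"turn": 0}

```text
t: 82.52
tool_pos: [0.587, -0.2154, 0.2403]
orientation: [-0.0, 0.999, -0.037, -0.0]
ft_force: [-0.2, -0.7, -2.7]
width: 0.0396
finger_force: 61.0
```

Request:
move_arm:
  commands:
    - {"hand": 0.5,"offset": [0,0,0],"turn": 0}
    - {"hand": 0.5,"offset": [0,0,0],"turn": 0}
    - {"hand": 0.5,"offset": [0,0,0],"turn": 0}
    - {"hand": 0.5,"offset": [0,0,0],"turn": 0}
    - {"hand": 0.5,"offset": [0,0,0],"turn": 0}

```text
t: 82.93
tool_pos: [0.587, -0.2154, 0.2403]
orientation: [0.0, 0.999, -0.037, 0.0]
ft_force: [0.4, -0.1, -2.9]
width: 0.039
finger_force: 61.0
```

```bash
python3 - <<'E'
from h import *
to([.5819,.0938,.2405],-4.24)
E
```

```text
at [ 0.587  -0.2154  0.2403] phi -4.24 t 82.9 F [ 0.3575 -0.1167 -2.9138] w 0.0390
offset [ -1.3971 -15.3993  -0.0094] turn 0.0000
```

Back over the cradle.

Request:
move_arm:
  commands:
    - {"hand": 0.5,"offset": [-0.04,-0.4,0],"turn": 0}
    - {"hand": 0.5,"offset": [-0.08,-0.9,0],"turn": 0}
    - {"hand": 0.5,"offset": [-0.09,-1,0],"turn": 0}
    - {"hand": 0.5,"offset": [-0.09,-1,0],"turn": 0}
    - {"hand": 0.5,"offset": [-0.09,-1,0],"turn": 0}

```text
t: 83.35
tool_pos: [0.5854, -0.1277, 0.2403]
orientation: [-0.0, 0.999, -0.037, 0.0]
ft_force: [-0.3, -0.1, -2.0]
width: 0.0396
finger_force: 61.0
```

Request:
move_arm:
  commands:
    - {"hand": 0.5,"offset": [-0.09,-1,0],"turn": 0}
    - {"hand": 0.5,"offset": [-0.09,-1,0],"turn": 0}
    - {"hand": 0.5,"offset": [-0.09,-1,0],"turn": 0}
    - {"hand": 0.5,"offset": [-0.09,-1,0],"turn": 0}
    - {"hand": 0.5,"offset": [-0.09,-1,0],"turn": 0}

```text
t: 83.77
tool_pos: [0.5837, -0.0271, 0.2404]
orientation: [-0.0, 0.999, -0.037, 0.0]
ft_force: [-0.1, -0.0, -2.4]
width: 0.0395
finger_force: 61.0
```

Request:
move_arm:
  commands:
    - {"hand": 0.5,"offset": [-0.09,-1,0],"turn": 0}
    - {"hand": 0.5,"offset": [-0.09,-1,0],"turn": 0}
    - {"hand": 0.5,"offset": [-0.09,-1,0],"turn": 0}
    - {"hand": 0.5,"offset": [-0.09,-1,0],"turn": 0}
    - {"hand": 0.5,"offset": [-0.09,-1,0],"turn": 0}

```text
t: 84.18
tool_pos: [0.582, 0.0732, 0.2404]
orientation: [-0.0, 0.999, -0.037, 0.0]
ft_force: [-0.1, 0.3, -2.5]
width: 0.0396
finger_force: 61.1
```

Request:
move_arm:
  commands:
    - {"hand": 0.5,"offset": [-0.09,-0.7,0],"turn": 0}
    - {"hand": 0.5,"offset": [-0.02,-0.4,0],"turn": 0}
    - {"hand": 0.5,"offset": [0,0,0],"turn": 0}
    - {"hand": 0.5,"offset": [0,0,0],"turn": 0}
    - {"hand": 0.5,"offset": [0,0,0],"turn": 0}

```text
t: 84.6
tool_pos: [0.5819, 0.093, 0.2403]
orientation: [0.0, 0.999, -0.037, -0.0]
ft_force: [0.2, 0.4, -2.5]
width: 0.0394
finger_force: 61.3
```

```bash
python3 - <<'E'
from h import *
to([.5819,.0938,.0865],-4.24)
E
```

```text
at [0.5819 0.093  0.2403] phi -4.27 t 84.6 F [ 0.2415  0.3926 -2.5324] w 0.0394
offset [-0.0026 -0.0414  7.6876] turn -0.0002
```

Request:
move_arm:
  commands:
    - {"hand": 0.5,"offset": [0,-0.03,0.5],"turn": 0}
    - {"hand": 0.5,"offset": [0,0,0.9],"turn": 0}
    - {"hand": 0.5,"offset": [0,0,0.9],"turn": 0}
    - {"hand": 0.5,"offset": [0,0,0.9],"turn": 0}
    - {"hand": 0.5,"offset": [0,0,0.9],"turn": 0}

```text
t: 85.02
tool_pos: [0.5816, 0.0934, 0.1566]
orientation: [0.0, 0.999, -0.038, -0.0]
ft_force: [-0.2, 0.5, -2.8]
width: 0.039
finger_force: 61.3
```

Request:
move_arm:
  commands:
    - {"hand": 0.5,"offset": [0,0,0.8],"turn": 0}
    - {"hand": 0.5,"offset": [0,0,0.7],"turn": 0}
    - {"hand": 0.5,"offset": [0,0,0.5],"turn": 0}
    - {"hand": 0.5,"offset": [0,0,0.4],"turn": 0}
    - {"hand": 0.5,"offset": [0,0,0.3],"turn": 0}

```text
t: 85.43
tool_pos: [0.5816, 0.0939, 0.1032]
orientation: [0.0, 0.999, -0.037, -0.0]
ft_force: [0.2, -0.7, -2.3]
width: 0.0393
finger_force: 61.3
```

Request:
move_arm:
  commands:
    - {"hand": 0.5,"offset": [0,0,0.3],"turn": 0}
    - {"hand": 0.5,"offset": [0,0,0.2],"turn": 0}
    - {"hand": 0.5,"offset": [0,0,0.1],"turn": 0}
    - {"hand": 0.5,"offset": [0,0,0],"turn": 0}
    - {"hand": 0.5,"offset": [0,0,0],"turn": 0}

```text
t: 85.85
tool_pos: [0.5822, 0.0945, 0.0927]
orientation: [-0.0, 0.999, -0.037, 0.0]
ft_force: [0.2, -1.2, -3.1]
width: 0.0396
finger_force: 61.3
```

Request:
move_arm:
  commands:
    - {"hand": 0.5,"offset": [0,0,0.08],"turn": 0}
    - {"hand": 0.5,"offset": [0,0,0],"turn": 0}

```text
t: 86.02
tool_pos: [0.5821, 0.0945, 0.091]
orientation: [-0.0, 0.999, -0.037, 0.0]
ft_force: [0.1, -0.6, -2.6]
width: 0.0392
finger_force: 61.3
```

Request:
move_arm:
  commands:
    - {"hand": 0.5,"offset": [0,0,0.1],"turn": 0}
    - {"hand": 0.5,"offset": [0,0,0],"turn": 0}

```text
t: 86.18
tool_pos: [0.5818, 0.0944, 0.0884]
orientation: [0.0, 0.999, -0.037, -0.0]
ft_force: [-0.1, -0.8, -3.1]
width: 0.0396
finger_force: 61.3
```

Request:
move_arm:
  commands:
    - {"hand": 0.5,"offset": [0,0,0.06],"turn": 0}
    - {"hand": 0.5,"offset": [0,0,0],"turn": 0}

```text
t: 86.35
tool_pos: [0.5817, 0.0944, 0.0872]
orientation: [0.0, 0.999, -0.037, -0.0]
ft_force: [-0.1, 0.6, -3.4]
width: 0.0394
finger_force: 61.3
```

Request:
move_arm:
  commands:
    - {"hand": 0.5,"offset": [0,0,0.05],"turn": 0}
    - {"hand": 0.5,"offset": [0,0,0],"turn": 0}

```text
t: 86.52
tool_pos: [0.582, 0.0944, 0.0866]
orientation: [-0.0, 0.999, -0.037, 0.0]
ft_force: [0.3, -0.1, -3.1]
width: 0.0391
finger_force: 61.2
```

Request:
move_arm:
  commands:
    - {"hand": 0.5,"offset": [0,0,0.03],"turn": 0}
    - {"hand": 0.5,"offset": [0,0,0],"turn": 0}

```text
t: 86.68
tool_pos: [0.5821, 0.0944, 0.0866]
orientation: [0.0, 0.999, -0.037, 0.0]
ft_force: [-1.5, -0.8, 2.8]
width: 0.0396
finger_force: 61.9
```

Seated. Release slowly and rise.

Request:
move_arm:
  commands:
    - {"hand": 0,"offset": [0,0,0],"turn": 0}
    - {"hand": -0.5,"offset": [0,0,0],"turn": 0}
    - {"hand": -1,"offset": [0,0,0],"turn": 0}
    - {"hand": -1,"offset": [0,0,0],"turn": 0}
    - {"hand": -1,"offset": [0,0,0],"turn": 0}

```text
t: 87.1
tool_pos: [0.5819, 0.0945, 0.0858]
orientation: [-0.0, 0.999, -0.037, -0.0]
ft_force: [0.1, -0.2, -0.0]
width: 0.0853
finger_force: 0.0
```

Request:
move_arm:
  commands:
    - {"hand": -1,"offset": [0,0,-0.4],"turn": 0}
    - {"hand": -1,"offset": [0,0,-0.8],"turn": 0}
    - {"hand": -1,"offset": [0,0,-1],"turn": 0}
    - {"hand": -1,"offset": [0,0,-1],"turn": 0}
    - {"hand": -1,"offset": [0,0,-1],"turn": 0}

```text
t: 87.52
tool_pos: [0.5818, 0.0944, 0.1713]
orientation: [-0.0, 0.999, -0.037, 0.0]
ft_force: [-0.4, -0.4, -0.2]
width: 0.0852
finger_force: 0.0
```

Request:
move_arm:
  commands:
    - {"hand": -1,"offset": [0,0,-1],"turn": 0}
    - {"hand": -1,"offset": [0,0,-1],"turn": 0}
    - {"hand": -1,"offset": [0,0,-1],"turn": 0}
    - {"hand": -1,"offset": [0,0,-1],"turn": 0}
    - {"hand": -1,"offset": [0,0,-1],"turn": 0}

```text
t: 87.93
tool_pos: [0.5818, 0.0944, 0.2717]
orientation: [-0.0, 0.999, -0.037, 0.0]
ft_force: [0.3, 0.7, 0.3]
width: 0.0856
finger_force: 0.0
```

Request:
move_arm:
  commands:
    - {"hand": -1,"offset": [-1,0,-1],"turn": 0}
    - {"hand": -1,"offset": [-1,0,-1],"turn": 0}
    - {"hand": -1,"offset": [-0.5,0,-0.5],"turn": 0}
    - {"hand": -1,"offset": [0,0,0],"turn": 0}
    - {"hand": -1,"offset": [0,0,0],"turn": 0}

```text
t: 88.35
tool_pos: [0.5324, 0.0982, 0.3213]
orientation: [-0.0, 0.999, -0.037, 0.001]
ft_force: [-0.1, 0.1, 0.5]
width: 0.0853
finger_force: 0.0
```

```bash
python3 - <<'E'
from h import *
T=Cam("top");S=Cam("scene"); manip.camera("top"); manip.camera("scene"); C=Cam("wrist"); im=manip.camera("wrist"); cv2.imwrite("pics/w30.png",im[:,:,::-1])
for q in("scanner","cradle","label","lid_edge"):
    a=manip.landmark_of("top",q)[:1]; b=manip.landmark_of("scene",q)[:1]
    if a and b: print(q,a[0]["p"],b[0]["p"],tri(T,a[0]["pixel"],S,b[0]["pixel"]))
rects("wrist","scanner",.13,1); rects("wrist","label",.066,1); rects("scene","label",.066,1)
to([.58,.09,.3])
E
```

```text
scanner 0.54 0.65 [0.5777 0.0946 0.0109]
cradle 0.67 0.75 [0.5814 0.0972 0.0131]
label 0.65 0.83 [ 0.5889 -0.2087  0.0738]
lid_edge 0.72 0.88 [ 0.5782 -0.1184  0.066 ]
wrist scanner p 0.62 ctr [0.5422 0.0972] size 0.1225 0.0481 ang -4.8
wrist label p 0.54 ctr [0.734  0.0686] size 0.0559 0.0156 ang 39.1
scene label p 0.60 ctr [ 0.5843 -0.2056] size 0.2708 0.2212 ang 4.3
at [0.532  0.0981 0.3199] phi -4.24 t 89.0 F [-0.1508  0.3978  0.3857] w 0.0855
offset [2.4212 0.2267 0.9933] turn -0.0000
```

Scanner stands in the cradle, the lid is closed, and everything reads as it should. Handing in.

```bash
python3 -c "
from station import manip
print(manip.close_job())"
```

```text
the job is handed in; nothing more can be done
None
```

The job is handed in at about 89 s: all four plates lie flat, one to a compartment, the lid is closed, the job card and then the lid label were each scanned for over 2 s from about 10 cm, and the scanner is back nose down in its cradle; while placing the second plate the gripper pressed on the container with up to about 39 N, and I did not re-measure the bystander items at the end.

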